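Build the drying stack and set its air damper

ROBOT

A 7-joint arm with a two-finger parallel gripper is mounted at the origin on the work surface. World frame = base frame: x ahead of the robot, y to its left, z up, the work surface at z = 0. Lengths are in m, angles in degrees, forces in N, time in s.
With the tool pointing down it reaches from about 0.425 to 0.875 m from the base axis. Payload 9.9 kg.
Tool frame: the origin (TCP) lies between the finger pads; the fingertips stand manip.tcp_to_tips ahead of it and the grasp point (between the pads) lies 8 mm behind it (manip.tcp_to_tips is the distance from the TCP to the fingertips, in m); z points along the fingers, y is the direction in which the jaws open and shut (so a half turn about z gives the same grasp; the last joint's range is limited). The gripper opens to 85 mm and grips with 20 to 120 N. Pads are 22 mm wide; open, the fingers measure 114 mm over their backs; the gripper's body (76 mm by 85 mm) begins 54 mm behind the grasp point. The pads swing forward as they close: fully open they stand 13 mm farther back than shut.
Start: joints at [-74.358, 32.985, 1.427, 82.34, -0.859, 64.687, -3.237], TCP at [0.236, 0.632, 0.242] pointing down, gripper open.
Joint ranges: [-157.87, 157.87], [-19.46, 123.44], [-87.15, 90], [11.01, 140.99], [-62.26, 242.26], [9.8, 113.94], [-161.44, 161.44]. Speed limits (degrees/s): [127.2, 127.2, 172.46, 172.46, 180, 180, 180].

INTERFACE

Orientations are given as a 3x3 rotation matrix whose columns are the frame's x, y, z axes.
In Python, from bench import sensors, optics, ticket, manip gives the robot as it stands. The module is installed in compiled form; this text tells all that it offers.
- The arm moves only by the tool send_rows, never from a script. Its argument "plan" is a list of rows, each an object with "claw": the opening, from 0 (shut) to 1 (fully open); "offset": the shift along the tool's x, y, z in m, a list of three; "yaw": the turn about the tool's z in rad. In form: [{"claw": claw, "offset": [x, y, z], "yaw": yaw}, ...]. A call has 1 to 20 rows; each row shifts and turns the pose as measured when the row begins, along the tool's axes as they then stand; what a row does not reach is not made up. A row lasts 1/8 s, in which the tool goes at most 62.5 mm and 10.7 degrees, less where a joint would pass 70% of its speed; a pose out of reach is approached as far as the arm can. A call with a gripper value outside its range is refused whole. The fingers move at their own pace and stop on an object; the grip force is fixed at half the most. Time passes only in rows, so rows that do not move let the fingers close. It gives the time, the measured TCP pose, the force and the opening at its end, in the units of the state.
- sensors.observe(): the state, without advancing time (a new reading comes with each control period).
- optics.get_image(name): name is "scene" or "top" or "wrist"; returns a dict with "image" (384x512x3 uint8, red, green, blue), "fx", "fy", "cx", "cy" (pixels), "cam_to_world" (4x4, takes a point from camera to world coordinates); the wrist camera has in their place "tool_from_camera" (4x4, takes a point from camera to tool coordinates, whose origin is the TCP and whose axes are the flange's). Camera axes: x right, y up, looking along -z (the intrinsics and any distortion apply to the point x, -y, -z); pixel columns grow to the right and rows downward; lengths in m; the calibration is good to about 2 mm. A picture is of the moment at which its call begins: read the wrist's pose just before it. There is no depth.
- ticket.finish_job(): hands the job in, once; it reports no verdict.
The state is a dict: "time": time; "q": joint angles; "dq": joint speeds; "joint_efforts": joint torques, N m; "tcp_pos": TCP position; "tool_rot": TCP orientation; "contact_force": force on the tool from outside, world axes, zero at the start; "moment": the same for the moment, N m; "finger_gap": finger opening in m.
Only numpy, scipy, OpenCV 4.12 (cv2) and the standard library are available. Lean on these libraries where they do the work, as an engineer would, in place of code of your own. Each camera call takes 0.05 s, during which the arm holds its last target.

TASK

First swing the damper lever fully shut. Then, with the air still shut, stack every loose tray on the fixed bottom tray of the plinth, each turned half a turn from the tray below so that it rests on the ledges instead of nesting, and put the lid squarely on the top tray. Last, swing the damper lever round until it lines up with the brass marker clip, without shifting the clip or disturbing the cup, tape and can on the bench.

Things in the scene. Friction and masses are not known exactly. Their poses are not given: they have to be found in the camera images.
- tray_a: loose white plastic stack-nest tray, 130 long (x) x 64 wide (y) x 50 high; may be absent. Origin: middle of its underside, z up. The +x end is the scoop front (end wall cut low in the middle, with a flat pull tab 30 mm wide that sticks out 12 mm). Its vertical collar, height 20 to 50, 64 mm wide outside, can be gripped across the width. 110 to 200 g; dark painted caps fixed to the floor, below 25 mm
- tray_a_front (a point): point at the scoop front of tray_a: x = +60 mm, height 35 mm in the tray's frame
- tray_b: same tray, interchangeable with tray_a; may be absent. Shape of every tray: body 116 x 40 below height 20; collar 125 x 59 inside; four feet stick out 7 mm from the body's long sides at the underside, at x = -42 and +20; four ledges inside the collar's long sides, tops at height 45, at x = +42 and -20
- tray_b_front (a point): point at the scoop front of tray_b: x = +60 mm, height 35 mm in the tray's frame
- tray_c: same tray, interchangeable with tray_a; may be absent. Set on another tray the same way round, a tray sinks between the ledges and nests only 30 mm above it; turned half a turn its feet stand on the ledges, 45 mm above it, just inside the rim with 2.5 mm play each way across and 4.5 mm along
- tray_c_front (a point): point at the scoop front of tray_c: x = +60 mm, height 35 mm in the tray's frame
- tray_d: same tray, interchangeable with tray_a; may be absent. When knocked, a stacked tray may shift within its play, so place the next by the tray below
- tray_d_front (a point): point at the scoop front of tray_d: x = +60 mm, height 35 mm in the tray's frame
- lid: flat grey plastic lid, loose: plate 132 (x) x 66 (y) x 4 mm over a block 106 x 48 x 4 mm that drops inside a tray's rim; round black knob, 22 mm diameter, 12 to 36 mm above the origin. Origin: centre of the block's underside, 46 mm above the tray's origin when the plate lies on its rim. Same both ways round. 80 to 130 g
- base_tray (a point): centre of the underside of the bottom tray (same form as tray_a), which is fixed on a low steel air plinth 190 x 120 x 20 mm; 20 mm above the bench. x axis along the tray towards its scoop front, z up. It is the foot of the stack; the plinth does not move
- base_front (a point): point at the scoop front of the fixed bottom tray, 60 mm along +x from base_tray
- damper_axis (a point): on the vertical pivot of the damper lever, 55 mm above the bench, on a fixed grey damper box 210 x 210 x 50 mm with a round steel plate on top with a scale of tick marks every 10 degrees
- lever (a joint): angle of the damper lever, rad: 0 = shut, against its stop; grows clockwise seen from above, to 1.6. The lever lies flat over the plate and stays where it is left (friction, about 3 N at the knob)
- lever_knob (a point): top centre of the lever's upright round black knob, 18 mm diameter, 45 mm tall, 75 mm from the pivot; 111 mm above the bench. x axis points from the knob to the pivot. The lever's arm below the knob is dark steel
- marker (a joint): angle of the small brass marker clip on the plate's edge, on the same scale as the lever (same zero and direction): the lever is on the mark when both angles are equal. Stiff; it is not to be moved
- marker_tip (a point): pointed inner end of the brass marker clip, 88 mm from the pivot; x axis points at the pivot
- waste_cup: white waste cup, 90 mm across, 95 mm high, loose bystander; origin at the centre of its underside
- tape_roll: roll of masking tape lying flat, 90 mm across, 24 mm high, loose bystander; origin at the centre of its underside
- hardener: steel can 64 mm across, 150 mm high, loose bystander; origin at the centre of its underside
There are look-alikes about, which are no part of the job. Leave any green look-alike of the tray_b alone.

How it is judged (in metres and radians):
On the way, in this order (a step that is already met when the one before it is completed fails the run):
1. the damper lever is fully shut (value of joint lever below 0.06 rad), for 0.3 s.
2. with the lever still shut, all trays stand on the plinth's tray, each half a turn from the one below, and the lid is on the top one (((z of tray_a in the frame of base_tray between 0.0415 and 0.0485 m and x of tray_a_front in the frame of base_tray below 0 m) or (z of tray_a in the frame of base_tray between 0.0865 and 0.0935 m and x of tray_a_front in the frame of base_tray above 0 m) or (z of tray_a in the frame of base_tray between 0.1315 and 0.1385 m and x of tray_a_front in the frame of base_tray below 0 m) or (z of tray_a in the frame of base_tray between 0.1765 and 0.1835 m and x of tray_a_front in the frame of base_tray above 0 m)) and horizontal distance between each of tray_a, tray_b, tray_c, tray_d and base_tray below 0.02 m and angle between each of tray_a, tray_b, tray_c, tray_d, lid's own z axis and vertical below 0.05 rad and angle between the x axis of each of tray_a, tray_b, tray_c, tray_d and the x axis of base_tray, either way round below 0.15 rad and linear speed of each of tray_a, tray_b, tray_c, tray_d, lid below 0.02 m/s and ((z of tray_b in the frame of base_tray between 0.0415 and 0.0485 m and x of tray_b_front in the frame of base_tray below 0 m) or (z of tray_b in the frame of base_tray between 0.0865 and 0.0935 m and x of tray_b_front in the frame of base_tray above 0 m) or (z of tray_b in the frame of base_tray between 0.1315 and 0.1385 m and x of tray_b_front in the frame of base_tray below 0 m) or (z of tray_b in the frame of base_tray between 0.1765 and 0.1835 m and x of tray_b_front in the frame of base_tray above 0 m)) and ((z of tray_c in the frame of base_tray between 0.0415 and 0.0485 m and x of tray_c_front in the frame of base_tray below 0 m) or (z of tray_c in the frame of base_tray between 0.0865 and 0.0935 m and x of tray_c_front in the frame of base_tray above 0 m) or (z of tray_c in the frame of base_tray between 0.1315 and 0.1385 m and x of tray_c_front in the frame of base_tray below 0 m) or (z of tray_c in the frame of base_tray between 0.1765 and 0.1835 m and x of tray_c_front in the frame of base_tray above 0 m)) and ((z of tray_d in the frame of base_tray between 0.0415 and 0.0485 m and x of tray_d_front in the frame of base_tray below 0 m) or (z of tray_d in the frame of base_tray between 0.0865 and 0.0935 m and x of tray_d_front in the frame of base_tray above 0 m) or (z of tray_d in the frame of base_tray between 0.1315 and 0.1385 m and x of tray_d_front in the frame of base_tray below 0 m) or (z of tray_d in the frame of base_tray between 0.1765 and 0.1835 m and x of tray_d_front in the frame of base_tray above 0 m)) and (z of lid in the frame of base_tray between 0.1325 and 0.1395 m or z of lid in the frame of base_tray between 0.1775 and 0.1845 m or z of lid in the frame of base_tray between 0.2225 and 0.2295 m) and horizontal distance between lid and base_tray below 0.025 m and angle between the x axis of lid and the x axis of base_tray, either way round below 0.17 rad and value of joint lever below 0.09 rad), for 0.3 s.
3. the lever lines up with the marker clip (angle between the x axis of lever_knob and the x axis of marker_tip, either way round below 0.08 rad), for 0.3 s.
At the end, for the whole second after the job is handed in: Every tray present stands level and at rest in the stack, 45 mm (within 3.5) per level, scoop fronts alternating, within 20 mm and 0.15 rad of the bottom tray; the lid lies level on the top rim (25 mm, 0.17 rad); lever and marker angles agree within 0.08 rad (((z of tray_a in the frame of base_tray between 0.0415 and 0.0485 m and x of tray_a_front in the frame of base_tray below 0 m) or (z of tray_a in the frame of base_tray between 0.0865 and 0.0935 m and x of tray_a_front in the frame of base_tray above 0 m) or (z of tray_a in the frame of base_tray between 0.1315 and 0.1385 m and x of tray_a_front in the frame of base_tray below 0 m) or (z of tray_a in the frame of base_tray between 0.1765 and 0.1835 m and x of tray_a_front in the frame of base_tray above 0 m)) and horizontal distance between each of tray_a, tray_b, tray_c, tray_d and base_tray below 0.02 m and angle between each of tray_a, tray_b, tray_c, tray_d, lid's own z axis and vertical below 0.05 rad and angle between the x axis of each of tray_a, tray_b, tray_c, tray_d and the x axis of base_tray, either way round below 0.15 rad and linear speed of each of tray_a, tray_b, tray_c, tray_d, lid below 0.02 m/s and ((z of tray_b in the frame of base_tray between 0.0415 and 0.0485 m and x of tray_b_front in the frame of base_tray below 0 m) or (z of tray_b in the frame of base_tray between 0.0865 and 0.0935 m and x of tray_b_front in the frame of base_tray above 0 m) or (z of tray_b in the frame of base_tray between 0.1315 and 0.1385 m and x of tray_b_front in the frame of base_tray below 0 m) or (z of tray_b in the frame of base_tray between 0.1765 and 0.1835 m and x of tray_b_front in the frame of base_tray above 0 m)) and ((z of tray_c in the frame of base_tray between 0.0415 and 0.0485 m and x of tray_c_front in the frame of base_tray below 0 m) or (z of tray_c in the frame of base_tray between 0.0865 and 0.0935 m and x of tray_c_front in the frame of base_tray above 0 m) or (z of tray_c in the frame of base_tray between 0.1315 and 0.1385 m and x of tray_c_front in the frame of base_tray below 0 m) or (z of tray_c in the frame of base_tray between 0.1765 and 0.1835 m and x of tray_c_front in the frame of base_tray above 0 m)) and ((z of tray_d in the frame of base_tray between 0.0415 and 0.0485 m and x of tray_d_front in the frame of base_tray below 0 m) or (z of tray_d in the frame of base_tray between 0.0865 and 0.0935 m and x of tray_d_front in the frame of base_tray above 0 m) or (z of tray_d in the frame of base_tray between 0.1315 and 0.1385 m and x of tray_d_front in the frame of base_tray below 0 m) or (z of tray_d in the frame of base_tray between 0.1765 and 0.1835 m and x of tray_d_front in the frame of base_tray above 0 m)) and (z of lid in the frame of base_tray between 0.1325 and 0.1395 m or z of lid in the frame of base_tray between 0.1775 and 0.1845 m or z of lid in the frame of base_tray between 0.2225 and 0.2295 m) and horizontal distance between lid and base_tray below 0.025 m and angle between the x axis of lid and the x axis of base_tray, either way round below 0.17 rad and angle between the x axis of lever_knob and the x axis of marker_tip, either way round below 0.08 rad and velocity of joint lever between -0.05 and 0.05 rad/s); the robot touches nothing.
It fails at once if the marker clip is shifted (more than 6 mm) (distance of marker_tip from where it was at the start of the episode above 0.006 m).
It fails at once if the waste cup is disturbed (moved more than 30 mm) (distance of waste_cup from where it was at the start of the episode above 0.03 m).
It fails at once if the tape roll is disturbed (moved more than 30 mm) (distance of tape_roll from where it was at the start of the episode above 0.03 m).
It fails at once if the hardener is disturbed (moved more than 30 mm) (distance of hardener from where it was at the start of the episode above 0.03 m).
Of tray_a, tray_b, tray_c, tray_d only 2 to 4 are there at a start; the rules pass over those that are not, and their reading is None.
At some moment in a run one of tray_a, tray_b, tray_c, tray_d, lid may be knocked a few centimetres aside while the robot is not near it.
It also fails if it takes over 210 s, if anything falls off the work surface, if the arm or the gripper's body presses on something with over 40 N, if the wrist force passes 120 N, or if a joint passes its speed limit or range.

## Working session

There is one attempt and no reset: what is moved stays moved. The work goes in short steps, Python scripts to look and compute and a tool call to move; the robot and the scene stay as the last step left them, time stands still between calls to the robot, and variables do not carry over. Pictures are saved under pics/ and viewed, and the job is handed in when it is done.

Besides the shell and the picture viewer there is one more tool, called by a JSON object that holds its "method" and its "body", one argument or row to a line. send_rows: Moves the arm, as the interface text tells. Its arguments: {"type":"object","properties":{"plan":{"type":"array","items":{"type":"object","properties":{"claw":{"type":"number"},"offset":{"type":"array","items":{"type":"number"}},"yaw":{"type":"number"}}}}},"required":["plan"]}

```bash
mkdir -p pics; ls; python3 - <<'E'
from bench import sensors, optics, ticket, manip
import cv2,numpy as np
print(manip.tcp_to_tips)
s=sensors.observe();print(s)
for n in ["scene","top","wrist"]:
    d=optics.get_image(n);cv2.imwrite(f"pics/{n}0.png",d["image"][:,:,::-1])
    print(n,{k:(np.round(v,4).tolist() if hasattr(v,'tolist') else v) for k,v in d.items() if k!="image"})
E
```

```text
pics
0.011
{'time': 0.0, 'q': array([-74.35964218,  33.03143452,   1.4215766 ,  82.38721915,
        -0.86111268,  64.6872914 ,  -3.23586365]), 'dq': array([ 0.00702566, -0.01757781, -0.04334854,  0.06090377,  0.13236847,
       -0.03827442, -0.03647576]), 'joint_efforts': array([ 1.32492100e-03, -7.65750217e+01,  2.25084253e+00, -2.85973531e+01,
        1.54451496e-02,  1.24197506e-02, -3.49632933e-05]), 'tcp_pos': array([0.23555853, 0.63208546, 0.24145145]), 'tool_rot': array([[-9.37053081e-01,  3.49186527e-01, -5.41942188e-04],
       [ 3.49186945e-01,  9.37051758e-01, -1.57516793e-03],
       [-4.21995367e-05, -1.66525509e-03, -9.99998613e-01]]), 'contact_force': array([ 0.40372942, -0.27533533, -0.79517132]), 'moment': array([ 0.00516264,  0.03138938, -0.02033291]), 'finger_gap': 0.08566758049482194}
scene {'fx': 402.52792606921685, 'fy': 402.52792606921685, 'cx': 256.45592860919515, 'cy': 186.88447534288548, 'cam_to_world': [[0.2908, -0.7274, 0.6215, 1.5123], [0.9567, 0.227, -0.182, -0.284], [-0.0087, 0.6475, 0.762, 1.2933], [0.0, 0.0, 0.0, 1.0]]}
top {'fx': 460.8627190942976, 'fy': 460.8627190942976, 'cx': 255.4687856375489, 'cy': 187.71497532863066, 'cam_to_world': [[-0.0004, 0.9978, -0.0667, 0.4204], [-0.9999, -0.0014, -0.0144, 0.0069], [-0.0144, 0.0667, 0.9977, 1.5774], [0.0, 0.0, 0.0, 1.0]]}
wrist {'fx': 291.12536849447116, 'fy': 291.12536849447116, 'cx': 256.1934817121171, 'cy': 196.1426720344748, 'tool_from_camera': [[-0.0012, 0.9464, 0.323, 0.0835], [1.0, 0.0015, -0.0007, 0.0002], [-0.0011, 0.323, -0.9464, -0.1318], [0.0, 0.0, 0.0, 1.0]]}
```

View pics/scene0.png

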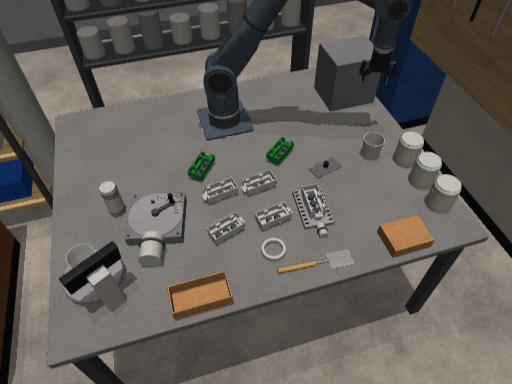

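View pics/top0.png

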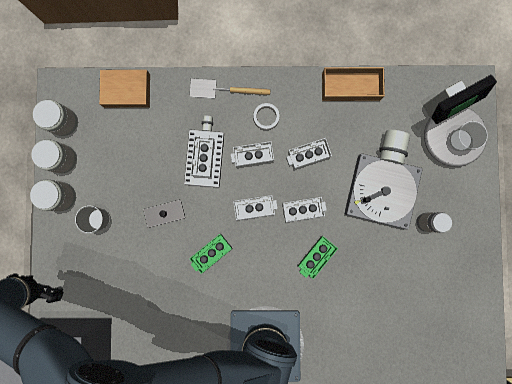

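View pics/wrist0.png

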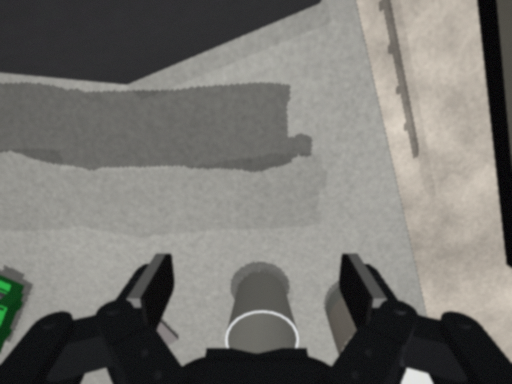

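```bash
cat > h.py <<'E'
from bench import sensors, optics, ticket, manip
import cv2,numpy as np
np.set_printoptions(precision=4,suppress=True)
def cam(n):
    s=sensors.observe()
    d=optics.get_image(n)
    if n=="wrist":
        T=np.eye(4);T[:3,:3]=s["tool_rot"];T[:3,3]=s["tcp_pos"]
        d["cam_to_world"]=T@d["tool_from_camera"]
    return d
def ray(d,u,v,z):
    T=np.array(d["cam_to_world"])
    r=T[:3,:3]@np.array([(u-d["cx"])/d["fx"],-(v-d["cy"])/d["fy"],-1])
    o=T[:3,3]; t=(z-o[2])/r[2]; return o+t*r
def rayod(d,u,v):
    T=np.array(d["cam_to_world"])
    r=T[:3,:3]@np.array([(u-d["cx"])/d["fx"],-(v-d["cy"])/d["fy"],-1])
    return T[:3,3],r/np.linalg.norm(r)
def tri(a,b):
    (o1,r1),(o2,r2)=a,b
    A=np.c_[r1,-r2];t=np.linalg.lstsq(A,o2-o1,rcond=None)[0]
    p,q=o1+t[0]*r1,o2+t[1]*r2
    return (p+q)/2,np.linalg.norm(p-q)
def proj(d,p):
    T=np.array(d["cam_to_world"]);c=T[:3,:3].T@(np.array(p)-T[:3,3])
    return np.array([d["cx"]+d["fx"]*c[0]/-c[2],d["cy"]+d["fy"]*c[1]/c[2]])
def save(n,img,s=1):
    cv2.imwrite("pics/"+n,cv2.resize(img[:,:,::-1],None,fx=s,fy=s,interpolation=cv2.INTER_CUBIC))
E
python3 - <<'E'
from h import *
d=cam("top");im=d["image"]
save("topcrop1.png",im[100:280,170:350],4.3) if 0 else save("topcrop1.png",im[130:230,180:340],5)
save("topcrop2.png",im[120:240,335:455],5)
d2=cam("scene");save("sccrop1.png",d2["image"][130:260,180:340],5)
save("sccrop2.png",d2["image"][170:270,90:220],6)
for n,u,v,z in [("base",204,160,.07),("t1",253,154,.05),("t2",310,152,.05),("t3",255,208,.05),("t4",303,209,.05),("lid",164,213,.03),("piv",385,190,.06),("knob",363,201,.111),("cup",93,220,.09),("tape",267,116,.02),("can",440,222,.15),("g1",211,253,.05),("g2",318,257,.05)]:
    print(n,ray(d,u,v,z))
E
```

```text
base [0.6131 0.1982 0.07  ]
t1 [0.6355 0.037  0.05  ]
t2 [ 0.6417 -0.153   0.05  ]
t3 [0.4553 0.0304 0.05  ]
t4 [ 0.4519 -0.1283  0.05  ]
lid [0.4392 0.3368 0.03  ]
piv [ 0.5138 -0.3969  0.06  ]
knob [ 0.4758 -0.3132  0.111 ]
cup [0.416  0.5542 0.09  ]
tape [ 0.7705 -0.0103  0.02  ]
can [ 0.4096 -0.5394  0.15  ]
g1 [0.3072 0.1755 0.05  ]
g2 [ 0.2944 -0.1763  0.05  ]
```

View pics/topcrop1.png

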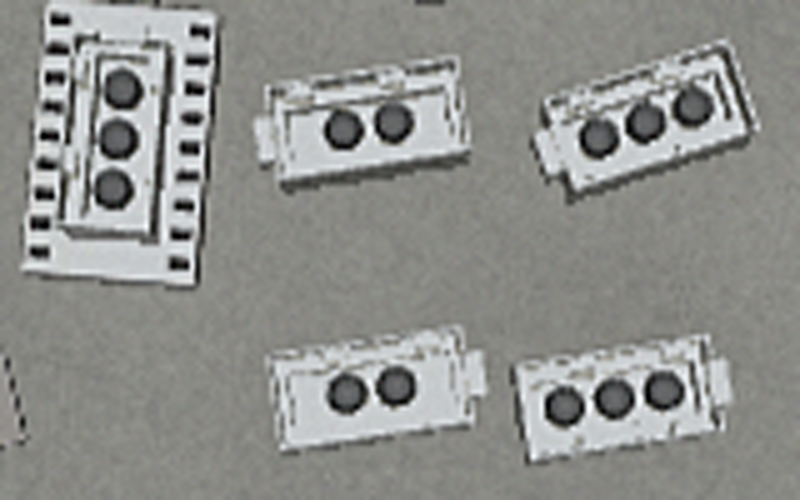

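View pics/topcrop2.png

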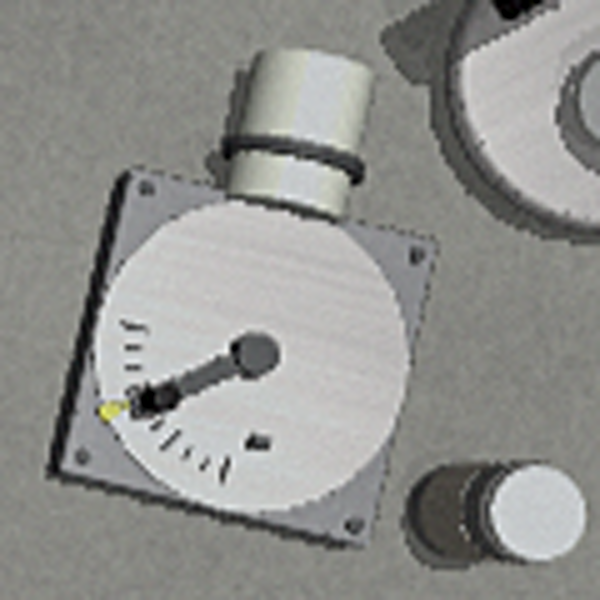

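View pics/sccrop1.png

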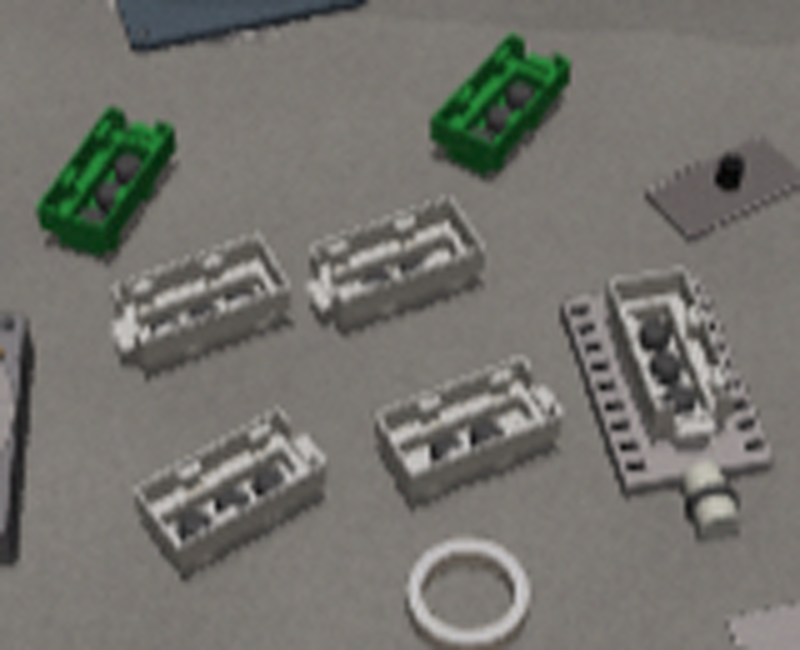

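View pics/sccrop2.png

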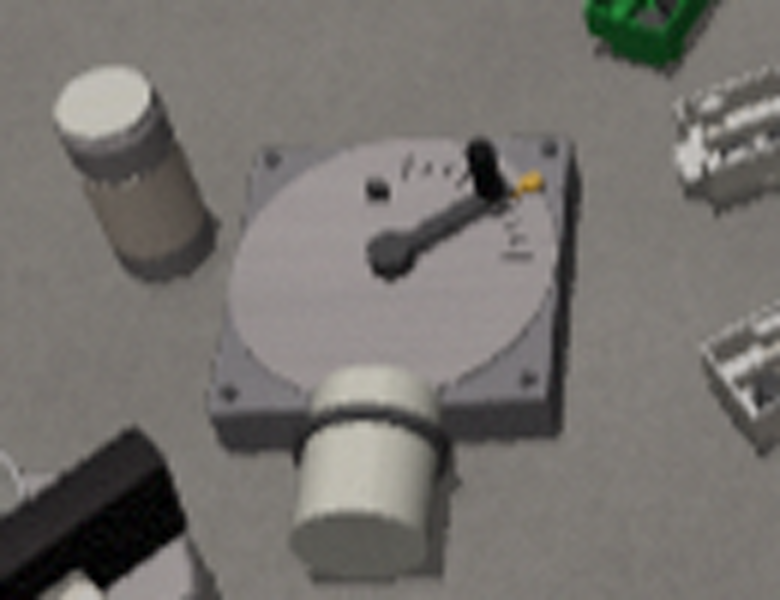

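```bash
cat >> h.py <<'E'
import json
def ang():
    R=sensors.observe()["tool_rot"];return np.degrees(np.arctan2(R[1,0],R[0,0]))
def plan(wps,claw=1.0,st=0.055,start=None,A0=None):
    """wps: list of (x,y,z,Adeg or None). prints rows (rounded)"""
    s=sensors.observe();p=np.array(s["tcp_pos"]) if start is None else np.array(start)
    A=ang() if A0 is None else A0
    rows=[]
    for w in wps:
        t=np.array(w[:3]);dA=0 if w[3] is None else w[3]-A
        if w[3] is not None and len(w)<5: dA=(dA+180)%360-180
        n=max(1,int(np.ceil(np.linalg.norm(t-p)/st)),int(np.ceil(abs(dA)/10)))
        for i in range(n):
            dw=(t-p)/n;a=np.radians(A);c,sn=np.cos(a),np.sin(a)
            # tool x=(c,s,0), y=(s,-c,0), z=-z
            off=[c*dw[0]+sn*dw[1],sn*dw[0]-c*dw[1],-dw[2]]
            rows.append({"claw":claw,"offset":[round(float(v),4) for v in off],"yaw":round(float(-np.radians(dA/n)),4)})
            A+=dA/n
        p=t
    print(len(rows));print(json.dumps(rows));return rows
def st():
    s=sensors.observe();print("t",round(s["time"],2),"tcp",s["tcp_pos"],"A",round(ang(),2),"F",s["contact_force"],"gap",round(s["finger_gap"],4),"q7",round(s["q"][6],1))
E
python3 - <<'E'
from h import *
st()
plan([(.45,.5,.36,180),(.68,.2,.36,180)])
E
```

```text
t 0.25 tcp [0.2357 0.6323 0.2419] A 159.55 F [ 0.4403 -1.0001 -0.3992] gap 0.0851 q7 -3.2
13
[{"claw": 1.0, "offset": [-0.0412, -0.0082, -0.0197], "yaw": -0.0595}, {"claw": 1.0, "offset": [-0.0406, -0.0106, -0.0197], "yaw": -0.0595}, {"claw": 1.0, "offset": [-0.0399, -0.013, -0.0197], "yaw": -0.0595}, {"claw": 1.0, "offset": [-0.0391, -0.0154, -0.0197], "yaw": -0.0595}, {"claw": 1.0, "offset": [-0.0381, -0.0177, -0.0197], "yaw": -0.0595}, {"claw": 1.0, "offset": [-0.037, -0.0199, -0.0197], "yaw": -0.0595}, {"claw": 1.0, "offset": [-0.0329, -0.0429, -0.0], "yaw": 0.0}, {"claw": 1.0, "offset": [-0.0329, -0.0429, -0.0], "yaw": 0.0}, {"claw": 1.0, "offset": [-0.0329, -0.0429, -0.0], "yaw": 0.0}, {"claw": 1.0, "offset": [-0.0329, -0.0429, -0.0], "yaw": 0.0}, {"claw": 1.0, "offset": [-0.0329, -0.0429, -0.0], "yaw": 0.0}, {"claw": 1.0, "offset": [-0.0329, -0.0429, -0.0], "yaw": 0.0}, {"claw": 1.0, "offset": [-0.0329, -0.0429, -0.0], "yaw": 0.0}]
```

{"method": "send_rows", "body": {
  "plan": [
    {"claw": 1,"offset": [-0.041,-0.008,-0.02],"yaw": -0.06},
    {"claw": 1,"offset": [-0.041,-0.011,-0.02],"yaw": -0.06},
    {"claw": 1,"offset": [-0.04,-0.013,-0.02],"yaw": -0.06},
    {"claw": 1,"offset": [-0.039,-0.015,-0.02],"yaw": -0.06},
    {"claw": 1,"offset": [-0.038,-0.018,-0.02],"yaw": -0.06},
    {"claw": 1,"offset": [-0.037,-0.02,-0.02],"yaw": -0.06},
    {"claw": 1,"offset": [-0.033,-0.043,0],"yaw": 0},
    {"claw": 1,"offset": [-0.033,-0.043,0],"yaw": 0},
    {"claw": 1,"offset": [-0.033,-0.043,0],"yaw": 0},
    {"claw": 1,"offset": [-0.033,-0.043,0],"yaw": 0},
    {"claw": 1,"offset": [-0.033,-0.043,0],"yaw": 0},
    {"claw": 1,"offset": [-0.033,-0.043,0],"yaw": 0},
    {"claw": 1,"offset": [-0.033,-0.043,0],"yaw": 0}
  ]
}}

```text
time: 1.88
tcp_pos: [0.6978, 0.1969, 0.363]
tool_rot: [[-1.0, -0.027, -0.003], [-0.027, 1.0, -0.002], [0.003, -0.001, -1.0]]
contact_force: [0.5, 0.8, 0.3]
finger_gap: 0.0857
```

```bash
python3 - <<'E'
from h import *
st()
d=cam("wrist");save("w1.png",d["image"],1.5);np.save("w1.npy",d["cam_to_world"])
st()
E
```

```text
t 1.88 tcp [0.6978 0.1969 0.363 ] A -178.44 F [0.5414 0.7624 0.2684] gap 0.0857 q7 72.2
t 1.93 tcp [0.7021 0.1873 0.362 ] A -178.99 F [-1.0558 -7.0145 -0.6016] gap 0.0853 q7 72.4
```

View pics/w1.png

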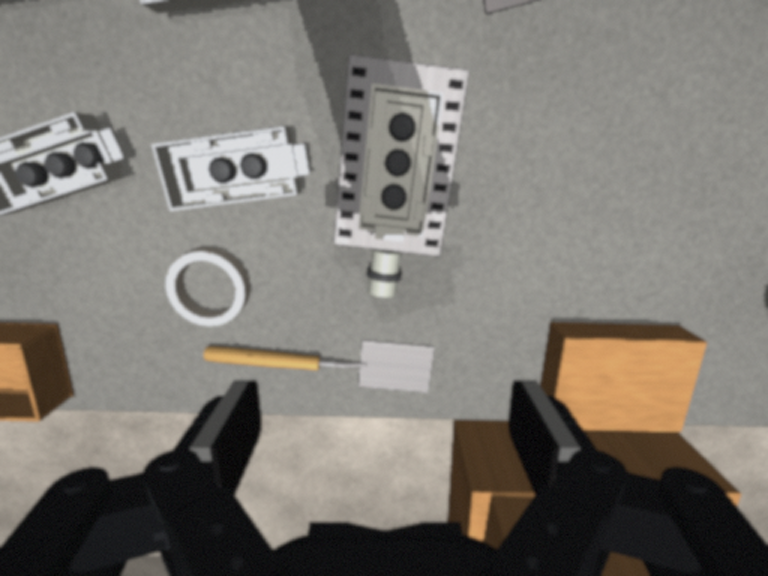

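```bash
python3 - <<'E'
from h import *
st()
plan([(.66,-.05,.34,145),(.50,-.386,.28,114)])
E
```

```text
t 1.93 tcp [0.7021 0.1873 0.362 ] A -178.99 F [-1.0558 -7.0145 -0.6016] gap 0.0853 q7 72.4
12
[{"claw": 1.0, "offset": [0.0093, -0.0473, 0.0044], "yaw": 0.1257}, {"claw": 1.0, "offset": [0.0033, -0.0481, 0.0044], "yaw": 0.1257}, {"claw": 1.0, "offset": [-0.0028, -0.0481, 0.0044], "yaw": 0.1257}, {"claw": 1.0, "offset": [-0.0088, -0.0474, 0.0044], "yaw": 0.1257}, {"claw": 1.0, "offset": [-0.0147, -0.0459, 0.0044], "yaw": 0.1257}, {"claw": 1.0, "offset": [-0.0088, -0.0524, 0.0086], "yaw": 0.0773}, {"claw": 1.0, "offset": [-0.0128, -0.0516, 0.0086], "yaw": 0.0773}, {"claw": 1.0, "offset": [-0.0168, -0.0504, 0.0086], "yaw": 0.0773}, {"claw": 1.0, "offset": [-0.0206, -0.049, 0.0086], "yaw": 0.0773}, {"claw": 1.0, "offset": [-0.0243, -0.0473, 0.0086], "yaw": 0.0773}, {"claw": 1.0, "offset": [-0.0279, -0.0452, 0.0086], "yaw": 0.0773}, {"claw": 1.0, "offset": [-0.0313, -0.043, 0.0086], "yaw": 0.0773}]
```

{"method": "send_rows", "body": {
  "plan": [
    {"claw": 1,"offset": [0.009,-0.047,0.004],"yaw": 0.126},
    {"claw": 1,"offset": [0.003,-0.048,0.004],"yaw": 0.126},
    {"claw": 1,"offset": [-0.003,-0.048,0.004],"yaw": 0.126},
    {"claw": 1,"offset": [-0.009,-0.047,0.004],"yaw": 0.126},
    {"claw": 1,"offset": [-0.015,-0.046,0.004],"yaw": 0.126},
    {"claw": 1,"offset": [-0.009,-0.052,0.009],"yaw": 0.077},
    {"claw": 1,"offset": [-0.013,-0.052,0.009],"yaw": 0.077},
    {"claw": 1,"offset": [-0.017,-0.05,0.009],"yaw": 0.077},
    {"claw": 1,"offset": [-0.021,-0.049,0.009],"yaw": 0.077},
    {"claw": 1,"offset": [-0.024,-0.047,0.009],"yaw": 0.077},
    {"claw": 1,"offset": [-0.028,-0.045,0.009],"yaw": 0.077},
    {"claw": 1,"offset": [-0.031,-0.043,0.009],"yaw": 0.077},
    {"claw": 1,"offset": [0,0,0],"yaw": 0},
    {"claw": 1,"offset": [0,0,0],"yaw": 0}
  ]
}}

```text
time: 3.68
tcp_pos: [0.4818, -0.3973, 0.278]
tool_rot: [[-0.368, 0.93, -0.005], [0.93, 0.368, -0.008], [-0.005, -0.008, -1.0]]
contact_force: [-0.4, -0.0, -0.4]
finger_gap: 0.0853
```

```bash
python3 - <<'E'
from h import *
st()
d=cam("wrist");save("w2.png",d["image"],1.5);np.save("w2.npy",d["cam_to_world"])
st()
E
```

```text
t 3.67 tcp [ 0.4818 -0.3973  0.278 ] A 111.58 F [-0.4276 -0.0256 -0.3932] gap 0.0853 q7 66.3
t 3.73 tcp [ 0.4815 -0.3976  0.278 ] A 111.57 F [-1.6166 -0.2186 -0.4916] gap 0.0853 q7 66.3
```

View pics/w2.png

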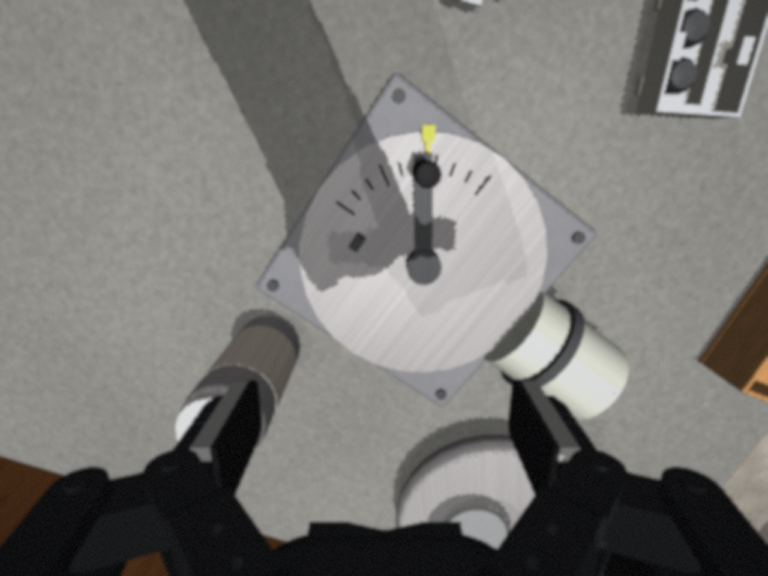

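```bash
python3 - <<'E'
from h import *
d=cam("wrist")
d["cam_to_world"]=np.load("w2.npy")
r=lambda u,v,z:ray(d,u/1.5,v/1.5,z)[:2]
k=r(428,174,.111);hub=r(424,267,.066);m=r(428,152,.055)
# plate centre from corner screws at z=.05
sc=[r(399,96,.05),r(578,237,.05),r(441,394,.05),r(273,285,.05)]
c=(np.mean(sc,0))
print("knob",k,"hub",hub,"mark",m,"boxc",c,sc)
an=lambda p:np.degrees(np.arctan2(*(p-c)[::-1]))
for n,p in [("knob",k),("mark",m),("t0",r(345,207,.055)),("t90",r(482,185,.055)),("stop",r(357,242,.06)),("t1",r(357,195,.055)),("t2",r(370,184,.055)),("t3",r(384,175,.055)),("t4",r(402,169,.055)),("t6",r(453,169,.055)),("t7",r(469,176,.055))]: print(n,p,an(p),np.linalg.norm(p-c))
# knob by scene/top
a=cam("top");b=cam("scene")
print(proj(a,[*k,.111]),proj(b,[*k,.111]),proj(a,[*c,.06]),proj(b,[*c,.06]))
save("w2c.png",d["image"][80:200,170:360],4)
save("t2c.png",a["image"][170:230,340:410],8)
E
```

```text
knob [ 0.4836 -0.3268] hub [ 0.5145 -0.3964] mark [ 0.4831 -0.3133] boxc [ 0.5143 -0.3962] [array([ 0.4474, -0.2844]), array([ 0.626 , -0.3292]), array([ 0.5813, -0.5083]), array([ 0.4023, -0.463 ])]
knob [ 0.4836 -0.3268] 113.79789024732304 0.07586872754572058
mark [ 0.4831 -0.3133] 110.56307066262515 0.08858768583947293
t0 [ 0.4378 -0.3763] 165.40290070958284 0.07897948155758805
t90 [ 0.5326 -0.3204] 76.41314394766734 0.07800344691816166
stop [ 0.4567 -0.3984] -177.80747177059655 0.05764096962166113
t1 [ 0.4435 -0.3639] 155.44755733637967 0.07777945260077901
t2 [ 0.4501 -0.3521] 145.50524604910083 0.0778431900471761
t3 [ 0.4579 -0.3417] 135.95718556082647 0.07844849609875353
t4 [ 0.4693 -0.3323] 125.13591570944087 0.07815011908969115
t6 [ 0.5063 -0.3177] 95.79877758729758 0.07891265454107112
t7 [ 0.5201 -0.3179] 85.71028860598173 0.0785121077625205
[367.2696 198.5331] [169.8227 193.9834] [384.7802 189.8721] [155.3069 212.5265]
```

View pics/w2c.png

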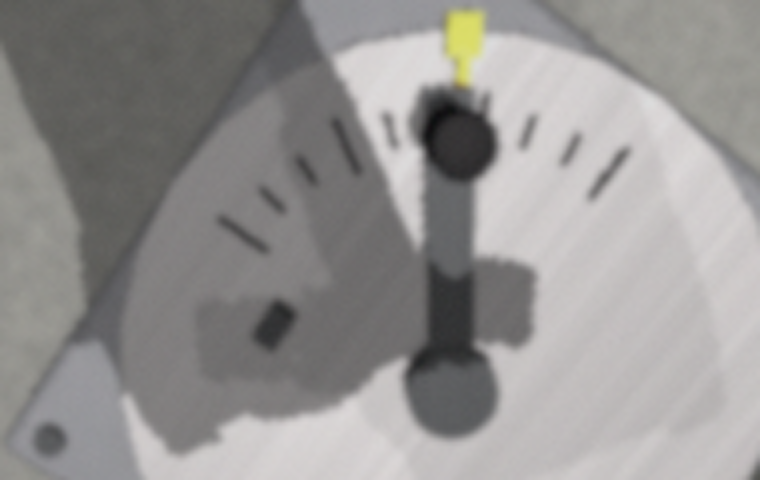

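View pics/t2c.png

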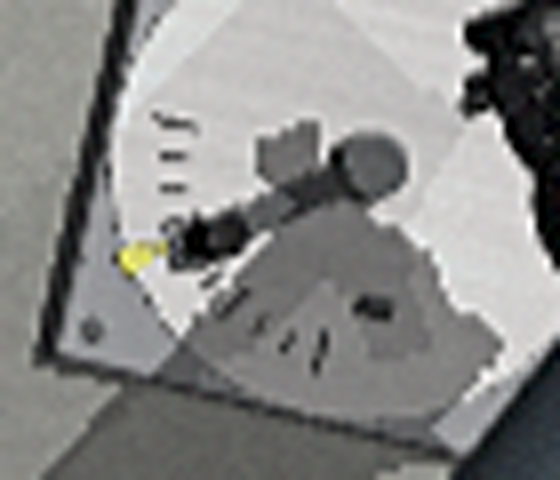

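```bash
python3 - <<'E'
from h import *
plan([(.4836,-.3268,.15,113.8),(.4836,-.3268,.09,113.8)],claw=.5,st=.03)
E
```

```text
7
[{"claw": 0.5, "offset": [0.0129, 0.0054, 0.0257], "yaw": -0.0074}, {"claw": 0.5, "offset": [0.0129, 0.0055, 0.0257], "yaw": -0.0074}, {"claw": 0.5, "offset": [0.0128, 0.0056, 0.0257], "yaw": -0.0074}, {"claw": 0.5, "offset": [0.0128, 0.0057, 0.0257], "yaw": -0.0074}, {"claw": 0.5, "offset": [0.0128, 0.0058, 0.0257], "yaw": -0.0074}, {"claw": 0.5, "offset": [0.0, 0.0, 0.03], "yaw": -0.0}, {"claw": 0.5, "offset": [0.0, 0.0, 0.03], "yaw": -0.0}]
```

{"method": "send_rows", "body": {
  "plan": [
    {"claw": 0.5,"offset": [0.013,0.0055,0.025],"yaw": -0.007},
    {"claw": 0.5,"offset": [0.013,0.0055,0.025],"yaw": -0.007},
    {"claw": 0.5,"offset": [0.013,0.0055,0.025],"yaw": -0.007},
    {"claw": 0.5,"offset": [0.013,0.0055,0.025],"yaw": -0.007},
    {"claw": 0.5,"offset": [0.012,0.0055,0.02],"yaw": -0.007},
    {"claw": 0.5,"offset": [0,0,0],"yaw": 0},
    {"claw": 0.5,"offset": [0,0,0],"yaw": 0}
  ]
}}

```text
time: 4.75
tcp_pos: [0.4884, -0.3212, 0.1569]
tool_rot: [[-0.414, 0.91, 0.001], [0.91, 0.414, -0.009], [-0.009, -0.003, -1.0]]
contact_force: [0.5, 0.7, -0.2]
finger_gap: 0.0429
```

```bash
python3 - <<'E'
from h import *
st()
plan([(.4836,-.3268,.09,113.8)],claw=.5,st=.02)
d=cam("wrist");save("w3.png",d["image"],1.5)
E
```

```text
t 4.75 tcp [ 0.4884 -0.3212  0.1569] A 114.43 F [ 0.5467  0.7164 -0.2465] gap 0.0429 q7 64.9
4
[{"claw": 0.5, "offset": [-0.0008, -0.0017, 0.0167], "yaw": 0.0028}, {"claw": 0.5, "offset": [-0.0008, -0.0017, 0.0167], "yaw": 0.0028}, {"claw": 0.5, "offset": [-0.0008, -0.0017, 0.0167], "yaw": 0.0028}, {"claw": 0.5, "offset": [-0.0008, -0.0017, 0.0167], "yaw": 0.0028}]
```

View pics/w3.png

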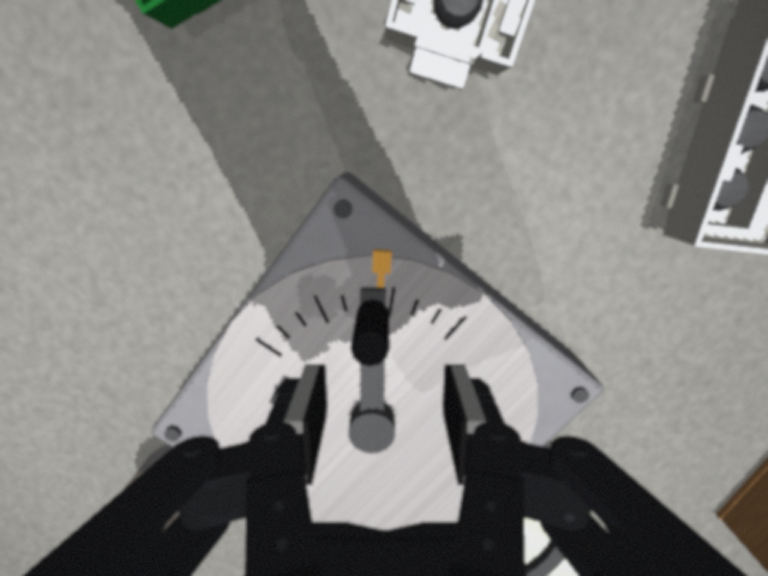

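{"method": "send_rows", "body": {
  "plan": [
    {"claw": 0.5,"offset": [-0.001,-0.003,0.015],"yaw": 0.005},
    {"claw": 0.5,"offset": [-0.001,-0.002,0.015],"yaw": 0.005},
    {"claw": 0.5,"offset": [-0.001,-0.001,0.015],"yaw": 0},
    {"claw": 0.5,"offset": [0,-0.001,0.015],"yaw": 0},
    {"claw": 0.5,"offset": [0,0,0.005],"yaw": 0},
    {"claw": 0.28,"offset": [0,0,0],"yaw": 0},
    {"claw": 0.28,"offset": [0,0,0],"yaw": 0},
    {"claw": 0.28,"offset": [0,0,0],"yaw": 0}
  ]
}}

```text
time: 5.8
tcp_pos: [0.4831, -0.3297, 0.0883]
tool_rot: [[-0.402, 0.916, 0.002], [0.916, 0.402, -0.011], [-0.011, -0.002, -1.0]]
contact_force: [-1.0, 0.5, -0.1]
finger_gap: 0.0237
```

```bash
python3 - <<'E'
from h import *
st()
c=np.array([.5143,-.3962]);p=sensors.observe()["tcp_pos"][:2]-c
print(np.degrees(np.arctan2(p[1],p[0])),np.linalg.norm(p))
d=cam("wrist");save("w4.png",d["image"],1.5)
E
```

```text
t 5.8 tcp [ 0.4831 -0.3297  0.0883] A 113.71 F [-0.9714  0.5006 -0.0776] gap 0.0237 q7 67.1
115.09634036333725 0.07347610481291592
```

View pics/w4.png

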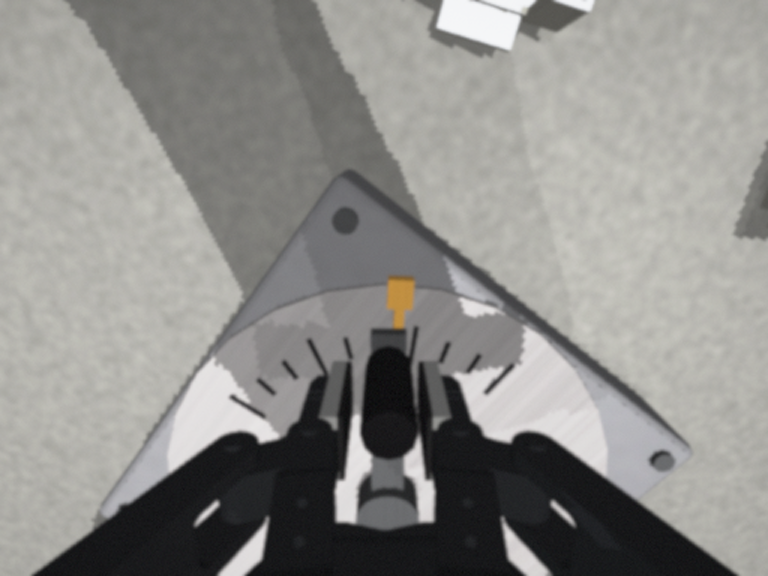

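{"method": "send_rows", "body": {
  "plan": [
    {"claw": 0.28,"offset": [0,-0.008,0],"yaw": -0.105},
    {"claw": 0.28,"offset": [-0.0005,-0.008,0],"yaw": -0.105},
    {"claw": 0.28,"offset": [-0.0005,-0.008,0],"yaw": -0.105},
    {"claw": 0.28,"offset": [-0.0005,-0.008,0],"yaw": -0.105},
    {"claw": 0.28,"offset": [0,0,0],"yaw": 0}
  ]
}}

```text
time: 6.48
tcp_pos: [0.4609, -0.3458, 0.0896]
tool_rot: [[-0.751, 0.66, 0.008], [0.66, 0.752, -0.01], [-0.012, -0.002, -1.0]]
contact_force: [0.6, -0.4, 1.1]
finger_gap: 0.0236
```

```bash
cat >> h.py <<'E'
def arc():
    st();c=np.array([.5143,-.3962]);p=sensors.observe()["tcp_pos"][:2]-c
    print("theta",np.degrees(np.arctan2(p[1],p[0])),"r",np.linalg.norm(p))
E
python3 -c "
from h import *
arc()"
```

```text
t 6.47 tcp [ 0.4609 -0.3458  0.0896] A 138.72 F [ 0.5704 -0.4454  1.1233] gap 0.0236 q7 87.7
theta 136.62720858070045 r 0.07343852201261904
```

{"method": "send_rows", "body": {
  "plan": [
    {"claw": 0.28,"offset": [0,-0.008,0],"yaw": -0.1},
    {"claw": 0.28,"offset": [0,-0.008,0],"yaw": -0.1},
    {"claw": 0.28,"offset": [-0.0005,-0.008,0],"yaw": -0.1},
    {"claw": 0.28,"offset": [-0.0005,-0.007,0],"yaw": -0.09},
    {"claw": 0.28,"offset": [0,0,0],"yaw": 0}
  ]
}}

```text
time: 7.1
tcp_pos: [0.4468, -0.3678, 0.0899]
tool_rot: [[-0.946, 0.323, 0.008], [0.323, 0.946, -0.005], [-0.009, -0.002, -1.0]]
contact_force: [0.1, -0.3, 0.0]
finger_gap: 0.024
```

```bash
python3 -c "
from h import *
arc()"
```

```text
t 7.1 tcp [ 0.4468 -0.3678  0.0899] A 161.17 F [ 0.103  -0.3312  0.049 ] gap 0.024 q7 106.7
theta 157.16403522161957 r 0.07319076993754912
```

{"method": "send_rows", "body": {
  "plan": [
    {"claw": 0.28,"offset": [0,-0.006,0],"yaw": -0.04},
    {"claw": 0.28,"offset": [0,-0.005,0],"yaw": -0.03},
    {"claw": 0.28,"offset": [0,-0.004,0],"yaw": 0},
    {"claw": 0.28,"offset": [0,-0.003,0],"yaw": 0}
  ]
}}

```text
time: 7.6
tcp_pos: [0.4417, -0.382, 0.0896]
tool_rot: [[-0.967, 0.254, 0.006], [0.254, 0.967, -0.0], [-0.006, 0.001, -1.0]]
contact_force: [1.1, 14.0, 5.4]
finger_gap: 0.0237
```

```bash
python3 -c "
from h import *
arc()"
```

```text
t 7.6 tcp [ 0.4417 -0.382   0.0896] A 165.26 F [ 1.1118 13.9619  5.3635] gap 0.0237 q7 111.2
theta 168.97709876170794 r 0.0740082984938887
```

{"method": "send_rows", "body": {
  "plan": [
    {"claw": 0.28,"offset": [0,0.002,0],"yaw": 0},
    {"claw": 0.5,"offset": [0,0,0],"yaw": 0},
    {"claw": 0.5,"offset": [0,0,0],"yaw": 0},
    {"claw": 0.5,"offset": [0,0,-0.04],"yaw": 0},
    {"claw": 0.5,"offset": [0,0,-0.05],"yaw": 0},
    {"claw": 0.8,"offset": [-0.03,0,-0.06],"yaw": 0},
    {"claw": 1,"offset": [-0.03,0,-0.04],"yaw": 0},
    {"claw": 1,"offset": [0,0,0],"yaw": 0}
  ]
}}

```text
time: 8.6
tcp_pos: [0.4978, -0.3995, 0.2823]
tool_rot: [[-0.965, 0.26, 0.009], [0.26, 0.966, -0.006], [-0.01, -0.004, -1.0]]
contact_force: [0.1, -0.1, -0.9]
finger_gap: 0.0853
```

```bash
python3 - <<'E'
from h import *
st()
d=cam("wrist");save("w5.png",d["image"],1.5);np.save("w5.npy",d["cam_to_world"])
E
```

```text
t 8.6 tcp [ 0.4978 -0.3995  0.2823] A 164.91 F [ 0.118  -0.1145 -0.9008] gap 0.0853 q7 109.5
```

View pics/w5.png

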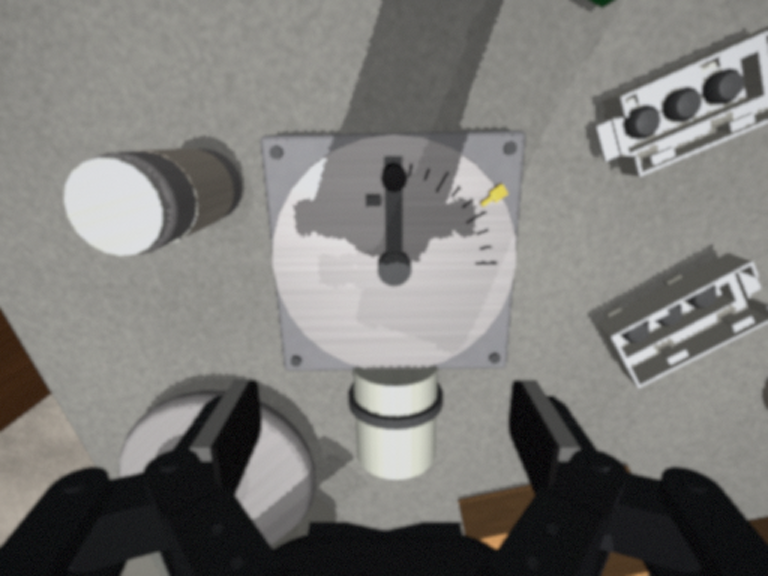

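```bash
python3 - <<'E'
from h import *
plan([(.452,-.128,.26,98)],claw=1)
E
```

```text
7
[{"claw": 1, "offset": [0.0162, 0.0358, 0.0029], "yaw": 0.1667}, {"claw": 1, "offset": [0.0219, 0.0326, 0.0029], "yaw": 0.1667}, {"claw": 1, "offset": [0.027, 0.0285, 0.0029], "yaw": 0.1667}, {"claw": 1, "offset": [0.0313, 0.0236, 0.0029], "yaw": 0.1667}, {"claw": 1, "offset": [0.0348, 0.0181, 0.0029], "yaw": 0.1667}, {"claw": 1, "offset": [0.0373, 0.0121, 0.0029], "yaw": 0.1667}, {"claw": 1, "offset": [0.0388, 0.0057, 0.0029], "yaw": 0.1667}]
```

{"method": "send_rows", "body": {
  "plan": [
    {"claw": 1,"offset": [0.016,0.036,0.003],"yaw": 0.167},
    {"claw": 1,"offset": [0.022,0.032,0.003],"yaw": 0.167},
    {"claw": 1,"offset": [0.027,0.028,0.003],"yaw": 0.167},
    {"claw": 1,"offset": [0.031,0.024,0.003],"yaw": 0.167},
    {"claw": 1,"offset": [0.035,0.018,0.003],"yaw": 0.167},
    {"claw": 1,"offset": [0.037,0.012,0.003],"yaw": 0.167},
    {"claw": 1,"offset": [0.022,0.003,0.002],"yaw": 0.1},
    {"claw": 1,"offset": [0,0,0],"yaw": 0},
    {"claw": 1,"offset": [0,0,0],"yaw": 0}
  ]
}}

```text
time: 9.78
tcp_pos: [0.4448, -0.1399, 0.2473]
tool_rot: [[-0.161, 0.987, -0.014], [0.987, 0.161, -0.001], [0.001, -0.014, -1.0]]
contact_force: [0.9, 0.3, -1.6]
finger_gap: 0.0852
```

```bash
cat >> h.py <<'E'
def snap(n,crop=None,s=1.5):
    d=cam("wrist");np.savez(n+".npz",**{k:d[k] for k in d});im=d["image"]
    if crop: im=im[crop[1]:crop[3],crop[0]:crop[2]]
    save(n+".png",im,s);return d
def load(n): return dict(np.load(n+".npz"))
E
python3 - <<'E'
from h import *
st();snap("a1");
E
```

```text
t 9.78 tcp [ 0.4448 -0.1399  0.2473] A 99.28 F [ 0.9071  0.2573 -1.6042] gap 0.0852 q7 25.6
```

View pics/a1.png

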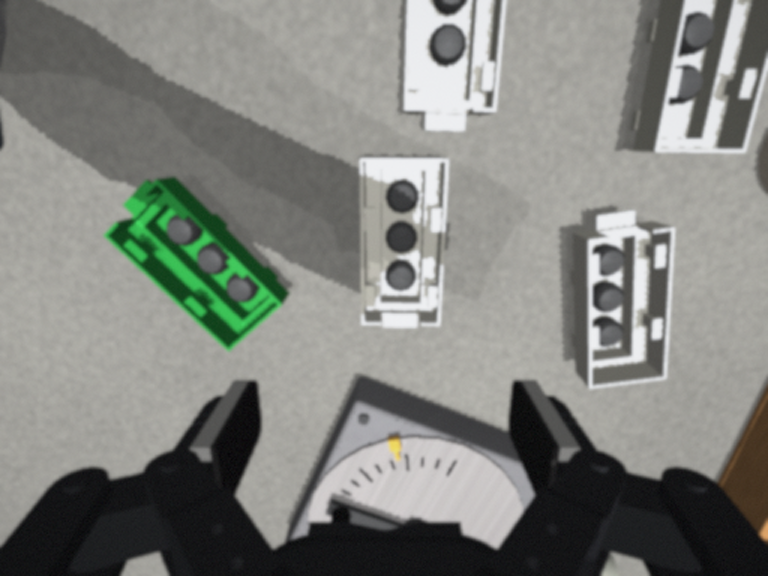

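```bash
python3 - <<'E'
from h import *
d=load("a1");im=d["image"]
save("a1c.png",im[95:230,225:315],6 if 0 else 4.4)
E
```

```text
(no output)
```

View pics/a1c.png

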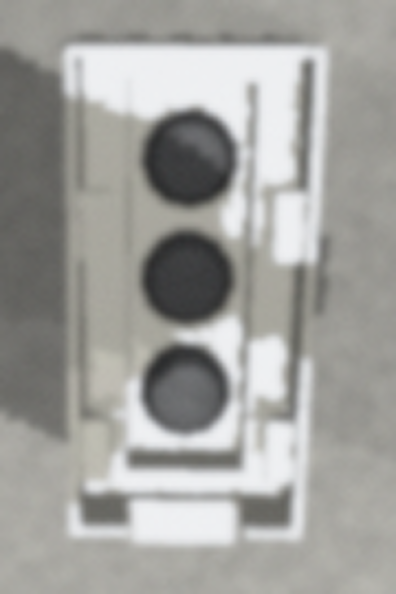

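```bash
cat >> h.py <<'E'
def rect(d,pts,z,off=(0,0),s=1.0,pr=True):
    """pts TL,TR,BR,BL in crop pixels; tool axis along TL-BL"""
    P=np.array([ray(d,off[0]+u/s,off[1]+v/s,z)[:2] for u,v in pts])
    TL,TR,BR,BL=P;c=P.mean(0)
    ax=(TL+TR-BL-BR);A=np.degrees(np.arctan2(ax[1],ax[0]))
    w=(TR+BR-TL-BL);Aw=np.degrees(np.arctan2(w[1],w[0]))+90
    L=np.linalg.norm(ax)/2;W=np.linalg.norm(w)/2
    if pr: print("c",c,"A",round(A,2),"Aw",round(Aw,2),"L",round(L,4),"W",round(W,4),"sides",*[round(float(np.linalg.norm(P[i]-P[i-1])),4) for i in range(4)])
    return c,A
E
python3 - <<'E'
from h import *
d=load("a1")
rect(d,[(66,48),(326,48),(303,538),(70,536)],.05,(225,95),4.4)
# approximate for t2 in a1
rect(d,[(577,229),(674,228),(667,380),(591,387)],.05,s=1.5)
E
```

```text
c [ 0.4543 -0.1284] A 98.9 Aw 99.12 L 0.1299 W 0.0643 sides 0.1298 0.0638 0.13 0.0647
c [ 0.6405 -0.1499] A 110.41 Aw 102.67 L 0.1346 W 0.0676 sides 0.1387 0.0723 0.1306 0.0631
```

```bash
cat >> h.py <<'E'
def plan(wps,claw=1.0,st=0.055,zero=2):
    s=sensors.observe();p=np.array(s["tcp_pos"]);R=np.array(s["tool_rot"]);A=ang();rows=[]
    for w in wps:
        t=np.array(w[:3]);dA=(w[3]-A+180)%360-180
        if len(w)>4: dA=w[4]
        n=max(1,int(np.ceil(np.linalg.norm(t-p)/st)),int(np.ceil(abs(dA)/10)))
        for i in range(n):
            off=R.T@((t-p)/n);a=np.radians(dA/n)
            rows.append({"claw":claw,"offset":[round(float(v),4) for v in off],"yaw":round(float(-a),3)})
            Rz=np.array([[np.cos(a),-np.sin(a),0],[np.sin(a),np.cos(a),0],[0,0,1]]);R=Rz@R
        A+=dA;p=t
    rows+=[{"claw":claw,"offset":[0,0,0],"yaw":0}]*zero
    print(len(rows));print(json.dumps(rows))
E
python3 - <<'E'
from h import *
plan([(.4543,-.1284,.10,98.9)],st=.04)
E
```

```text
6
[{"claw": 1.0, "offset": [0.0024, 0.0033, 0.0368], "yaw": 0.001}, {"claw": 1.0, "offset": [0.0024, 0.0033, 0.0368], "yaw": 0.001}, {"claw": 1.0, "offset": [0.0024, 0.0033, 0.0368], "yaw": 0.001}, {"claw": 1.0, "offset": [0.0024, 0.0033, 0.0368], "yaw": 0.001}, {"claw": 1.0, "offset": [0, 0, 0], "yaw": 0}, {"claw": 1.0, "offset": [0, 0, 0], "yaw": 0}]
```

{"method": "send_rows", "body": {
  "plan": [
    {"claw": 1,"offset": [0.003,0.003,0.035],"yaw": 0},
    {"claw": 1,"offset": [0.002,0.003,0.035],"yaw": 0},
    {"claw": 1,"offset": [0.002,0.003,0.035],"yaw": 0},
    {"claw": 1,"offset": [0.002,0.003,0.03],"yaw": 0},
    {"claw": 1,"offset": [0,0,0],"yaw": 0},
    {"claw": 1,"offset": [0,0,0],"yaw": 0}
  ]
}}

```text
time: 10.58
tcp_pos: [0.4544, -0.1371, 0.1093]
tool_rot: [[-0.157, 0.988, -0.011], [0.988, 0.157, -0.004], [-0.002, -0.011, -1.0]]
contact_force: [0.1, -0.1, 1.1]
finger_gap: 0.0852
```

```bash
python3 - <<'E'
from h import *
st();print(sensors.observe()["tool_rot"][:,2])
plan([(.4543,-.1284,.030,98.9)],st=.025)
E
```

```text
t 10.57 tcp [ 0.4544 -0.1371  0.1093] A 99.02 F [ 0.0502 -0.1407  1.0846] gap 0.0852 q7 28.2
[-0.0108 -0.004  -0.9999]
6
[{"claw": 1.0, "offset": [0.0022, 0.0005, 0.0198], "yaw": 0.001}, {"claw": 1.0, "offset": [0.0022, 0.0005, 0.0198], "yaw": 0.001}, {"claw": 1.0, "offset": [0.0022, 0.0005, 0.0198], "yaw": 0.001}, {"claw": 1.0, "offset": [0.0022, 0.0005, 0.0198], "yaw": 0.001}, {"claw": 1.0, "offset": [0, 0, 0], "yaw": 0}, {"claw": 1.0, "offset": [0, 0, 0], "yaw": 0}]
```

{"method": "send_rows", "body": {
  "plan": [
    {"claw": 1,"offset": [0.003,0.0005,0.02],"yaw": 0},
    {"claw": 1,"offset": [0.003,0.0005,0.02],"yaw": 0},
    {"claw": 1,"offset": [0.002,0.0005,0.02],"yaw": 0},
    {"claw": 1,"offset": [0.002,0.0005,0.02],"yaw": 0},
    {"claw": 1,"offset": [0,0,0],"yaw": 0}
  ]
}}

```text
time: 11.2
tcp_pos: [0.459, -0.1306, 0.0341]
tool_rot: [[-0.155, 0.988, 0.002], [0.988, 0.155, -0.007], [-0.007, 0.001, -1.0]]
contact_force: [0.6, -0.7, 0.2]
finger_gap: 0.0855
```

```bash
python3 - <<'E'
from h import *
st();snap("a2")
E
```

```text
t 11.2 tcp [ 0.459  -0.1306  0.0341] A 98.94 F [ 0.5509 -0.6623  0.223 ] gap 0.0855 q7 29.2
```

View pics/a2.png

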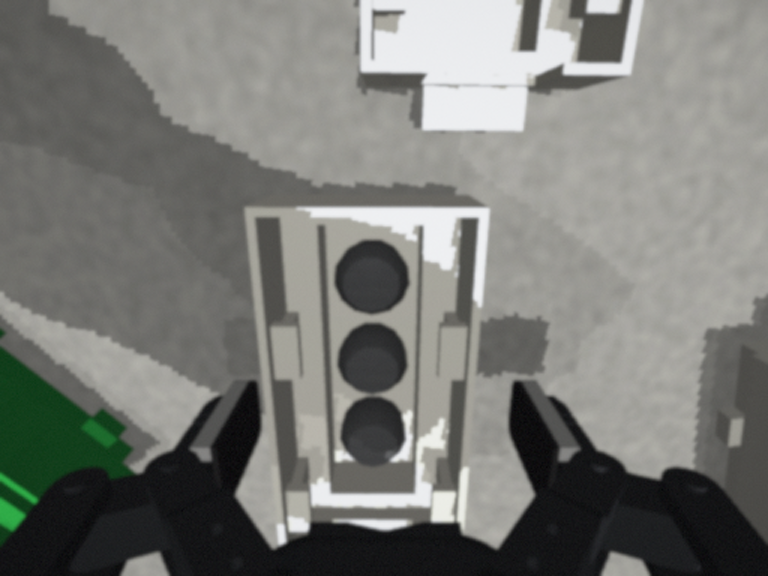

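{"method": "send_rows", "body": {
  "plan": [
    {"claw": 1,"offset": [0.002,-0.005,0.003],"yaw": 0},
    {"claw": 1,"offset": [0,0,0],"yaw": 0},
    {"claw": 0.5,"offset": [0,0,0],"yaw": 0},
    {"claw": 0.4,"offset": [0,0,0],"yaw": 0},
    {"claw": 0.4,"offset": [0,0,0],"yaw": 0},
    {"claw": 0.4,"offset": [0,0,0],"yaw": 0}
  ]
}}

```text
time: 12.0
tcp_pos: [0.4553, -0.1304, 0.0348]
tool_rot: [[-0.155, 0.988, 0.007], [0.988, 0.155, -0.008], [-0.009, 0.006, -1.0]]
contact_force: [0.9, 0.4, -1.3]
finger_gap: 0.0627
```

```bash
python3 - <<'E'
from h import *
st();print(sensors.observe()["tool_rot"][:,2])
E
```

```text
t 12.0 tcp [ 0.4553 -0.1304  0.0348] A 98.9 F [ 0.942   0.3877 -1.2873] gap 0.0627 q7 29.3
[ 0.0074 -0.0082 -0.9999]
```

```bash
python3 - <<'E'
from h import *
plan([(.46,-.12,.22,98.9),(.50,.19,.30,0)],claw=.4)
E
```

```text
16
[{"claw": 0.4, "offset": [0.002, 0.0018, -0.0463], "yaw": -0.0}, {"claw": 0.4, "offset": [0.002, 0.0018, -0.0463], "yaw": -0.0}, {"claw": 0.4, "offset": [0.002, 0.0018, -0.0463], "yaw": -0.0}, {"claw": 0.4, "offset": [0.002, 0.0018, -0.0463], "yaw": -0.0}, {"claw": 0.4, "offset": [0.0299, 0.0088, -0.0082], "yaw": 0.173}, {"claw": 0.4, "offset": [0.031, 0.0035, -0.0083], "yaw": 0.173}, {"claw": 0.4, "offset": [0.0311, -0.0019, -0.0083], "yaw": 0.173}, {"claw": 0.4, "offset": [0.0303, -0.0072, -0.0083], "yaw": 0.173}, {"claw": 0.4, "offset": [0.0286, -0.0123, -0.0083], "yaw": 0.173}, {"claw": 0.4, "offset": [0.0261, -0.0171, -0.0083], "yaw": 0.173}, {"claw": 0.4, "offset": [0.0228, -0.0213, -0.0083], "yaw": 0.173}, {"claw": 0.4, "offset": [0.0187, -0.0249, -0.0083], "yaw": 0.173}, {"claw": 0.4, "offset": [0.0142, -0.0278, -0.0083], "yaw": 0.173}, {"claw": 0.4, "offset": [0.0092, -0.0298, -0.0083], "yaw": 0.173}, {"claw": 0.4, "offset": [0, 0, 0], "yaw": 0}, {"claw": 0.4, "offset": [0, 0, 0], "yaw": 0}]
```

```bash
python3 -c "
from h import *
st()"
```

```text
t 12.0 tcp [ 0.4553 -0.1304  0.0348] A 98.9 F [ 0.942   0.3877 -1.2873] gap 0.0627 q7 29.3
```

{"method": "send_rows", "body": {
  "plan": [
    {"claw": 0.4,"offset": [0.002,0.002,-0.03],"yaw": 0},
    {"claw": 0.4,"offset": [0.002,0.002,-0.045],"yaw": 0},
    {"claw": 0.4,"offset": [0.002,0.002,-0.045],"yaw": 0},
    {"claw": 0.4,"offset": [0.002,0.002,-0.045],"yaw": 0},
    {"claw": 0.4,"offset": [0.03,0.009,-0.01],"yaw": 0.173},
    {"claw": 0.4,"offset": [0.031,0.003,-0.01],"yaw": 0.173},
    {"claw": 0.4,"offset": [0.031,-0.002,-0.01],"yaw": 0.173},
    {"claw": 0.4,"offset": [0.03,-0.007,-0.01],"yaw": 0.173},
    {"claw": 0.4,"offset": [0.029,-0.012,-0.01],"yaw": 0.173},
    {"claw": 0.4,"offset": [0.026,-0.017,-0.01],"yaw": 0.173},
    {"claw": 0.4,"offset": [0.023,-0.021,-0.01],"yaw": 0.173},
    {"claw": 0.4,"offset": [0.019,-0.025,-0.01],"yaw": 0.173},
    {"claw": 0.4,"offset": [0.014,-0.028,-0.01],"yaw": 0.173},
    {"claw": 0.4,"offset": [0.005,-0.02,-0.005],"yaw": 0.15},
    {"claw": 0.4,"offset": [0,0,0],"yaw": 0},
    {"claw": 0.4,"offset": [0,0,0],"yaw": 0}
  ]
}}

```text
time: 14.0
tcp_pos: [0.5038, 0.1874, 0.2979]
tool_rot: [[0.999, -0.034, -0.0], [-0.034, -0.999, -0.009], [0.0, 0.009, -1.0]]
contact_force: [-0.6, -0.6, -1.5]
finger_gap: 0.0628
```

```bash
python3 - <<'E'
from h import *
st();print(sensors.observe()["tool_rot"][:,2]);snap("b1")
E
```

```text
t 14.0 tcp [0.5038 0.1874 0.2979] A -1.96 F [-0.5722 -0.5737 -1.4931] gap 0.0628 q7 -102.9
[-0.0002 -0.0091 -1.    ]
```

View pics/b1.png

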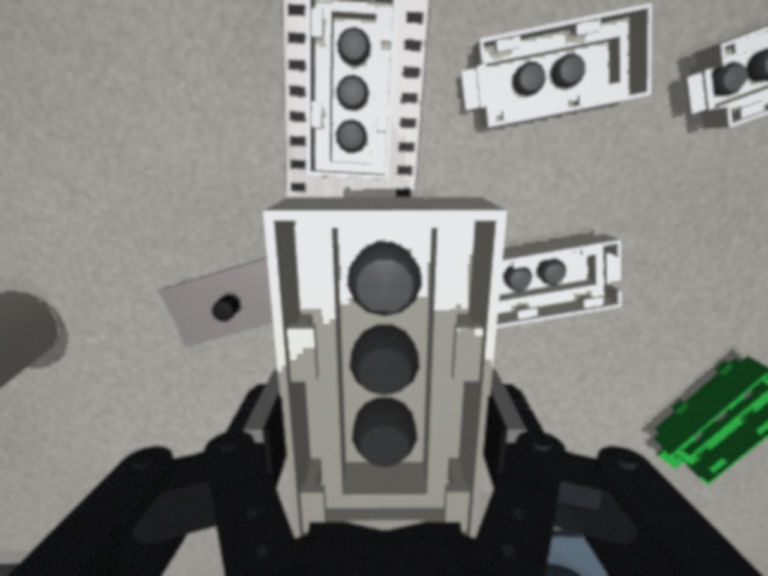

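{"method": "send_rows", "body": {
  "plan": [
    {"claw": 0.4,"offset": [-0.01,-0.004,-0.025],"yaw": 0},
    {"claw": 0.4,"offset": [-0.01,-0.004,-0.025],"yaw": 0},
    {"claw": 0.4,"offset": [-0.01,-0.003,-0.02],"yaw": 0},
    {"claw": 0.4,"offset": [0,0,0],"yaw": 0},
    {"claw": 0.4,"offset": [0,0,0],"yaw": 0}
  ]
}}

```text
time: 14.68
tcp_pos: [0.4732, 0.194, 0.3681]
tool_rot: [[0.999, -0.034, -0.003], [-0.034, -0.999, -0.01], [-0.003, 0.01, -1.0]]
contact_force: [0.4, -0.4, -2.2]
finger_gap: 0.0631
```

```bash
python3 - <<'E'
from h import *
st();print(sensors.observe()["tool_rot"][:,2]);d=snap("b2",(170,0,330,140),5)
E
```

```text
t 14.68 tcp [0.4732 0.194  0.3681] A -1.98 F [ 0.3595 -0.3677 -2.1698] gap 0.0631 q7 -108.3
[-0.003  -0.0101 -0.9999]
```

View pics/b2.png

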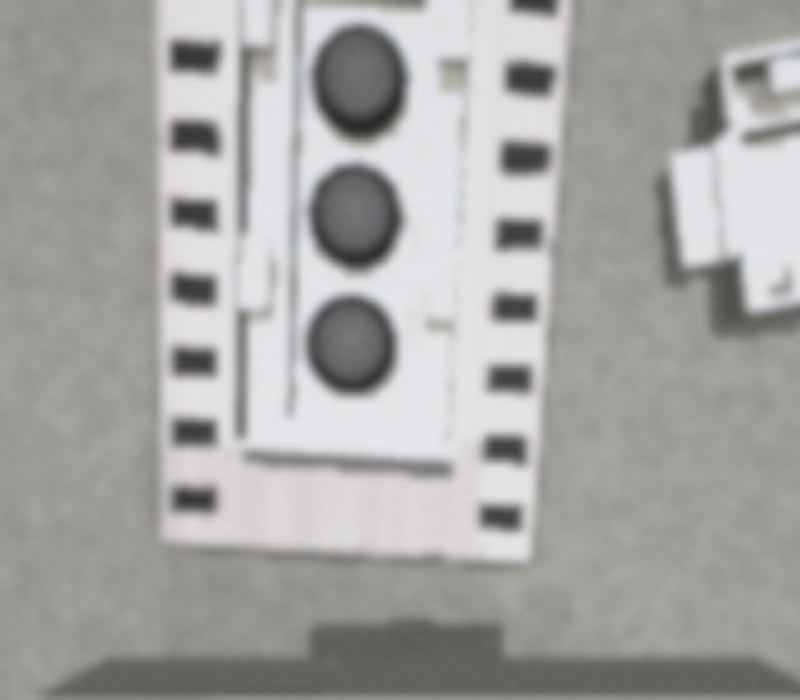

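{"method": "send_rows", "body": {
  "plan": [
    {"claw": 0.4,"offset": [0.013,-0.002,-0.015],"yaw": 0},
    {"claw": 0.4,"offset": [0.013,-0.002,-0.015],"yaw": 0},
    {"claw": 0.4,"offset": [0.013,-0.002,-0.015],"yaw": 0},
    {"claw": 0.4,"offset": [0.005,0,-0.01],"yaw": 0},
    {"claw": 0.4,"offset": [0,0,0],"yaw": 0},
    {"claw": 0.4,"offset": [0,0,0],"yaw": 0}
  ]
}}

```text
time: 15.48
tcp_pos: [0.5184, 0.1966, 0.4187]
tool_rot: [[0.999, -0.036, -0.011], [-0.036, -0.999, -0.015], [-0.01, 0.016, -1.0]]
contact_force: [0.3, 0.6, -1.5]
finger_gap: 0.0627
```

```bash
python3 - <<'E'
from h import *
st();print(sensors.observe()["tool_rot"][:,2]);d=snap("b3",(180,0,330,140),5)
a=cam("top");save("b3t.png",a["image"][120:200,170:240],8)
E
```

```text
t 15.47 tcp [0.5184 0.1966 0.4187] A -2.09 F [ 0.2617  0.591  -1.4727] gap 0.0627 q7 -105.5
[-0.0106 -0.0152 -0.9998]
```

View pics/b3.png

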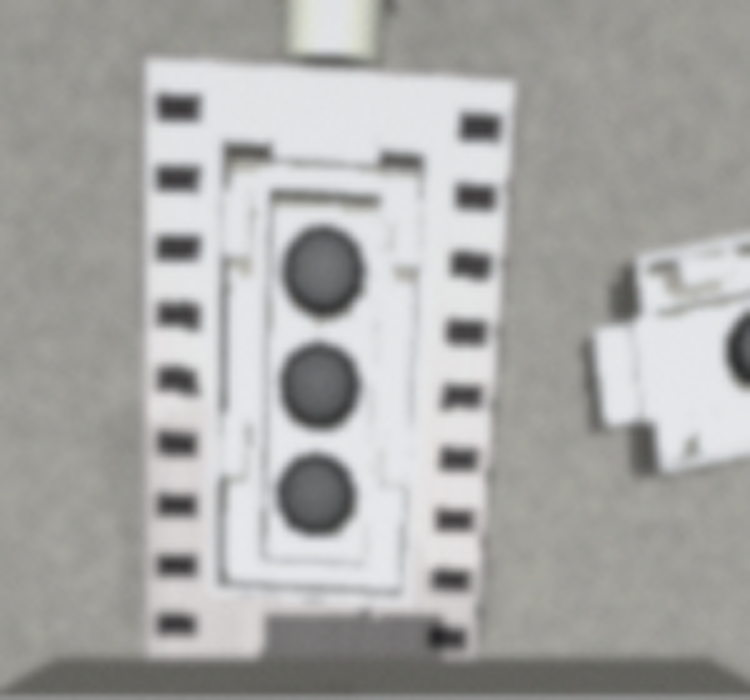

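View pics/b3t.png

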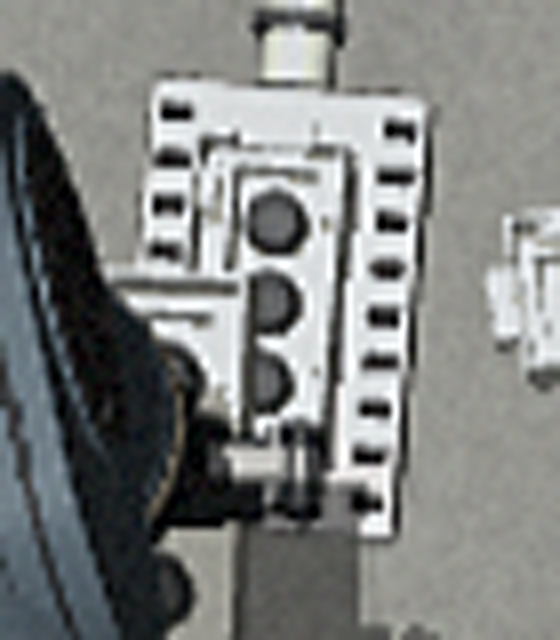

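```bash
python3 - <<'E'
from h import *
d=load("b3");o=(180,0)
for z in (.07,): rect(d,[(224,148),(424,160),(403,590),(218,583)],z,o,5)
P=rect(d,[(146,60),(516,82),(470,655),(148,655)],.02,o,5)
r=lambda u,v,z:ray(d,o[0]+u/5,o[1]+v/5,z)
# plinth edges direction
a,b=r(146,60,.02),r(148,655,.02);print("left edge ang",np.degrees(np.arctan2(*(a-b)[1::-1])))
a,b=r(516,82,.02),r(470,655,.02);print("right edge ang",np.degrees(np.arctan2(*(a-b)[1::-1])))
a,b=r(146,60,.02),r(516,82,.02);w=b-a;print("front w",np.linalg.norm(w),np.degrees(np.arctan2(w[1],w[0]))+90, (a+b)/2)
for z in (.035,.04):
  C=np.array([r(322,270,z),r(320,386,z),r(317,495,z)]);print(z,C[:,:2].tolist(),np.degrees(np.arctan2(*(C[0]-C[2])[1::-1])))
e=load("a1");o2=(225,95)
c=np.array([.4543,-.1284]);A=np.radians(98.9);ax=np.array([np.cos(A),np.sin(A)]);ay=np.array([ax[1],-ax[0]])
for z in (.015,.02):
  for u,v in [(190,158),(187,278),(186,390)]:
    p=ray(e,o2[0]+u/4.4,o2[1]+v/4.4,z)[:2]-c;print(z,p@ax,p@ay)
E
```

```text
c [0.6286 0.2073] A -4.92 Aw -4.67 L 0.1219 W 0.0586 sides 0.1223 0.0582 0.1216 0.0589
c [0.631  0.2077] A -5.32 Aw -3.6 L 0.1816 W 0.116 sides 0.1843 0.117 0.179 0.115
left edge ang -4.989318827282447
right edge ang -5.666739040175185
front w 0.11697431361491162 -4.924370569841102 [0.7215 0.1992 0.02  ]
0.035 [[0.6630033674056522, 0.20492957226204575], [0.6286976783650441, 0.2073349290122245], [0.5949094641434858, 0.21008022259123615]] -4.3256387674738965
0.04 [[0.6624178854843608, 0.2048410570135786], [0.6284455248289951, 0.20722304231418465], [0.5949856109914743, 0.20994166147559096]] -4.325638767473902
0.015 0.034683360080685344 6.0545848293933596e-05
0.015 0.0008419658736283366 -0.00016781008296930678
0.015 -0.032650516999292445 0.00013825347335389687
0.02 0.0352161933305625 -7.853933067279458e-05
0.02 0.0018394407437900867 -0.00030375993987289014
0.02 -0.031193191054017983 -1.898629646600343e-06
```

```bash
python3 - <<'E'
from h import *
d=cam("top");z=.035
C=np.array([ray(d,170+u/8,120+v/8,z) for u,v in [(273,220),(270,303),(265,382)]]);print(C,np.degrees(np.arctan2(*(C[0]-C[2])[1::-1])))
for u,v in [(157,85),(425,98),(385,535)]: print(ray(d,170+u/8,120+v/8,.02))
# top-cam check on t4 earlier centre? caps in topcrop1 (565,406),(615,398),(665,390)/5+(180,130)
print(ray(d,180+615/5,130+398/5,.015), "w4 est (.4543,-.1284)")
# top original for base caps (122,88),(117,139),(112,189)
for u,v in [(122,88),(117,139),(112,189)]: print(ray(d,180+u/5,130+v/5,.035))
# plinth corners in orig topcrop1
for u,v in [(48,5),(217,12),(195,285),(24,270)]: print(ray(d,180+u/5,130+v/5,.02))
E
```

```text
[[0.6601 0.2026 0.035 ]
 [0.6248 0.2036 0.035 ]
 [0.5913 0.2054 0.035 ]] -2.408662144896602
[0.7208 0.2546 0.02  ]
[0.7148 0.1398 0.02  ]
[0.5277 0.1559 0.02  ]
[ 0.4506 -0.1314  0.015 ] w4 est (.4543,-.1284)
[0.6598 0.2016 0.035 ]
[0.6251 0.2048 0.035 ]
[0.5911 0.2079 0.035 ]
[0.7195 0.2546 0.02  ]
[0.7143 0.1388 0.02  ]
[0.5272 0.153  0.02  ]
[0.5376 0.2693 0.02  ]
```

```bash
python3 - <<'E'
from h import *
plan([(.626,.2075,.17,-4.8)],claw=.4)
E
```

```text
7
[{"claw": 0.4, "offset": [0.0219, -0.0037, 0.0496], "yaw": 0.01}, {"claw": 0.4, "offset": [0.0219, -0.0039, 0.0496], "yaw": 0.01}, {"claw": 0.4, "offset": [0.0218, -0.0041, 0.0496], "yaw": 0.01}, {"claw": 0.4, "offset": [0.0218, -0.0043, 0.0496], "yaw": 0.01}, {"claw": 0.4, "offset": [0.0218, -0.0045, 0.0495], "yaw": 0.01}, {"claw": 0.4, "offset": [0, 0, 0], "yaw": 0}, {"claw": 0.4, "offset": [0, 0, 0], "yaw": 0}]
```

{"method": "send_rows", "body": {
  "plan": [
    {"claw": 0.4,"offset": [0.022,-0.004,0.045],"yaw": 0.01},
    {"claw": 0.4,"offset": [0.022,-0.004,0.045],"yaw": 0.01},
    {"claw": 0.4,"offset": [0.022,-0.004,0.045],"yaw": 0.01},
    {"claw": 0.4,"offset": [0.022,-0.004,0.045],"yaw": 0.01},
    {"claw": 0.4,"offset": [0.02,-0.004,0.045],"yaw": 0.008},
    {"claw": 0.4,"offset": [0,0,0],"yaw": 0},
    {"claw": 0.4,"offset": [0,0,0],"yaw": 0}
  ]
}}

```text
time: 16.5
tcp_pos: [0.6272, 0.2104, 0.1878]
tool_rot: [[0.997, -0.082, -0.008], [-0.082, -0.997, -0.011], [-0.007, 0.012, -1.0]]
contact_force: [-0.1, 0.6, -0.7]
finger_gap: 0.0627
```

```bash
python3 - <<'E'
from h import *
st();print(sensors.observe()["tool_rot"][:,2])
plan([(.626,.2075,.125,-4.8)],claw=.4,st=.025,zero=3)
E
```

```text
t 16.5 tcp [0.6272 0.2104 0.1878] A -4.68 F [-0.0718  0.6051 -0.7481] gap 0.0627 q7 -97.9
[-0.008  -0.0111 -0.9999]
6
[{"claw": 0.4, "offset": [-0.0002, 0.0008, 0.021], "yaw": 0.001}, {"claw": 0.4, "offset": [-0.0002, 0.0008, 0.021], "yaw": 0.001}, {"claw": 0.4, "offset": [-0.0002, 0.0008, 0.021], "yaw": 0.001}, {"claw": 0.4, "offset": [0, 0, 0], "yaw": 0}, {"claw": 0.4, "offset": [0, 0, 0], "yaw": 0}, {"claw": 0.4, "offset": [0, 0, 0], "yaw": 0}]
```

{"method": "send_rows", "body": {
  "plan": [
    {"claw": 0.4,"offset": [0,0.001,0.021],"yaw": 0.001},
    {"claw": 0.4,"offset": [0,0.001,0.021],"yaw": 0.001},
    {"claw": 0.4,"offset": [0,0.001,0.02],"yaw": 0},
    {"claw": 0.4,"offset": [0,0,0],"yaw": 0},
    {"claw": 0.4,"offset": [0,0,0],"yaw": 0}
  ]
}}

```text
time: 17.12
tcp_pos: [0.6288, 0.2089, 0.1361]
tool_rot: [[0.997, -0.081, 0.005], [-0.081, -0.997, -0.004], [0.005, 0.004, -1.0]]
contact_force: [0.2, 0.5, -1.8]
finger_gap: 0.0629
```

```bash
python3 - <<'E'
from h import *
st();print(sensors.observe()["tool_rot"][:,2])
plan([(.626,.2075,.112,-4.8)],claw=.4,st=.025,zero=2)
d=cam("scene");save("c1s.png",d["image"][160:250,270:360],8)
E
```

```text
t 17.12 tcp [0.6288 0.2089 0.1361] A -4.65 F [ 0.2019  0.5238 -1.8061] gap 0.0629 q7 -95.9
[ 0.0051 -0.0044 -1.    ]
3
[{"claw": 0.4, "offset": [-0.0028, 0.0015, 0.0241], "yaw": 0.003}, {"claw": 0.4, "offset": [0, 0, 0], "yaw": 0}, {"claw": 0.4, "offset": [0, 0, 0], "yaw": 0}]
```

View pics/c1s.png

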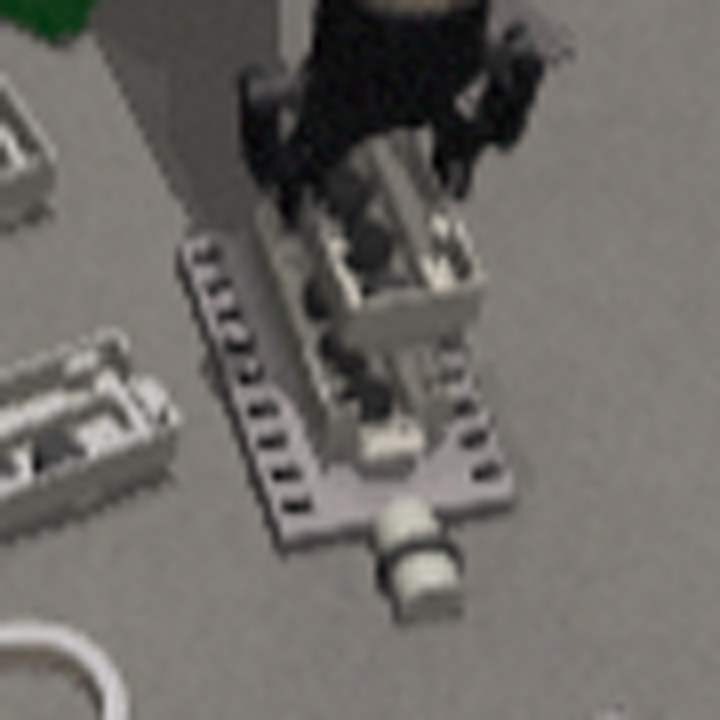

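{"method": "send_rows", "body": {
  "plan": [
    {"claw": 0.4,"offset": [-0.002,0.001,0.012],"yaw": 0.002},
    {"claw": 0.4,"offset": [-0.001,0.001,0.01],"yaw": 0},
    {"claw": 0.4,"offset": [0,0,0],"yaw": 0},
    {"claw": 0.4,"offset": [0,0,0],"yaw": 0}
  ]
}}

```text
time: 17.68
tcp_pos: [0.6259, 0.2072, 0.1139]
tool_rot: [[0.997, -0.083, 0.007], [-0.083, -0.997, -0.004], [0.007, 0.003, -1.0]]
contact_force: [-0.2, 0.1, -0.7]
finger_gap: 0.0632
```

```bash
python3 - <<'E'
from h import *
st();print(sensors.observe()["tool_rot"][:,2])
E
```

```text
t 17.68 tcp [0.6259 0.2072 0.1139] A -4.75 F [-0.2157  0.1454 -0.7376] gap 0.0632 q7 -95.1
[ 0.0066 -0.0036 -1.    ]
```

{"method": "send_rows", "body": {
  "plan": [
    {"claw": 0.4,"offset": [0,0,0.006],"yaw": 0},
    {"claw": 0.4,"offset": [0,0,0.005],"yaw": 0},
    {"claw": 0.4,"offset": [0,0,0.003],"yaw": 0},
    {"claw": 0.4,"offset": [0,0,0],"yaw": 0}
  ]
}}

```text
time: 18.18
tcp_pos: [0.6265, 0.2072, 0.1]
tool_rot: [[0.997, -0.083, 0.008], [-0.083, -0.997, -0.003], [0.008, 0.002, -1.0]]
contact_force: [-2.5, 0.3, 4.2]
finger_gap: 0.0628
```

```bash
python3 - <<'E'
from h import *
st();print(sensors.observe()["tool_rot"][:,2])
E
```

```text
t 18.18 tcp [0.6265 0.2072 0.1   ] A -4.75 F [-2.5093  0.3151  4.2381] gap 0.0628 q7 -94.6
[ 0.0077 -0.0031 -1.    ]
```

Seated at exactly the expected height with light contact. Release and lift.

{"method": "send_rows", "body": {
  "plan": [
    {"claw": 0.7,"offset": [0,0,0],"yaw": 0},
    {"claw": 1,"offset": [0,0,0],"yaw": 0},
    {"claw": 1,"offset": [0,0,0],"yaw": 0},
    {"claw": 1,"offset": [0,0,-0.03],"yaw": 0},
    {"claw": 1,"offset": [0,0,-0.045],"yaw": 0},
    {"claw": 1,"offset": [0,0,-0.055],"yaw": 0},
    {"claw": 1,"offset": [0,0,-0.045],"yaw": 0},
    {"claw": 1,"offset": [0,0,0],"yaw": 0},
    {"claw": 1,"offset": [0,0,0],"yaw": 0}
  ]
}}

```text
time: 19.3
tcp_pos: [0.6254, 0.2077, 0.2789]
tool_rot: [[0.997, -0.083, 0.007], [-0.083, -0.997, -0.004], [0.008, 0.003, -1.0]]
contact_force: [0.1, 0.8, -0.3]
finger_gap: 0.0853
```

```bash
python3 - <<'E'
from h import *
st();d=snap("d1",(160,60,360,240),4)
d=cam("scene");save("d1s.png",d["image"][160:250,270:360],8)
E
```

```text
t 19.3 tcp [0.6254 0.2077 0.2789] A -4.76 F [ 0.1067  0.756  -0.2859] gap 0.0853 q7 -100.1
```

View pics/d1.png

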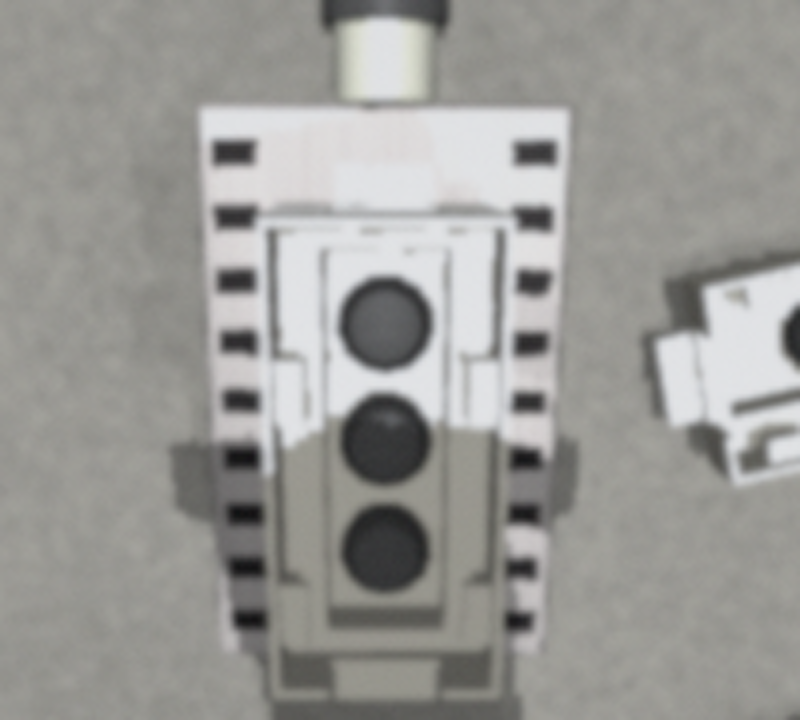

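View pics/d1s.png

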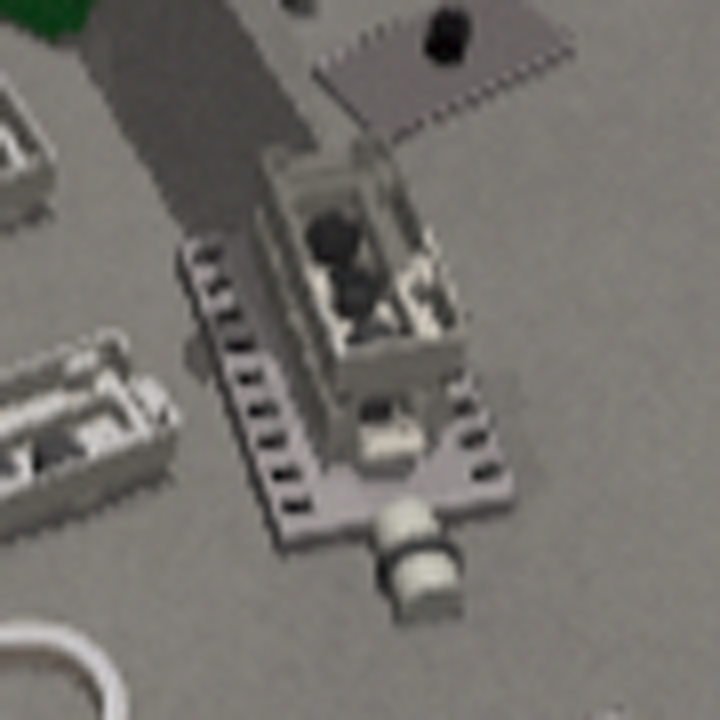

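```bash
python3 - <<'E'
from h import *
d=load("d1")
rect(d,[(262,215),(512,215),(502,700),(273,698)],.115,(160,60),4)
# t3,t1 rough; go over t3
plan([(.60,.12,.28,45),(.457,.033,.25,97)])
E
```

```text
c [0.6287 0.2069] A -4.73 Aw -5.15 L 0.1307 W 0.0627 sides 0.1304 0.0613 0.1311 0.0642
13
[{"claw": 1.0, "offset": [-0.0036, 0.0179, -0.0002], "yaw": -0.174}, {"claw": 1.0, "offset": [-0.0066, 0.017, -0.0003], "yaw": -0.174}, {"claw": 1.0, "offset": [-0.0095, 0.0156, -0.0003], "yaw": -0.174}, {"claw": 1.0, "offset": [-0.012, 0.0137, -0.0003], "yaw": -0.174}, {"claw": 1.0, "offset": [-0.0142, 0.0114, -0.0003], "yaw": -0.174}, {"claw": 1.0, "offset": [-0.0271, -0.0066, 0.0048], "yaw": -0.151}, {"claw": 1.0, "offset": [-0.0258, -0.0106, 0.0048], "yaw": -0.151}, {"claw": 1.0, "offset": [-0.0239, -0.0144, 0.0048], "yaw": -0.151}, {"claw": 1.0, "offset": [-0.0215, -0.0178, 0.0048], "yaw": -0.151}, {"claw": 1.0, "offset": [-0.0186, -0.0209, 0.0048], "yaw": -0.151}, {"claw": 1.0, "offset": [-0.0152, -0.0234, 0.0048], "yaw": -0.151}, {"claw": 1.0, "offset": [0, 0, 0], "yaw": 0}, {"claw": 1.0, "offset": [0, 0, 0], "yaw": 0}]
```

{"method": "send_rows", "body": {
  "plan": [
    {"claw": 1,"offset": [-0.004,0.018,0],"yaw": -0.174},
    {"claw": 1,"offset": [-0.006,0.018,0],"yaw": -0.174},
    {"claw": 1,"offset": [-0.01,0.017,0],"yaw": -0.174},
    {"claw": 1,"offset": [-0.012,0.015,0.002],"yaw": -0.174},
    {"claw": 1,"offset": [-0.015,0.012,0.003],"yaw": -0.174},
    {"claw": 1,"offset": [-0.016,0.009,0.003],"yaw": -0.174},
    {"claw": 1,"offset": [-0.017,0.005,0.003],"yaw": -0.174},
    {"claw": 1,"offset": [-0.017,0.002,0.003],"yaw": -0.174},
    {"claw": 1,"offset": [-0.017,0,0.003],"yaw": -0.174},
    {"claw": 1,"offset": [-0.012,0,0.003],"yaw": -0.12},
    {"claw": 1,"offset": [0,0,0],"yaw": 0},
    {"claw": 1,"offset": [0,0,0],"yaw": 0}
  ]
}}

```text
time: 20.9
tcp_pos: [0.5756, 0.0303, 0.2438]
tool_rot: [[-0.085, 0.996, -0.017], [0.996, 0.085, -0.011], [-0.009, -0.018, -1.0]]
contact_force: [-0.5, -0.7, 1.1]
finger_gap: 0.0854
```

```bash
python3 - <<'E'
from h import *
st();d=snap("e1")
E
```

```text
t 20.9 tcp [0.5756 0.0303 0.2438] A 94.89 F [-0.4815 -0.72    1.1119] gap 0.0854 q7 0.8
```

View pics/e1.png

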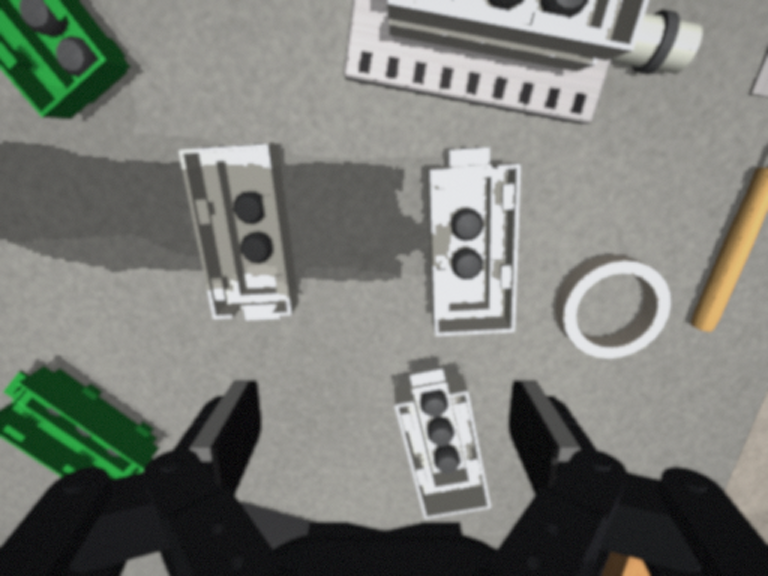

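```bash
python3 - <<'E'
from h import *
d=load("e1");im=d["image"]
a=cv2.resize(im[90:230,275:360],None,fx=4.2,fy=4.2,interpolation=cv2.INTER_CUBIC)
b=cv2.resize(im[90:230,112:202],None,fx=4.2,fy=4.2,interpolation=cv2.INTER_CUBIC)
cv2.imwrite("pics/e1c.png",np.hstack([a,b])[:,:,::-1]);print(a.shape,b.shape)
E
```

```text
(588, 357, 3) (588, 378, 3)
```

View pics/e1c.png

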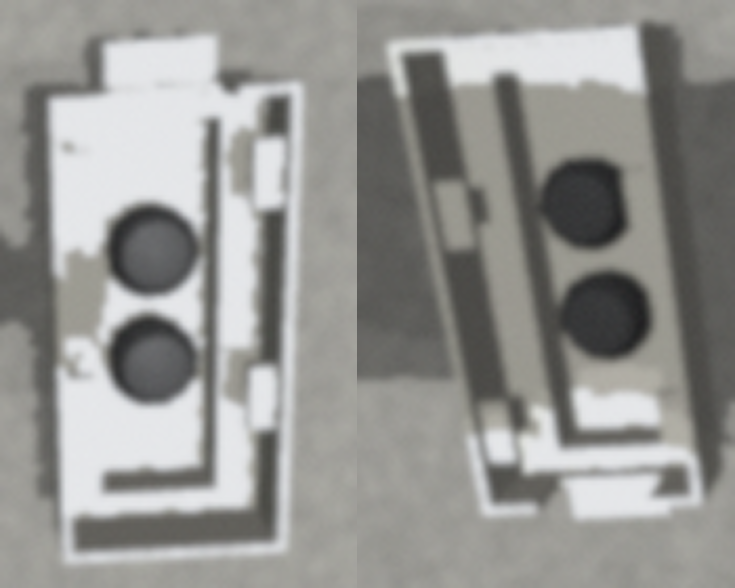

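```bash
python3 - <<'E'
from h import *
d=load("e1")
c1,A1=rect(d,[(50,97),(302,84),(286,551),(66,562)],.05,(275,90),4.2)
rect(d,[(388-357,45),(641-357,27),(700-357,503),(486-357,515)],.05,(112,90),4.2)
plan([(c1[0],c1[1],.11,A1)],st=.04)
E
```

```text
c [0.6409 0.0381] A 98.75 Aw 98.08 L 0.1301 W 0.0636 sides 0.1304 0.0638 0.1297 0.0633
c [0.4609 0.0363] A 97.93 Aw 98.64 L 0.1295 W 0.0639 sides 0.1295 0.0652 0.1295 0.0626
6
[{"claw": 1.0, "offset": [0.0008, 0.017, 0.0332], "yaw": -0.017}, {"claw": 1.0, "offset": [0.0006, 0.017, 0.0332], "yaw": -0.017}, {"claw": 1.0, "offset": [0.0003, 0.017, 0.0332], "yaw": -0.017}, {"claw": 1.0, "offset": [0.0, 0.017, 0.0332], "yaw": -0.017}, {"claw": 1.0, "offset": [0, 0, 0], "yaw": 0}, {"claw": 1.0, "offset": [0, 0, 0], "yaw": 0}]
```

{"method": "send_rows", "body": {
  "plan": [
    {"claw": 1,"offset": [0.001,0.017,0.033],"yaw": -0.017},
    {"claw": 1,"offset": [0.001,0.017,0.033],"yaw": -0.017},
    {"claw": 1,"offset": [0,0.017,0.033],"yaw": -0.017},
    {"claw": 1,"offset": [0,0.014,0.03],"yaw": -0.012},
    {"claw": 1,"offset": [0,0,0],"yaw": 0},
    {"claw": 1,"offset": [0,0,0],"yaw": 0}
  ]
}}

```text
time: 21.7
tcp_pos: [0.6407, 0.0439, 0.1112]
tool_rot: [[-0.146, 0.989, -0.014], [0.989, 0.146, -0.01], [-0.007, -0.016, -1.0]]
contact_force: [-0.5, -1.1, -0.1]
finger_gap: 0.0855
```

```bash
python3 - <<'E'
from h import *
st();d=snap("e2")
plan([(.6409,.0381,.034,98.5)],st=.02)
E
```

```text
t 21.7 tcp [0.6407 0.0439 0.1112] A 98.42 F [-0.5336 -1.0809 -0.0769] gap 0.0855 q7 4.3
6
[{"claw": 1.0, "offset": [-0.0013, 0.0002, 0.0193], "yaw": -0.0}, {"claw": 1.0, "offset": [-0.0013, 0.0002, 0.0193], "yaw": -0.0}, {"claw": 1.0, "offset": [-0.0013, 0.0002, 0.0193], "yaw": -0.0}, {"claw": 1.0, "offset": [-0.0013, 0.0002, 0.0193], "yaw": -0.0}, {"claw": 1.0, "offset": [0, 0, 0], "yaw": 0}, {"claw": 1.0, "offset": [0, 0, 0], "yaw": 0}]
```

View pics/e2.png

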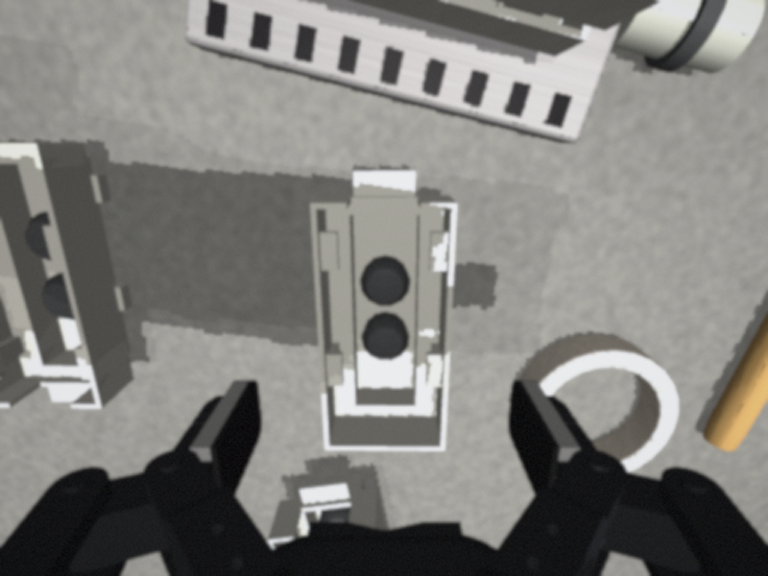

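{"method": "send_rows", "body": {
  "plan": [
    {"claw": 1,"offset": [-0.0015,0,0.02],"yaw": 0},
    {"claw": 1,"offset": [-0.0015,0,0.02],"yaw": 0},
    {"claw": 1,"offset": [-0.0015,0,0.02],"yaw": 0},
    {"claw": 1,"offset": [-0.001,0,0.016],"yaw": 0},
    {"claw": 1,"offset": [0,0,0],"yaw": 0},
    {"claw": 1,"offset": [0,0,0],"yaw": 0}
  ]
}}

```text
time: 22.5
tcp_pos: [0.6434, 0.0386, 0.0421]
tool_rot: [[-0.145, 0.989, -0.003], [0.989, 0.145, -0.008], [-0.007, -0.004, -1.0]]
contact_force: [-0.2, 0.2, -0.4]
finger_gap: 0.0856
```

```bash
python3 - <<'E'
from h import *
st();print(sensors.observe()["tool_rot"][:,2])
plan([(.6409,.0381,.034,98.5)],st=.02)
E
```

```text
t 22.5 tcp [0.6434 0.0386 0.0421] A 98.32 F [-0.2223  0.1569 -0.3541] gap 0.0856 q7 5.1
[-0.0026 -0.0079 -1.    ]
3
[{"claw": 1.0, "offset": [-0.0, -0.0025, 0.0081], "yaw": -0.003}, {"claw": 1.0, "offset": [0, 0, 0], "yaw": 0}, {"claw": 1.0, "offset": [0, 0, 0], "yaw": 0}]
```

{"method": "send_rows", "body": {
  "plan": [
    {"claw": 1,"offset": [0,-0.0025,0.009],"yaw": -0.003},
    {"claw": 1,"offset": [0,0,0],"yaw": 0},
    {"claw": 0.5,"offset": [0,0,0],"yaw": 0},
    {"claw": 0.4,"offset": [0,0,0],"yaw": 0},
    {"claw": 0.4,"offset": [0,0,0],"yaw": 0},
    {"claw": 0.4,"offset": [0,0,0],"yaw": 0}
  ]
}}

```text
time: 23.25
tcp_pos: [0.6416, 0.0383, 0.0342]
tool_rot: [[-0.148, 0.989, -0.0], [0.989, 0.148, -0.008], [-0.007, -0.002, -1.0]]
contact_force: [0.4, 0.2, 0.8]
finger_gap: 0.0631
```

```bash
python3 - <<'E'
from h import *
st();print(sensors.observe()["tool_rot"][:,2])
plan([(.61,.06,.25,98.5),(.61,.19,.27,-4.9)],claw=.4)
E
```

```text
t 23.25 tcp [0.6416 0.0383 0.0342] A 98.5 F [0.3581 0.172  0.7672] gap 0.0631 q7 5.3
[-0.0004 -0.0076 -1.    ]
17
[{"claw": 0.4, "offset": [0.0061, -0.0071, -0.054], "yaw": 0.0}, {"claw": 0.4, "offset": [0.0061, -0.0071, -0.054], "yaw": 0.0}, {"claw": 0.4, "offset": [0.0061, -0.0071, -0.054], "yaw": 0.0}, {"claw": 0.4, "offset": [0.0061, -0.0071, -0.054], "yaw": 0.0}, {"claw": 0.4, "offset": [0.0117, 0.0017, -0.0019], "yaw": 0.164}, {"claw": 0.4, "offset": [0.0118, -0.0002, -0.0019], "yaw": 0.164}, {"claw": 0.4, "offset": [0.0116, -0.0021, -0.0019], "yaw": 0.164}, {"claw": 0.4, "offset": [0.0111, -0.004, -0.0019], "yaw": 0.164}, {"claw": 0.4, "offset": [0.0103, -0.0058, -0.0019], "yaw": 0.164}, {"claw": 0.4, "offset": [0.0092, -0.0074, -0.0019], "yaw": 0.164}, {"claw": 0.4, "offset": [0.0079, -0.0088, -0.0019], "yaw": 0.164}, {"claw": 0.4, "offset": [0.0064, -0.0099, -0.0019], "yaw": 0.164}, {"claw": 0.4, "offset": [0.0047, -0.0109, -0.0018], "yaw": 0.164}, {"claw": 0.4, "offset": [0.0028, -0.0115, -0.0018], "yaw": 0.164}, {"claw": 0.4, "offset": [0.0009, -0.0118, -0.0018], "yaw": 0.164}, {"claw": 0.4, "offset": [0, 0, 0], "yaw": 0}, {"claw": 0.4, "offset": [0, 0, 0], "yaw": 0}]
```

{"method": "send_rows", "body": {
  "plan": [
    {"claw": 0.4,"offset": [0,-0.004,-0.03],"yaw": 0},
    {"claw": 0.4,"offset": [0.005,-0.007,-0.05],"yaw": 0},
    {"claw": 0.4,"offset": [0.006,-0.007,-0.055],"yaw": 0},
    {"claw": 0.4,"offset": [0.006,-0.007,-0.055],"yaw": 0},
    {"claw": 0.4,"offset": [0.012,0.002,-0.01],"yaw": 0.164},
    {"claw": 0.4,"offset": [0.012,0,-0.005],"yaw": 0.164},
    {"claw": 0.4,"offset": [0.012,-0.002,-0.002],"yaw": 0.164},
    {"claw": 0.4,"offset": [0.011,-0.004,-0.002],"yaw": 0.164},
    {"claw": 0.4,"offset": [0.01,-0.006,-0.002],"yaw": 0.164},
    {"claw": 0.4,"offset": [0.009,-0.007,-0.002],"yaw": 0.164},
    {"claw": 0.4,"offset": [0.008,-0.009,-0.002],"yaw": 0.164},
    {"claw": 0.4,"offset": [0.006,-0.01,-0.002],"yaw": 0.164},
    {"claw": 0.4,"offset": [0.005,-0.011,-0.002],"yaw": 0.164},
    {"claw": 0.4,"offset": [0.003,-0.011,-0.002],"yaw": 0.164},
    {"claw": 0.4,"offset": [0.001,-0.01,-0.002],"yaw": 0.12},
    {"claw": 0.4,"offset": [0,0,0],"yaw": 0},
    {"claw": 0.4,"offset": [0,0,0],"yaw": 0}
  ]
}}

```text
time: 25.38
tcp_pos: [0.6145, 0.1856, 0.2607]
tool_rot: [[0.995, -0.095, -0.007], [-0.095, -0.995, -0.008], [-0.006, 0.008, -1.0]]
contact_force: [-0.7, -0.7, -0.8]
finger_gap: 0.0631
```

```bash
python3 - <<'E'
from h import *
st();print(sensors.observe()["tool_rot"][:,2])
plan([(.6287,.2069,.19,-4.75)],claw=.4,st=.04)
snap("f0")
E
```

```text
t 25.38 tcp [0.6145 0.1856 0.2607] A -5.46 F [-0.7152 -0.6552 -0.7518] gap 0.0631 q7 -97.8
[-0.0066 -0.0076 -0.9999]
4
[{"claw": 0.4, "offset": [0.0062, -0.0116, 0.0352], "yaw": -0.006}, {"claw": 0.4, "offset": [0.0063, -0.0115, 0.0352], "yaw": -0.006}, {"claw": 0.4, "offset": [0, 0, 0], "yaw": 0}, {"claw": 0.4, "offset": [0, 0, 0], "yaw": 0}]
```

View pics/f0.png

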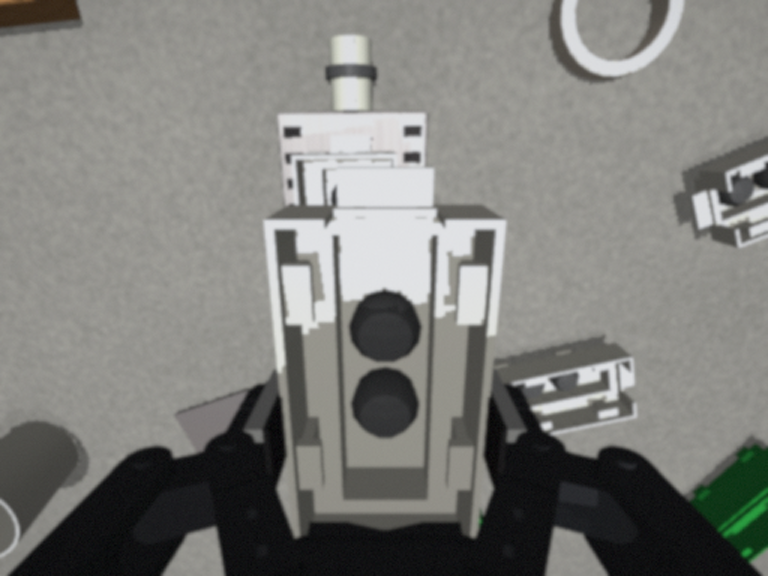

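{"method": "send_rows", "body": {
  "plan": [
    {"claw": 0.4,"offset": [0.006,-0.011,0.034],"yaw": -0.006},
    {"claw": 0.4,"offset": [0.005,-0.01,0.034],"yaw": -0.006},
    {"claw": 0.4,"offset": [0,0,0],"yaw": 0},
    {"claw": 0.4,"offset": [0,0,0],"yaw": 0}
  ]
}}

```text
time: 25.92
tcp_pos: [0.6284, 0.2023, 0.1934]
tool_rot: [[0.997, -0.081, -0.004], [-0.081, -0.997, -0.007], [-0.003, 0.007, -1.0]]
contact_force: [0.3, -0.4, -0.4]
finger_gap: 0.0627
```

```bash
python3 - <<'E'
from h import *
st();print(sensors.observe()["tool_rot"][:,2])
plan([(.6287,.2069,.16,-4.75)],claw=.4,st=.02)
E
```

```text
t 25.93 tcp [0.6284 0.2023 0.1934] A -4.66 F [ 0.3091 -0.3775 -0.415 ] gap 0.0627 q7 -96.2
[-0.0039 -0.0066 -1.    ]
4
[{"claw": 0.4, "offset": [0.0, -0.0024, 0.0167], "yaw": 0.001}, {"claw": 0.4, "offset": [0.0, -0.0024, 0.0167], "yaw": 0.001}, {"claw": 0.4, "offset": [0, 0, 0], "yaw": 0}, {"claw": 0.4, "offset": [0, 0, 0], "yaw": 0}]
```

{"method": "send_rows", "body": {
  "plan": [
    {"claw": 0.4,"offset": [0,-0.0025,0.017],"yaw": 0.001},
    {"claw": 0.4,"offset": [0,-0.002,0.017],"yaw": 0.001},
    {"claw": 0.4,"offset": [0,0,0],"yaw": 0},
    {"claw": 0.4,"offset": [0,0,0],"yaw": 0}
  ]
}}

```text
time: 26.42
tcp_pos: [0.6293, 0.206, 0.1595]
tool_rot: [[0.996, -0.084, -0.001], [-0.084, -0.996, -0.006], [-0.001, 0.006, -1.0]]
contact_force: [-0.5, -0.5, -1.8]
finger_gap: 0.0625
```

```bash
python3 - <<'E'
from h import *
st();print(sensors.observe()["tool_rot"][:,2])
plan([(.6287,.2069,.144,-4.75)],claw=.4,st=.006)
E
```

```text
t 26.43 tcp [0.6293 0.206  0.1595] A -4.8 F [-0.4867 -0.4971 -1.8255] gap 0.0625 q7 -95.5
[-0.0013 -0.0056 -1.    ]
5
[{"claw": 0.4, "offset": [-0.0002, -0.0003, 0.0052], "yaw": -0.0}, {"claw": 0.4, "offset": [-0.0002, -0.0003, 0.0052], "yaw": -0.0}, {"claw": 0.4, "offset": [-0.0002, -0.0003, 0.0052], "yaw": -0.0}, {"claw": 0.4, "offset": [0, 0, 0], "yaw": 0}, {"claw": 0.4, "offset": [0, 0, 0], "yaw": 0}]
```

{"method": "send_rows", "body": {
  "plan": [
    {"claw": 0.4,"offset": [0,-0.0005,0.006],"yaw": 0},
    {"claw": 0.4,"offset": [0,-0.0005,0.006],"yaw": 0},
    {"claw": 0.4,"offset": [0,0,0.004],"yaw": 0},
    {"claw": 0.4,"offset": [0,0,0],"yaw": 0}
  ]
}}

```text
time: 26.92
tcp_pos: [0.63, 0.2071, 0.1444]
tool_rot: [[0.996, -0.084, 0.001], [-0.084, -0.996, -0.004], [0.001, 0.004, -1.0]]
contact_force: [-2.3, -1.2, 2.7]
finger_gap: 0.0625
```

```bash
python3 - <<'E'
from h import *
st()
E
```

```text
t 26.93 tcp [0.63   0.2071 0.1444] A -4.8 F [-2.3148 -1.2279  2.6645] gap 0.0625 q7 -95.0
```

Seated at expected height. Release, lift, look.

{"method": "send_rows", "body": {
  "plan": [
    {"claw": 0.7,"offset": [0,0,0],"yaw": 0},
    {"claw": 1,"offset": [0,0,0],"yaw": 0},
    {"claw": 1,"offset": [0,0,0],"yaw": 0},
    {"claw": 1,"offset": [0,0,-0.03],"yaw": 0},
    {"claw": 1,"offset": [0,0,-0.045],"yaw": 0},
    {"claw": 1,"offset": [0,0,-0.055],"yaw": 0},
    {"claw": 1,"offset": [0,0,-0.045],"yaw": 0},
    {"claw": 1,"offset": [0,0,0],"yaw": 0},
    {"claw": 1,"offset": [0,0,0],"yaw": 0}
  ]
}}

```text
time: 28.05
tcp_pos: [0.63, 0.208, 0.3229]
tool_rot: [[0.996, -0.084, 0.0], [-0.084, -0.996, -0.006], [0.001, 0.006, -1.0]]
contact_force: [-0.5, 0.5, -0.2]
finger_gap: 0.0855
```

```bash
python3 - <<'E'
from h import *
st();d=snap("g1",(160,60,360,240),4)
d=cam("scene");save("g1s.png",d["image"][140:240,260:360],7)
E
```

```text
t 28.05 tcp [0.63   0.208  0.3229] A -4.8 F [-0.5266  0.4925 -0.1776] gap 0.0855 q7 -100.3
```

View pics/g1.png

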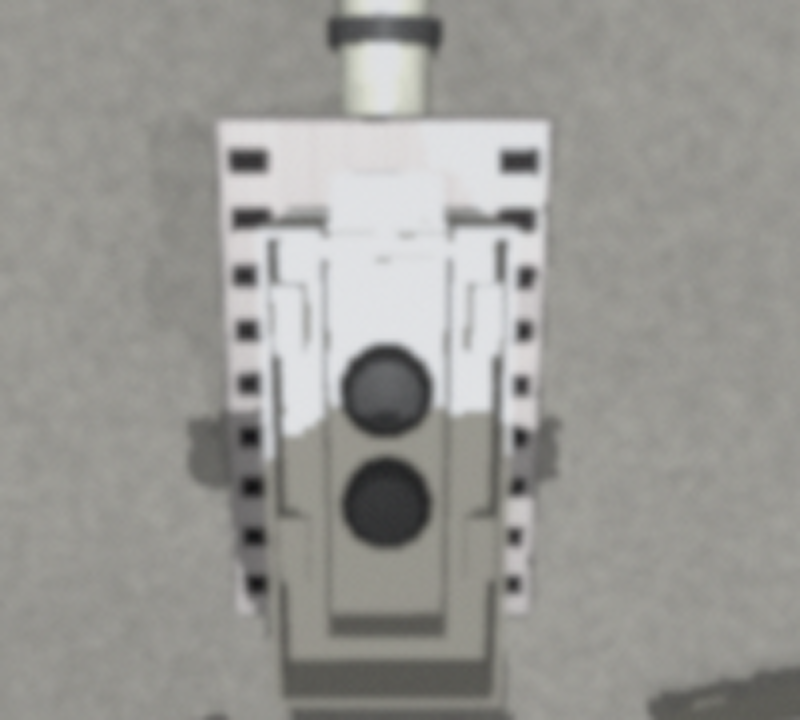

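View pics/g1s.png

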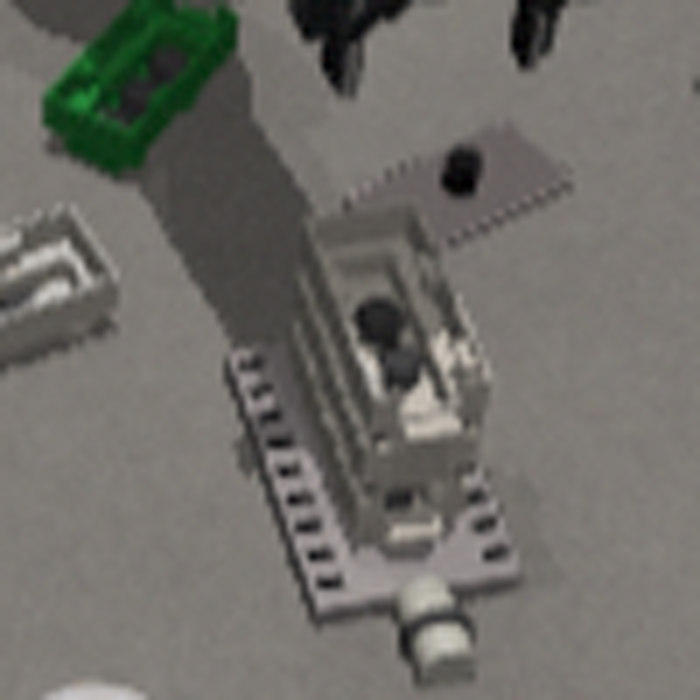

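```bash
python3 - <<'E'
from h import *
d=load("g1")
rect(d,[(264,228),(511,228),(503,708),(273,706)],.16,(160,60),4)
plan([(.58,.13,.30,45),(.461,.036,.25,98.2)])
E
```

```text
c [0.6295 0.207 ] A -4.76 Aw -5.23 L 0.13 W 0.0625 sides 0.1296 0.0604 0.1304 0.0646
13
[{"claw": 1.0, "offset": [-0.0087, 0.0163, 0.0046], "yaw": -0.174}, {"claw": 1.0, "offset": [-0.0114, 0.0146, 0.0046], "yaw": -0.174}, {"claw": 1.0, "offset": [-0.0137, 0.0124, 0.0046], "yaw": -0.174}, {"claw": 1.0, "offset": [-0.0157, 0.0098, 0.0046], "yaw": -0.174}, {"claw": 1.0, "offset": [-0.0171, 0.007, 0.0046], "yaw": -0.174}, {"claw": 1.0, "offset": [-0.0251, -0.003, 0.0083], "yaw": -0.155}, {"claw": 1.0, "offset": [-0.0244, -0.0068, 0.0083], "yaw": -0.155}, {"claw": 1.0, "offset": [-0.023, -0.0105, 0.0083], "yaw": -0.155}, {"claw": 1.0, "offset": [-0.0211, -0.0139, 0.0082], "yaw": -0.155}, {"claw": 1.0, "offset": [-0.0187, -0.017, 0.0082], "yaw": -0.155}, {"claw": 1.0, "offset": [-0.0159, -0.0197, 0.0082], "yaw": -0.155}, {"claw": 1.0, "offset": [0, 0, 0], "yaw": 0}, {"claw": 1.0, "offset": [0, 0, 0], "yaw": 0}]
```

{"method": "send_rows", "body": {
  "plan": [
    {"claw": 1,"offset": [-0.009,0.016,0.002],"yaw": -0.174},
    {"claw": 1,"offset": [-0.011,0.015,0.004],"yaw": -0.174},
    {"claw": 1,"offset": [-0.014,0.012,0.004],"yaw": -0.174},
    {"claw": 1,"offset": [-0.016,0.01,0.004],"yaw": -0.174},
    {"claw": 1,"offset": [-0.017,0.007,0.004],"yaw": -0.174},
    {"claw": 1,"offset": [-0.025,-0.003,0.008],"yaw": -0.155},
    {"claw": 1,"offset": [-0.024,-0.007,0.008],"yaw": -0.155},
    {"claw": 1,"offset": [-0.023,-0.01,0.008],"yaw": -0.155},
    {"claw": 1,"offset": [-0.021,-0.014,0.008],"yaw": -0.155},
    {"claw": 1,"offset": [-0.019,-0.015,0.008],"yaw": -0.155},
    {"claw": 1,"offset": [-0.014,-0.012,0.006],"yaw": -0.12},
    {"claw": 1,"offset": [0,0,0],"yaw": 0},
    {"claw": 1,"offset": [0,0,0],"yaw": 0}
  ]
}}

```text
time: 29.78
tcp_pos: [0.4634, 0.0275, 0.2456]
tool_rot: [[-0.166, 0.986, -0.023], [0.986, 0.166, -0.014], [-0.01, -0.025, -1.0]]
contact_force: [-1.0, -0.1, 0.0]
finger_gap: 0.0854
```

```bash
python3 - <<'E'
from h import *
st();d=snap("i1");print(sensors.observe()["tool_rot"][:,2])
E
```

```text
t 29.77 tcp [0.4634 0.0275 0.2456] A 99.56 F [-0.9876 -0.1387  0.0414] gap 0.0854 q7 4.3
[-0.0234 -0.0144 -0.9996]
```

View pics/i1.png

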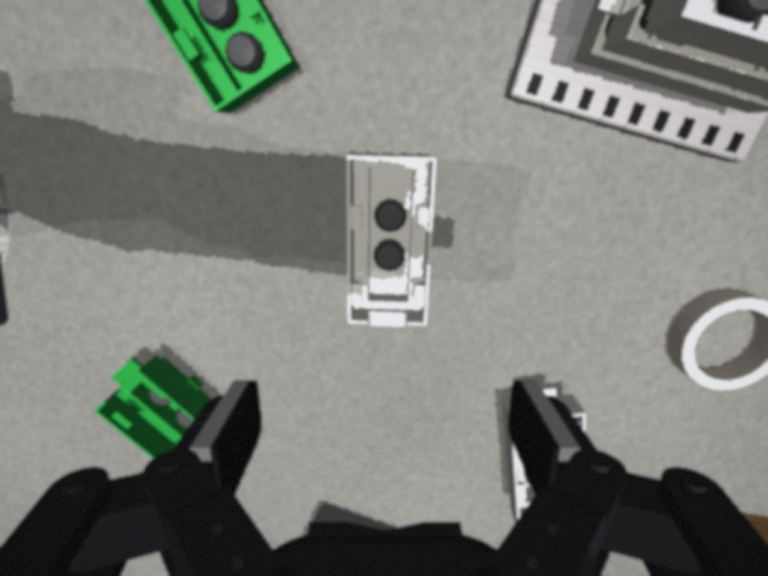

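```bash
python3 - <<'E'
from h import *
d=load("i1")
rect(d,[(347,155),(437,157),(428,325),(347,323)],.05,(0,0),1.5)
plan([(.461,.0363,.11,98.2)],st=.04)
E
```

```text
c [0.4609 0.0367] A 98.21 Aw 98.43 L 0.1301 W 0.065 sides 0.1303 0.0642 0.13 0.0658
6
[{"claw": 1.0, "offset": [0.0026, 0.0007, 0.0339], "yaw": 0.006}, {"claw": 1.0, "offset": [0.0026, 0.0006, 0.0339], "yaw": 0.006}, {"claw": 1.0, "offset": [0.0026, 0.0006, 0.0339], "yaw": 0.006}, {"claw": 1.0, "offset": [0.0026, 0.0006, 0.0339], "yaw": 0.006}, {"claw": 1.0, "offset": [0, 0, 0], "yaw": 0}, {"claw": 1.0, "offset": [0, 0, 0], "yaw": 0}]
```

{"method": "send_rows", "body": {
  "plan": [
    {"claw": 1,"offset": [0.0025,0.0005,0.034],"yaw": 0.006},
    {"claw": 1,"offset": [0.0025,0.0005,0.034],"yaw": 0.006},
    {"claw": 1,"offset": [0.0025,0.0005,0.034],"yaw": 0.006},
    {"claw": 1,"offset": [0.0025,0.0005,0.03],"yaw": 0.006},
    {"claw": 1,"offset": [0,0,0],"yaw": 0},
    {"claw": 1,"offset": [0,0,0],"yaw": 0}
  ]
}}

```text
time: 30.58
tcp_pos: [0.466, 0.0407, 0.111]
tool_rot: [[-0.139, 0.99, -0.018], [0.99, 0.138, -0.014], [-0.011, -0.02, -1.0]]
contact_force: [-0.8, -0.3, 0.6]
finger_gap: 0.0851
```

```bash
python3 - <<'E'
from h import *
st();print(sensors.observe()["tool_rot"][:,2])
plan([(.461,.0365,.034,98.2)],st=.022)
E
```

```text
t 30.57 tcp [0.466  0.0407 0.111 ] A 97.97 F [-0.8025 -0.2655  0.6324] gap 0.0851 q7 4.6
[-0.0181 -0.0135 -0.9997]
6
[{"claw": 1.0, "offset": [-0.0007, -0.001, 0.0193], "yaw": -0.001}, {"claw": 1.0, "offset": [-0.0007, -0.001, 0.0193], "yaw": -0.001}, {"claw": 1.0, "offset": [-0.0007, -0.001, 0.0193], "yaw": -0.001}, {"claw": 1.0, "offset": [-0.0006, -0.001, 0.0193], "yaw": -0.001}, {"claw": 1.0, "offset": [0, 0, 0], "yaw": 0}, {"claw": 1.0, "offset": [0, 0, 0], "yaw": 0}]
```

{"method": "send_rows", "body": {
  "plan": [
    {"claw": 1,"offset": [-0.001,-0.002,0.02],"yaw": -0.001},
    {"claw": 1,"offset": [-0.001,-0.002,0.02],"yaw": -0.001},
    {"claw": 1,"offset": [-0.0005,-0.001,0.02],"yaw": 0},
    {"claw": 1,"offset": [-0.0005,-0.001,0.016],"yaw": 0},
    {"claw": 1,"offset": [0,0,0],"yaw": 0},
    {"claw": 1,"offset": [0,0,0],"yaw": 0}
  ]
}}

```text
time: 31.32
tcp_pos: [0.4665, 0.0375, 0.0409]
tool_rot: [[-0.139, 0.99, -0.003], [0.99, 0.139, -0.011], [-0.01, -0.005, -1.0]]
contact_force: [0.9, -0.3, 0.8]
finger_gap: 0.0855
```

```bash
python3 - <<'E'
from h import *
st();print(sensors.observe()["tool_rot"][:,2])
plan([(.461,.0365,.034,98.2)],st=.022)
E
```

```text
t 31.32 tcp [0.4665 0.0375 0.0409] A 98.01 F [ 0.8886 -0.2915  0.7976] gap 0.0855 q7 6.6
[-0.0033 -0.0106 -0.9999]
3
[{"claw": 1.0, "offset": [-0.0001, -0.0056, 0.0069], "yaw": -0.003}, {"claw": 1.0, "offset": [0, 0, 0], "yaw": 0}, {"claw": 1.0, "offset": [0, 0, 0], "yaw": 0}]
```

{"method": "send_rows", "body": {
  "plan": [
    {"claw": 1,"offset": [0,-0.005,0.007],"yaw": -0.003},
    {"claw": 1,"offset": [0,-0.001,0.001],"yaw": 0},
    {"claw": 0.5,"offset": [0,0,0],"yaw": 0},
    {"claw": 0.4,"offset": [0,0,0],"yaw": 0},
    {"claw": 0.4,"offset": [0,0,0],"yaw": 0},
    {"claw": 0.4,"offset": [0,0,0],"yaw": 0}
  ]
}}

```text
time: 32.08
tcp_pos: [0.4611, 0.0368, 0.0344]
tool_rot: [[-0.142, 0.99, -0.0], [0.99, 0.142, -0.01], [-0.01, -0.002, -1.0]]
contact_force: [0.4, 0.4, -0.4]
finger_gap: 0.063
```

```bash
python3 - <<'E'
from h import *
st();print(sensors.observe()["tool_rot"][:,2])
plan([(.48,.06,.28,98.2),(.61,.19,.31,-4.9)],claw=.4)
E
```

```text
t 32.08 tcp [0.4611 0.0368 0.0344] A 98.19 F [ 0.3891  0.3812 -0.4365] gap 0.063 q7 6.9
[-0.0005 -0.0099 -1.    ]
18
[{"claw": 0.4, "offset": [0.0036, 0.0043, -0.0492], "yaw": -0.0}, {"claw": 0.4, "offset": [0.0036, 0.0043, -0.0492], "yaw": -0.0}, {"claw": 0.4, "offset": [0.0036, 0.0043, -0.0492], "yaw": -0.0}, {"claw": 0.4, "offset": [0.0036, 0.0043, -0.0492], "yaw": -0.0}, {"claw": 0.4, "offset": [0.0036, 0.0043, -0.0492], "yaw": -0.0}, {"claw": 0.4, "offset": [0.01, 0.0134, -0.0029], "yaw": 0.164}, {"claw": 0.4, "offset": [0.012, 0.0116, -0.0029], "yaw": 0.164}, {"claw": 0.4, "offset": [0.0138, 0.0095, -0.0029], "yaw": 0.164}, {"claw": 0.4, "offset": [0.0151, 0.0071, -0.0029], "yaw": 0.164}, {"claw": 0.4, "offset": [0.0161, 0.0045, -0.0029], "yaw": 0.164}, {"claw": 0.4, "offset": [0.0166, 0.0018, -0.0029], "yaw": 0.164}, {"claw": 0.4, "offset": [0.0167, -0.0009, -0.0029], "yaw": 0.164}, {"claw": 0.4, "offset": [0.0163, -0.0036, -0.0029], "yaw": 0.164}, {"claw": 0.4, "offset": [0.0155, -0.0062, -0.0029], "yaw": 0.164}, {"claw": 0.4, "offset": [0.0143, -0.0087, -0.0029], "yaw": 0.164}, {"claw": 0.4, "offset": [0.0127, -0.0109, -0.0028], "yaw": 0.164}, {"claw": 0.4, "offset": [0, 0, 0], "yaw": 0}, {"claw": 0.4, "offset": [0, 0, 0], "yaw": 0}]
```

{"method": "send_rows", "body": {
  "plan": [
    {"claw": 0.4,"offset": [0.002,0.002,-0.03],"yaw": 0},
    {"claw": 0.4,"offset": [0.004,0.004,-0.05],"yaw": 0},
    {"claw": 0.4,"offset": [0.004,0.004,-0.055],"yaw": 0},
    {"claw": 0.4,"offset": [0.004,0.004,-0.055],"yaw": 0},
    {"claw": 0.4,"offset": [0.004,0.004,-0.055],"yaw": 0},
    {"claw": 0.4,"offset": [0.01,0.013,-0.01],"yaw": 0.164},
    {"claw": 0.4,"offset": [0.012,0.012,-0.005],"yaw": 0.164},
    {"claw": 0.4,"offset": [0.014,0.01,-0.003],"yaw": 0.164},
    {"claw": 0.4,"offset": [0.015,0.007,-0.003],"yaw": 0.164},
    {"claw": 0.4,"offset": [0.016,0.004,-0.003],"yaw": 0.164},
    {"claw": 0.4,"offset": [0.017,0.002,-0.003],"yaw": 0.164},
    {"claw": 0.4,"offset": [0.017,-0.001,-0.003],"yaw": 0.164},
    {"claw": 0.4,"offset": [0.016,-0.004,-0.003],"yaw": 0.164},
    {"claw": 0.4,"offset": [0.015,-0.006,-0.003],"yaw": 0.164},
    {"claw": 0.4,"offset": [0.014,-0.009,-0.003],"yaw": 0.164},
    {"claw": 0.4,"offset": [0.011,-0.01,-0.002],"yaw": 0.12},
    {"claw": 0.4,"offset": [0,0,0],"yaw": 0},
    {"claw": 0.4,"offset": [0,0,0],"yaw": 0}
  ]
}}

```text
time: 34.33
tcp_pos: [0.6083, 0.1898, 0.324]
tool_rot: [[0.995, -0.101, -0.01], [-0.101, -0.995, -0.013], [-0.008, 0.014, -1.0]]
contact_force: [-0.7, -0.0, -1.1]
finger_gap: 0.0624
```

```bash
python3 - <<'E'
from h import *
st();print(sensors.observe()["tool_rot"][:,2])
plan([(.6295,.207,.235,-4.8)],claw=.4,st=.04)
E
```

```text
t 34.33 tcp [0.6083 0.1898 0.324 ] A -5.81 F [-0.7445 -0.0239 -1.1424] gap 0.0624 q7 -101.0
[-0.0096 -0.0127 -0.9999]
5
[{"claw": 0.4, "offset": [0.0067, -0.0068, 0.0295], "yaw": -0.006}, {"claw": 0.4, "offset": [0.0067, -0.0068, 0.0295], "yaw": -0.006}, {"claw": 0.4, "offset": [0.0068, -0.0068, 0.0295], "yaw": -0.006}, {"claw": 0.4, "offset": [0, 0, 0], "yaw": 0}, {"claw": 0.4, "offset": [0, 0, 0], "yaw": 0}]
```

Seat target TCP z = .155+.0344 = .189.

{"method": "send_rows", "body": {
  "plan": [
    {"claw": 0.4,"offset": [0.007,-0.007,0.029],"yaw": -0.006},
    {"claw": 0.4,"offset": [0.007,-0.007,0.029],"yaw": -0.006},
    {"claw": 0.4,"offset": [0.006,-0.006,0.027],"yaw": -0.006},
    {"claw": 0.4,"offset": [0,0,0],"yaw": 0},
    {"claw": 0.4,"offset": [0,0,0],"yaw": 0}
  ]
}}

```text
time: 34.95
tcp_pos: [0.6284, 0.2037, 0.2389]
tool_rot: [[0.997, -0.076, -0.008], [-0.076, -0.997, -0.011], [-0.008, 0.012, -1.0]]
contact_force: [0.1, -0.7, 0.2]
finger_gap: 0.063
```

```bash
python3 - <<'E'
from h import *
st();print(sensors.observe()["tool_rot"][:,2])
plan([(.6295,.207,.205,-4.8)],claw=.4,st=.02)
E
```

```text
t 34.95 tcp [0.6284 0.2037 0.2389] A -4.38 F [ 0.1411 -0.7206  0.2049] gap 0.063 q7 -98.2
[-0.0085 -0.0112 -0.9999]
4
[{"claw": 0.4, "offset": [0.0006, -0.0019, 0.0169], "yaw": 0.004}, {"claw": 0.4, "offset": [0.0006, -0.0019, 0.0169], "yaw": 0.004}, {"claw": 0.4, "offset": [0, 0, 0], "yaw": 0}, {"claw": 0.4, "offset": [0, 0, 0], "yaw": 0}]
```

{"method": "send_rows", "body": {
  "plan": [
    {"claw": 0.4,"offset": [0.0005,-0.002,0.017],"yaw": 0.004},
    {"claw": 0.4,"offset": [0.0005,-0.002,0.017],"yaw": 0.004},
    {"claw": 0.4,"offset": [0,0,0],"yaw": 0},
    {"claw": 0.4,"offset": [0,0,0],"yaw": 0}
  ]
}}

```text
time: 35.45
tcp_pos: [0.6297, 0.207, 0.2047]
tool_rot: [[0.996, -0.085, -0.006], [-0.085, -0.996, -0.01], [-0.005, 0.011, -1.0]]
contact_force: [0.4, 0.6, -0.5]
finger_gap: 0.0626
```

```bash
python3 - <<'E'
from h import *
st();print(sensors.observe()["tool_rot"][:,2])
plan([(.6295,.207,.189,-4.8)],claw=.4,st=.006)
E
```

```text
t 35.45 tcp [0.6297 0.207  0.2047] A -4.86 F [ 0.385   0.5641 -0.4902] gap 0.0626 q7 -97.9
[-0.0062 -0.0102 -0.9999]
5
[{"claw": 0.4, "offset": [-0.0, -0.0001, 0.0052], "yaw": -0.0}, {"claw": 0.4, "offset": [-0.0, -0.0001, 0.0052], "yaw": -0.0}, {"claw": 0.4, "offset": [-0.0, -0.0001, 0.0052], "yaw": -0.0}, {"claw": 0.4, "offset": [0, 0, 0], "yaw": 0}, {"claw": 0.4, "offset": [0, 0, 0], "yaw": 0}]
```

{"method": "send_rows", "body": {
  "plan": [
    {"claw": 0.4,"offset": [-0.0003,0,0.006],"yaw": 0},
    {"claw": 0.4,"offset": [-0.0003,0,0.006],"yaw": 0},
    {"claw": 0.4,"offset": [0,0,0.004],"yaw": 0},
    {"claw": 0.4,"offset": [0,0,0],"yaw": 0}
  ]
}}

```text
time: 35.95
tcp_pos: [0.6297, 0.2072, 0.1897]
tool_rot: [[0.996, -0.084, -0.004], [-0.084, -0.996, -0.008], [-0.003, 0.009, -1.0]]
contact_force: [-1.7, -0.9, 2.5]
finger_gap: 0.0629
```

```bash
python3 - <<'E'
from h import *
st()
E
```

```text
t 35.95 tcp [0.6297 0.2072 0.1897] A -4.85 F [-1.7092 -0.9455  2.4689] gap 0.0629 q7 -97.4
```

{"method": "send_rows", "body": {
  "plan": [
    {"claw": 0.7,"offset": [0,0,0],"yaw": 0},
    {"claw": 1,"offset": [0,0,0],"yaw": 0},
    {"claw": 1,"offset": [0,0,0],"yaw": 0},
    {"claw": 1,"offset": [0,0,-0.03],"yaw": 0},
    {"claw": 1,"offset": [0,0,-0.045],"yaw": 0},
    {"claw": 1,"offset": [0,0,-0.055],"yaw": 0},
    {"claw": 1,"offset": [0,0,-0.045],"yaw": 0},
    {"claw": 1,"offset": [0,0,0],"yaw": 0},
    {"claw": 1,"offset": [0,0,0],"yaw": 0}
  ]
}}

```text
time: 37.08
tcp_pos: [0.6303, 0.2089, 0.368]
tool_rot: [[0.996, -0.084, -0.005], [-0.085, -0.996, -0.01], [-0.004, 0.01, -1.0]]
contact_force: [-0.1, 0.1, 0.2]
finger_gap: 0.0856
```

```bash
python3 - <<'E'
from h import *
st();d=snap("j1",(160,60,360,240),4)
d=cam("scene");save("j1s.png",d["image"][130:240,180:360],4.4)
E
```

```text
t 37.08 tcp [0.6303 0.2089 0.368 ] A -4.85 F [-0.128   0.1268  0.2146] gap 0.0856 q7 -102.0
```

View pics/j1.png

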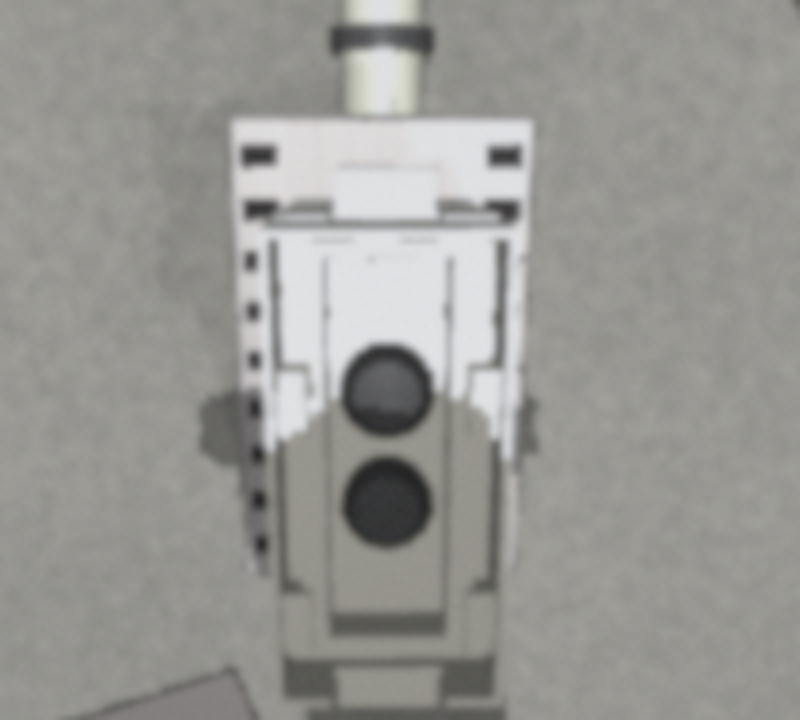

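View pics/j1s.png

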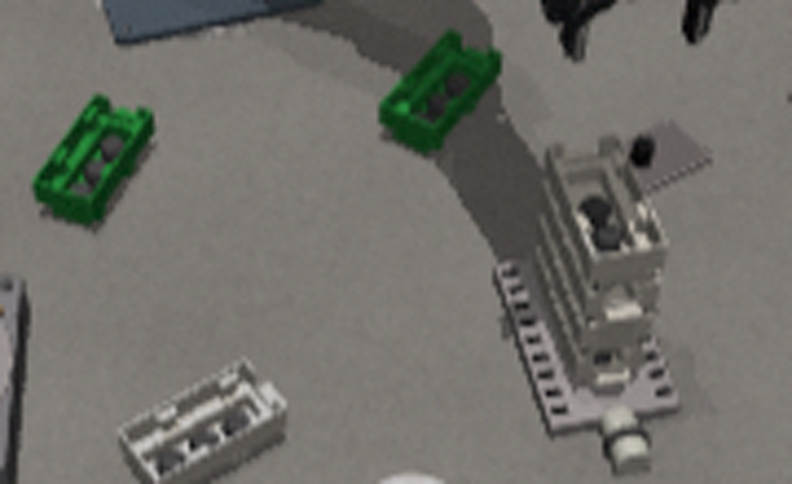

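```bash
python3 - <<'E'
from h import *
d=load("j1")
rect(d,[(264,226),(512,226),(503,709),(273,707)],.205,(160,60),4)
plan([(.64,-.15,.25,107)])
E
```

```text
c [0.6289 0.2071] A -4.86 Aw -5.36 L 0.131 W 0.0626 sides 0.1305 0.0606 0.1314 0.0647
14
[{"claw": 1.0, "offset": [0.0034, 0.0296, 0.0101], "yaw": -0.163}, {"claw": 1.0, "offset": [-0.0015, 0.0298, 0.0101], "yaw": -0.163}, {"claw": 1.0, "offset": [-0.0063, 0.0291, 0.0102], "yaw": -0.163}, {"claw": 1.0, "offset": [-0.0109, 0.0277, 0.0102], "yaw": -0.163}, {"claw": 1.0, "offset": [-0.0153, 0.0256, 0.0102], "yaw": -0.163}, {"claw": 1.0, "offset": [-0.0193, 0.0227, 0.0101], "yaw": -0.163}, {"claw": 1.0, "offset": [-0.0227, 0.0193, 0.0101], "yaw": -0.163}, {"claw": 1.0, "offset": [-0.0256, 0.0154, 0.0101], "yaw": -0.163}, {"claw": 1.0, "offset": [-0.0277, 0.011, 0.0101], "yaw": -0.163}, {"claw": 1.0, "offset": [-0.0292, 0.0064, 0.01], "yaw": -0.163}, {"claw": 1.0, "offset": [-0.0298, 0.0016, 0.01], "yaw": -0.163}, {"claw": 1.0, "offset": [-0.0297, -0.0033, 0.0099], "yaw": -0.163}, {"claw": 1.0, "offset": [0, 0, 0], "yaw": 0}, {"claw": 1.0, "offset": [0, 0, 0], "yaw": 0}]
```

{"method": "send_rows", "body": {
  "plan": [
    {"claw": 1,"offset": [0.003,0.03,0.003],"yaw": -0.163},
    {"claw": 1,"offset": [-0.002,0.03,0.006],"yaw": -0.163},
    {"claw": 1,"offset": [-0.006,0.029,0.01],"yaw": -0.163},
    {"claw": 1,"offset": [-0.011,0.028,0.01],"yaw": -0.163},
    {"claw": 1,"offset": [-0.015,0.026,0.011],"yaw": -0.163},
    {"claw": 1,"offset": [-0.019,0.023,0.011],"yaw": -0.163},
    {"claw": 1,"offset": [-0.023,0.019,0.011],"yaw": -0.163},
    {"claw": 1,"offset": [-0.026,0.015,0.011],"yaw": -0.163},
    {"claw": 1,"offset": [-0.028,0.011,0.011],"yaw": -0.163},
    {"claw": 1,"offset": [-0.029,0.006,0.011],"yaw": -0.163},
    {"claw": 1,"offset": [-0.03,0.002,0.011],"yaw": -0.163},
    {"claw": 1,"offset": [-0.025,-0.003,0.009],"yaw": -0.12},
    {"claw": 1,"offset": [0,0,0],"yaw": 0},
    {"claw": 1,"offset": [0,0,0],"yaw": 0}
  ]
}}

```text
time: 38.92
tcp_pos: [0.6409, -0.1539, 0.234]
tool_rot: [[-0.318, 0.948, -0.034], [0.948, 0.317, -0.01], [0.001, -0.036, -0.999]]
contact_force: [0.3, 0.3, -0.4]
finger_gap: 0.0856
```

```bash
python3 - <<'E'
from h import *
st();d=snap("k1");print(sensors.observe()["tool_rot"][:,2])
E
```

```text
t 38.92 tcp [ 0.6409 -0.1539  0.234 ] A 108.51 F [ 0.3239  0.2938 -0.4146] gap 0.0856 q7 30.5
[-0.0345 -0.0108 -0.9993]
```

View pics/k1.png

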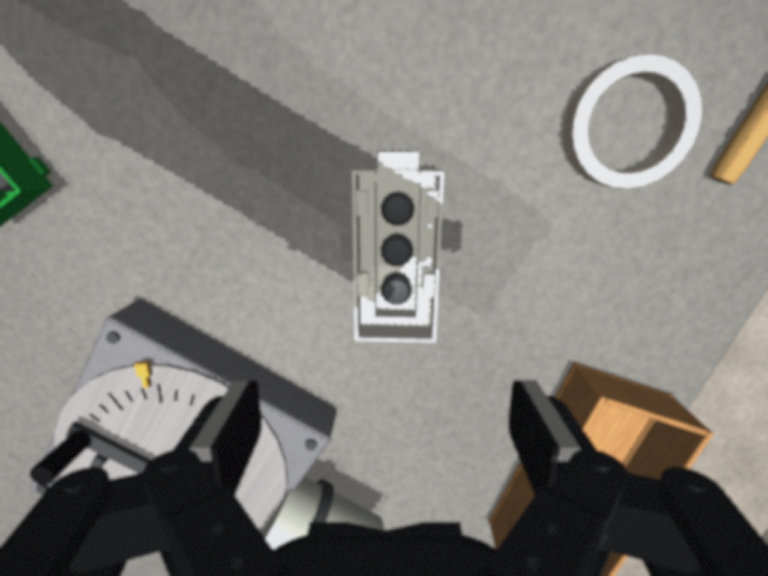

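```bash
python3 - <<'E'
from h import *
d=load("k1")
c,A=rect(d,[(351,172),(445,172),(437,342),(355,342)],.05,(0,0),1.5)
plan([(c[0],c[1],.11,A)],st=.04)
E
```

```text
c [ 0.6431 -0.1518] A 108.33 Aw 108.97 L 0.13 W 0.0652 sides 0.1304 0.0655 0.1295 0.065
6
[{"claw": 1.0, "offset": [0.0003, 0.0019, 0.031], "yaw": 0.001}, {"claw": 1.0, "offset": [0.0003, 0.0019, 0.031], "yaw": 0.001}, {"claw": 1.0, "offset": [0.0003, 0.0019, 0.031], "yaw": 0.001}, {"claw": 1.0, "offset": [0.0003, 0.0019, 0.031], "yaw": 0.001}, {"claw": 1.0, "offset": [0, 0, 0], "yaw": 0}, {"claw": 1.0, "offset": [0, 0, 0], "yaw": 0}]
```

{"method": "send_rows", "body": {
  "plan": [
    {"claw": 1,"offset": [0.0005,0.002,0.031],"yaw": 0},
    {"claw": 1,"offset": [0.0005,0.002,0.031],"yaw": 0},
    {"claw": 1,"offset": [0.0005,0.002,0.031],"yaw": 0},
    {"claw": 1,"offset": [0.0005,0.002,0.03],"yaw": 0},
    {"claw": 1,"offset": [0,0,0],"yaw": 0},
    {"claw": 1,"offset": [0,0,0],"yaw": 0}
  ]
}}

```text
time: 39.72
tcp_pos: [0.6468, -0.1422, 0.1111]
tool_rot: [[-0.32, 0.947, -0.029], [0.947, 0.32, -0.01], [0.0, -0.03, -1.0]]
contact_force: [-0.5, -0.3, -0.4]
finger_gap: 0.0856
```

```bash
python3 - <<'E'
from h import *
st();print(sensors.observe()["tool_rot"][:,2]);d=snap("k2")
plan([(.6431,-.1518,.034,108.5)],st=.022)
E
```

```text
t 39.73 tcp [ 0.6468 -0.1422  0.1111] A 108.69 F [-0.5386 -0.3378 -0.374 ] gap 0.0856 q7 30.1
[-0.0287 -0.0095 -0.9995]
6
[{"claw": 1.0, "offset": [-0.002, -0.001, 0.0193], "yaw": 0.001}, {"claw": 1.0, "offset": [-0.002, -0.001, 0.0193], "yaw": 0.001}, {"claw": 1.0, "offset": [-0.002, -0.001, 0.0193], "yaw": 0.001}, {"claw": 1.0, "offset": [-0.002, -0.001, 0.0193], "yaw": 0.001}, {"claw": 1.0, "offset": [0, 0, 0], "yaw": 0}, {"claw": 1.0, "offset": [0, 0, 0], "yaw": 0}]
```

View pics/k2.png

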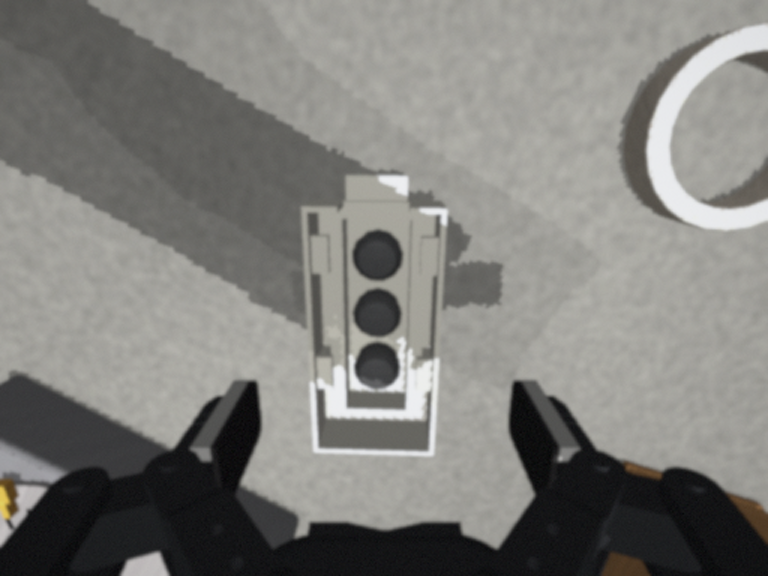

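{"method": "send_rows", "body": {
  "plan": [
    {"claw": 1,"offset": [-0.002,-0.001,0.02],"yaw": 0},
    {"claw": 1,"offset": [-0.002,-0.001,0.02],"yaw": 0},
    {"claw": 1,"offset": [-0.002,-0.001,0.02],"yaw": 0},
    {"claw": 1,"offset": [-0.002,-0.001,0.016],"yaw": 0},
    {"claw": 1,"offset": [0,0,0],"yaw": 0},
    {"claw": 1,"offset": [0,0,0],"yaw": 0}
  ]
}}

```text
time: 40.52
tcp_pos: [0.6487, -0.1523, 0.0418]
tool_rot: [[-0.32, 0.947, -0.016], [0.947, 0.32, -0.011], [-0.006, -0.019, -1.0]]
contact_force: [0.7, 0.7, 0.0]
finger_gap: 0.0854
```

```bash
python3 - <<'E'
from h import *
rect(load("k2"),[(302,207),(448,209),(434,454),(315,452)],.05,(0,0),1.5)
st();print(sensors.observe()["tool_rot"][:,2])
plan([(.6431,-.1518,.034,108.5)],st=.022)
E
```

```text
c [ 0.6427 -0.1509] A 108.12 Aw 108.44 L 0.1292 W 0.0637 sides 0.1296 0.0639 0.1288 0.0635
t 40.52 tcp [ 0.6487 -0.1523  0.0418] A 108.67 F [0.6798 0.6799 0.0305] gap 0.0854 q7 31.0
[-0.0157 -0.0114 -0.9998]
3
[{"claw": 1.0, "offset": [0.0023, -0.005, 0.0079], "yaw": 0.003}, {"claw": 1.0, "offset": [0, 0, 0], "yaw": 0}, {"claw": 1.0, "offset": [0, 0, 0], "yaw": 0}]
```

{"method": "send_rows", "body": {
  "plan": [
    {"claw": 1,"offset": [0.0025,-0.005,0.007],"yaw": 0.005},
    {"claw": 1,"offset": [0.0005,-0.001,0.002],"yaw": 0},
    {"claw": 0.5,"offset": [0,0,0],"yaw": 0},
    {"claw": 0.4,"offset": [0,0,0],"yaw": 0},
    {"claw": 0.4,"offset": [0,0,0],"yaw": 0},
    {"claw": 0.4,"offset": [0,0,0],"yaw": 0}
  ]
}}

```text
time: 41.28
tcp_pos: [0.6423, -0.1514, 0.0342]
tool_rot: [[-0.315, 0.949, -0.013], [0.949, 0.315, -0.012], [-0.007, -0.016, -1.0]]
contact_force: [-1.4, -1.2, 0.2]
finger_gap: 0.063
```

```bash
python3 - <<'E'
from h import *
st();print(sensors.observe()["tool_rot"][:,2])
plan([(.65,-.10,.34,108.4),(.62,.19,.36,-4.9)],claw=.4)
E
```

```text
t 41.27 tcp [ 0.6423 -0.1514  0.0342] A 108.37 F [-1.3727 -1.2011  0.1938] gap 0.063 q7 30.9
[-0.0134 -0.0117 -0.9998]
20
[{"claw": 0.4, "offset": [0.0074, 0.0031, -0.0511], "yaw": -0.0}, {"claw": 0.4, "offset": [0.0074, 0.0031, -0.0511], "yaw": -0.0}, {"claw": 0.4, "offset": [0.0074, 0.0031, -0.0511], "yaw": -0.0}, {"claw": 0.4, "offset": [0.0074, 0.0031, -0.0511], "yaw": -0.0}, {"claw": 0.4, "offset": [0.0074, 0.0031, -0.0511], "yaw": -0.0}, {"claw": 0.4, "offset": [0.0074, 0.0031, -0.0511], "yaw": -0.0}, {"claw": 0.4, "offset": [0.0237, 0.0052, -0.0019], "yaw": 0.165}, {"claw": 0.4, "offset": [0.0242, 0.0013, -0.0019], "yaw": 0.165}, {"claw": 0.4, "offset": [0.0241, -0.0027, -0.0018], "yaw": 0.165}, {"claw": 0.4, "offset": [0.0234, -0.0067, -0.0017], "yaw": 0.165}, {"claw": 0.4, "offset": [0.022, -0.0104, -0.0016], "yaw": 0.165}, {"claw": 0.4, "offset": [0.02, -0.0139, -0.0016], "yaw": 0.165}, {"claw": 0.4, "offset": [0.0174, -0.017, -0.0015], "yaw": 0.165}, {"claw": 0.4, "offset": [0.0144, -0.0196, -0.0014], "yaw": 0.165}, {"claw": 0.4, "offset": [0.011, -0.0217, -0.0014], "yaw": 0.165}, {"claw": 0.4, "offset": [0.0073, -0.0232, -0.0013], "yaw": 0.165}, {"claw": 0.4, "offset": [0.0034, -0.0241, -0.0013], "yaw": 0.165}, {"claw": 0.4, "offset": [-0.0006, -0.0243, -0.0013], "yaw": 0.165}, {"claw": 0.4, "offset": [0, 0, 0], "yaw": 0}, {"claw": 0.4, "offset": [0, 0, 0], "yaw": 0}]
```

{"method": "send_rows", "body": {
  "plan": [
    {"claw": 0.4,"offset": [0.003,0.001,-0.03],"yaw": 0},
    {"claw": 0.4,"offset": [0.007,0.003,-0.05],"yaw": 0},
    {"claw": 0.4,"offset": [0.007,0.003,-0.055],"yaw": 0},
    {"claw": 0.4,"offset": [0.007,0.003,-0.055],"yaw": 0},
    {"claw": 0.4,"offset": [0.007,0.003,-0.055],"yaw": 0},
    {"claw": 0.4,"offset": [0.007,0.003,-0.055],"yaw": 0},
    {"claw": 0.4,"offset": [0.024,0.005,-0.005],"yaw": 0.165},
    {"claw": 0.4,"offset": [0.024,0.001,-0.003],"yaw": 0.165},
    {"claw": 0.4,"offset": [0.024,-0.003,-0.002],"yaw": 0.165},
    {"claw": 0.4,"offset": [0.023,-0.007,-0.002],"yaw": 0.165},
    {"claw": 0.4,"offset": [0.022,-0.01,-0.002],"yaw": 0.165},
    {"claw": 0.4,"offset": [0.02,-0.014,-0.002],"yaw": 0.165},
    {"claw": 0.4,"offset": [0.017,-0.017,-0.002],"yaw": 0.165},
    {"claw": 0.4,"offset": [0.014,-0.02,-0.002],"yaw": 0.165},
    {"claw": 0.4,"offset": [0.011,-0.022,-0.001],"yaw": 0.165},
    {"claw": 0.4,"offset": [0.007,-0.023,-0.001],"yaw": 0.165},
    {"claw": 0.4,"offset": [0.003,-0.024,-0.001],"yaw": 0.165},
    {"claw": 0.4,"offset": [0,-0.018,0],"yaw": 0.12},
    {"claw": 0.4,"offset": [0,0,0],"yaw": 0},
    {"claw": 0.4,"offset": [0,0,0],"yaw": 0}
  ]
}}

```text
time: 43.78
tcp_pos: [0.6237, 0.1876, 0.3594]
tool_rot: [[0.994, -0.104, -0.022], [-0.104, -0.995, -0.011], [-0.021, 0.013, -1.0]]
contact_force: [0.2, -0.8, -1.4]
finger_gap: 0.0627
```

```bash
python3 - <<'E'
from h import *
st();print(sensors.observe()["tool_rot"][:,2])
plan([(.629,.207,.28,-4.85)],claw=.4,st=.04)
d=cam("scene");save("l1s.png",d["image"][90:240,180:360],4.2)
E
```

```text
t 43.77 tcp [0.6237 0.1876 0.3594] A -5.97 F [ 0.2067 -0.8054 -1.3826] gap 0.0627 q7 -102.1
[-0.0219 -0.0113 -0.9997]
5
[{"claw": 0.4, "offset": [0.0016, -0.007, 0.0263], "yaw": -0.006}, {"claw": 0.4, "offset": [0.0017, -0.007, 0.0263], "yaw": -0.006}, {"claw": 0.4, "offset": [0.0017, -0.007, 0.0263], "yaw": -0.006}, {"claw": 0.4, "offset": [0, 0, 0], "yaw": 0}, {"claw": 0.4, "offset": [0, 0, 0], "yaw": 0}]
```

View pics/l1s.png

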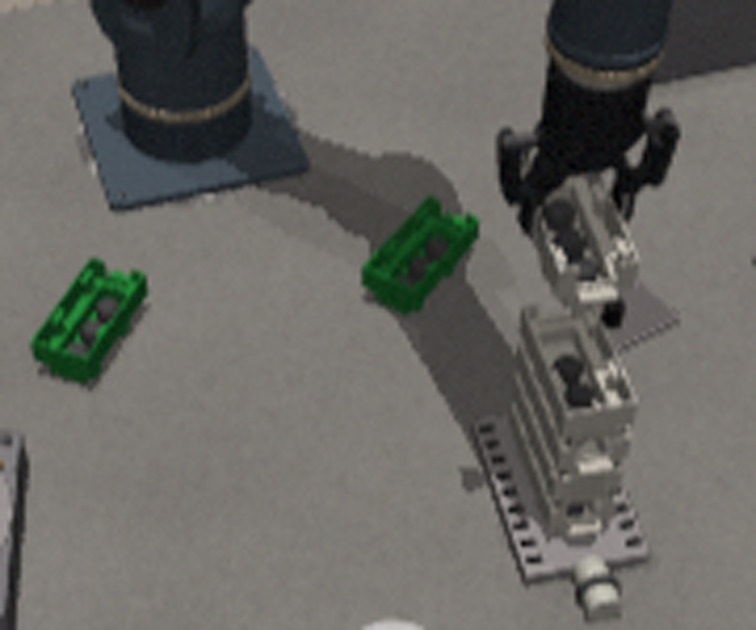

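{"method": "send_rows", "body": {
  "plan": [
    {"claw": 0.4,"offset": [0.002,-0.007,0.026],"yaw": -0.007},
    {"claw": 0.4,"offset": [0.002,-0.007,0.026],"yaw": -0.007},
    {"claw": 0.4,"offset": [0.001,-0.006,0.025],"yaw": -0.006},
    {"claw": 0.4,"offset": [0,0,0],"yaw": 0},
    {"claw": 0.4,"offset": [0,0,0],"yaw": 0}
  ]
}}

```text
time: 44.45
tcp_pos: [0.6306, 0.2002, 0.2828]
tool_rot: [[0.996, -0.083, -0.019], [-0.084, -0.996, -0.011], [-0.018, 0.012, -1.0]]
contact_force: [0.5, -0.8, -0.9]
finger_gap: 0.0625
```

```bash
python3 - <<'E'
from h import *
st();print(sensors.observe()["tool_rot"][:,2])
plan([(.629,.207,.252,-4.85)],claw=.4,st=.02)
E
```

```text
t 44.45 tcp [0.6306 0.2002 0.2828] A -4.79 F [ 0.4831 -0.8331 -0.919 ] gap 0.0625 q7 -100.3
[-0.0187 -0.0107 -0.9998]
4
[{"claw": 0.4, "offset": [-0.0008, -0.0035, 0.0154], "yaw": 0.0}, {"claw": 0.4, "offset": [-0.0008, -0.0035, 0.0154], "yaw": 0.0}, {"claw": 0.4, "offset": [0, 0, 0], "yaw": 0}, {"claw": 0.4, "offset": [0, 0, 0], "yaw": 0}]
```

{"method": "send_rows", "body": {
  "plan": [
    {"claw": 0.4,"offset": [-0.001,-0.004,0.015],"yaw": 0},
    {"claw": 0.4,"offset": [-0.0005,-0.003,0.014],"yaw": 0},
    {"claw": 0.4,"offset": [0,0,0],"yaw": 0},
    {"claw": 0.4,"offset": [0,0,0],"yaw": 0}
  ]
}}

```text
time: 44.95
tcp_pos: [0.6298, 0.2067, 0.2536]
tool_rot: [[0.996, -0.084, -0.016], [-0.084, -0.996, -0.01], [-0.015, 0.011, -1.0]]
contact_force: [1.1, -1.0, -1.4]
finger_gap: 0.0625
```

```bash
python3 - <<'E'
from h import *
st();print(sensors.observe()["tool_rot"][:,2])
plan([(.629,.207,.244,-4.85)],claw=.4,st=.006)
E
```

```text
t 44.95 tcp [0.6298 0.2067 0.2536] A -4.81 F [ 1.0543 -1.0198 -1.3544] gap 0.0625 q7 -100.1
[-0.0163 -0.0099 -0.9998]
4
[{"claw": 0.4, "offset": [-0.0003, -0.0002, 0.0048], "yaw": 0.0}, {"claw": 0.4, "offset": [-0.0003, -0.0002, 0.0048], "yaw": 0.0}, {"claw": 0.4, "offset": [0, 0, 0], "yaw": 0}, {"claw": 0.4, "offset": [0, 0, 0], "yaw": 0}]
```

{"method": "send_rows", "body": {
  "plan": [
    {"claw": 0.4,"offset": [-0.0004,0,0.006],"yaw": 0},
    {"claw": 0.4,"offset": [-0.0004,0,0.006],"yaw": 0},
    {"claw": 0.4,"offset": [0,0,0.005],"yaw": 0},
    {"claw": 0.4,"offset": [0,0,0.003],"yaw": 0},
    {"claw": 0.4,"offset": [0,0,0],"yaw": 0}
  ]
}}

```text
time: 45.58
tcp_pos: [0.6298, 0.2072, 0.235]
tool_rot: [[0.996, -0.083, -0.012], [-0.084, -0.996, -0.007], [-0.012, 0.008, -1.0]]
contact_force: [-0.2, -0.2, -1.1]
finger_gap: 0.0631
```

```bash
python3 - <<'E'
from h import *
st();print(sensors.observe()["tool_rot"][:,2])
E
```

```text
t 45.58 tcp [0.6298 0.2072 0.235 ] A -4.79 F [-0.2141 -0.1987 -1.1492] gap 0.0631 q7 -99.6
[-0.0122 -0.0074 -0.9999]
```

{"method": "send_rows", "body": {
  "plan": [
    {"claw": 0.4,"offset": [0,0,0.0015],"yaw": 0},
    {"claw": 0.4,"offset": [0,0,0],"yaw": 0}
  ]
}}

```text
time: 45.82
tcp_pos: [0.6304, 0.2075, 0.2349]
tool_rot: [[0.996, -0.083, -0.01], [-0.083, -0.997, -0.006], [-0.01, 0.007, -1.0]]
contact_force: [-0.9, -0.3, 0.3]
finger_gap: 0.0628
```

```bash
python3 - <<'E'
from h import *
st()
E
```

```text
t 45.83 tcp [0.6304 0.2075 0.2349] A -4.78 F [-0.9025 -0.2807  0.2695] gap 0.0628 q7 -99.6
```

Contact began. Release and lift.

{"method": "send_rows", "body": {
  "plan": [
    {"claw": 0.6,"offset": [0,0,0],"yaw": 0},
    {"claw": 0.8,"offset": [0,0,0],"yaw": 0},
    {"claw": 1,"offset": [0,0,0],"yaw": 0},
    {"claw": 1,"offset": [0,0,-0.03],"yaw": 0},
    {"claw": 1,"offset": [0,0,-0.045],"yaw": 0},
    {"claw": 1,"offset": [0,0,-0.055],"yaw": 0},
    {"claw": 1,"offset": [0,0,-0.02],"yaw": 0},
    {"claw": 1,"offset": [0,0,0],"yaw": 0},
    {"claw": 1,"offset": [0,0,0],"yaw": 0}
  ]
}}

```text
time: 46.95
tcp_pos: [0.6315, 0.2082, 0.3859]
tool_rot: [[0.996, -0.084, -0.014], [-0.084, -0.996, -0.009], [-0.013, 0.01, -1.0]]
contact_force: [-0.1, 0.1, 0.2]
finger_gap: 0.0853
```

```bash
python3 - <<'E'
from h import *
st();d=snap("m1",(160,60,360,256),3.8)
d=cam("scene");save("m1s.png",d["image"][130:240,260:360],6)
E
```

```text
t 46.95 tcp [0.6315 0.2082 0.3859] A -4.81 F [-0.1496  0.055   0.1917] gap 0.0853 q7 -103.0
```

View pics/m1.png

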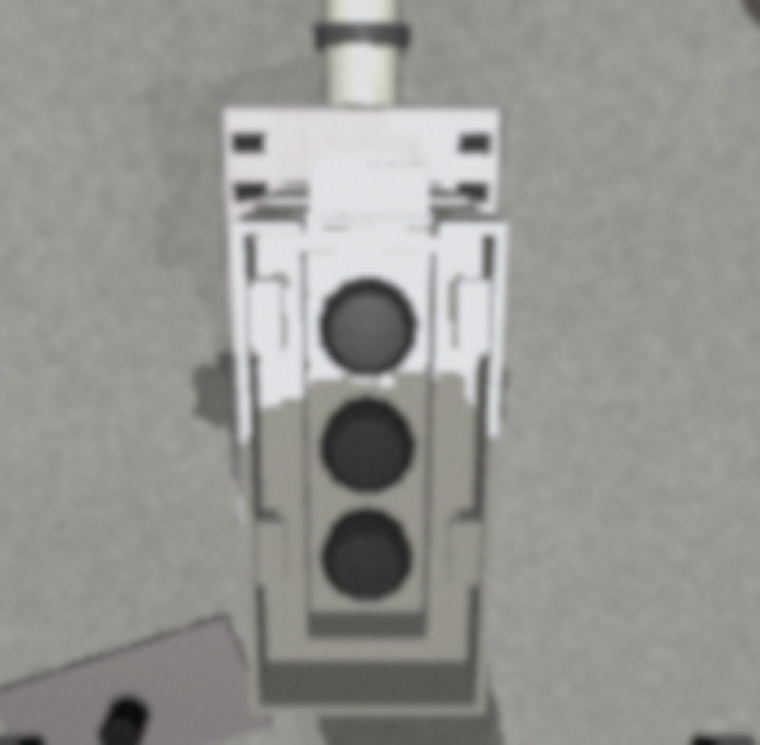

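View pics/m1s.png

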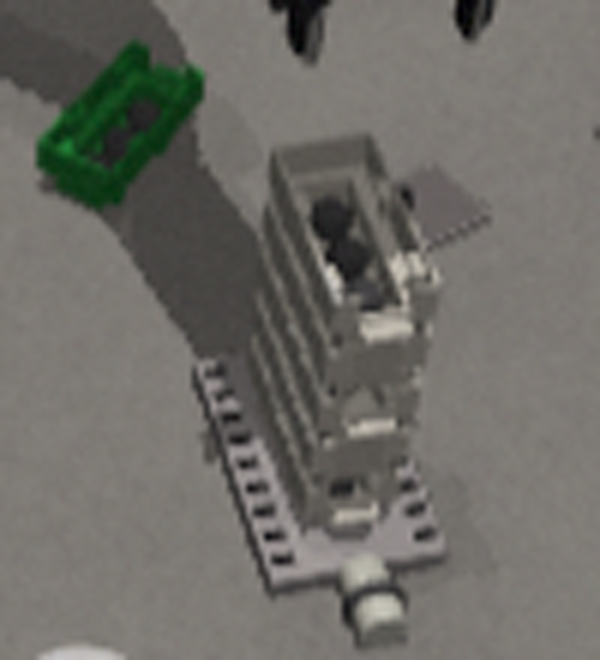

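```bash
python3 - <<'E'
from h import *
d=load("m1")
rect(d,[(235,222),(508,222),(492,712),(250,710)],.25,(160,60),3.8)
plan([(.52,.32,.34,55),(.44,.335,.25,102)])
E
```

```text
c [0.6298 0.2062] A -4.82 Aw -5.31 L 0.1293 W 0.0649 sides 0.1288 0.0638 0.1297 0.066
13
[{"claw": 1.0, "offset": [-0.0199, -0.0171, 0.0077], "yaw": -0.174}, {"claw": 1.0, "offset": [-0.0167, -0.0203, 0.0076], "yaw": -0.174}, {"claw": 1.0, "offset": [-0.0129, -0.0229, 0.0076], "yaw": -0.174}, {"claw": 1.0, "offset": [-0.0088, -0.0248, 0.0075], "yaw": -0.174}, {"claw": 1.0, "offset": [-0.0044, -0.026, 0.0074], "yaw": -0.174}, {"claw": 1.0, "offset": [0.0002, -0.0264, 0.0074], "yaw": -0.174}, {"claw": 1.0, "offset": [-0.0065, -0.015, 0.0179], "yaw": -0.164}, {"claw": 1.0, "offset": [-0.004, -0.0159, 0.0179], "yaw": -0.164}, {"claw": 1.0, "offset": [-0.0013, -0.0164, 0.0179], "yaw": -0.164}, {"claw": 1.0, "offset": [0.0013, -0.0164, 0.0178], "yaw": -0.164}, {"claw": 1.0, "offset": [0.004, -0.016, 0.0178], "yaw": -0.164}, {"claw": 1.0, "offset": [0, 0, 0], "yaw": 0}, {"claw": 1.0, "offset": [0, 0, 0], "yaw": 0}]
```

{"method": "send_rows", "body": {
  "plan": [
    {"claw": 1,"offset": [-0.02,-0.017,0.005],"yaw": -0.174},
    {"claw": 1,"offset": [-0.017,-0.02,0.007],"yaw": -0.174},
    {"claw": 1,"offset": [-0.013,-0.023,0.007],"yaw": -0.174},
    {"claw": 1,"offset": [-0.009,-0.025,0.007],"yaw": -0.174},
    {"claw": 1,"offset": [-0.004,-0.026,0.007],"yaw": -0.174},
    {"claw": 1,"offset": [0,-0.026,0.008],"yaw": -0.174},
    {"claw": 1,"offset": [-0.006,-0.015,0.018],"yaw": -0.164},
    {"claw": 1,"offset": [-0.004,-0.016,0.018],"yaw": -0.164},
    {"claw": 1,"offset": [-0.001,-0.016,0.018],"yaw": -0.164},
    {"claw": 1,"offset": [0.001,-0.016,0.018],"yaw": -0.164},
    {"claw": 1,"offset": [0.003,-0.013,0.014],"yaw": -0.13},
    {"claw": 1,"offset": [0,0,0],"yaw": 0},
    {"claw": 1,"offset": [0,0,0],"yaw": 0}
  ]
}}

```text
time: 48.68
tcp_pos: [0.4275, 0.3308, 0.2439]
tool_rot: [[-0.232, 0.972, -0.031], [0.973, 0.231, -0.022], [-0.015, -0.035, -0.999]]
contact_force: [0.2, 0.2, -0.4]
finger_gap: 0.0852
```

```bash
python3 - <<'E'
from h import *
st();d=snap("n1");print(sensors.observe()["tool_rot"][:,2])
E
```

```text
t 48.67 tcp [0.4275 0.3308 0.2439] A 103.41 F [ 0.1878  0.2238 -0.3546] gap 0.0852 q7 -26.5
[-0.0313 -0.0224 -0.9993]
```

View pics/n1.png

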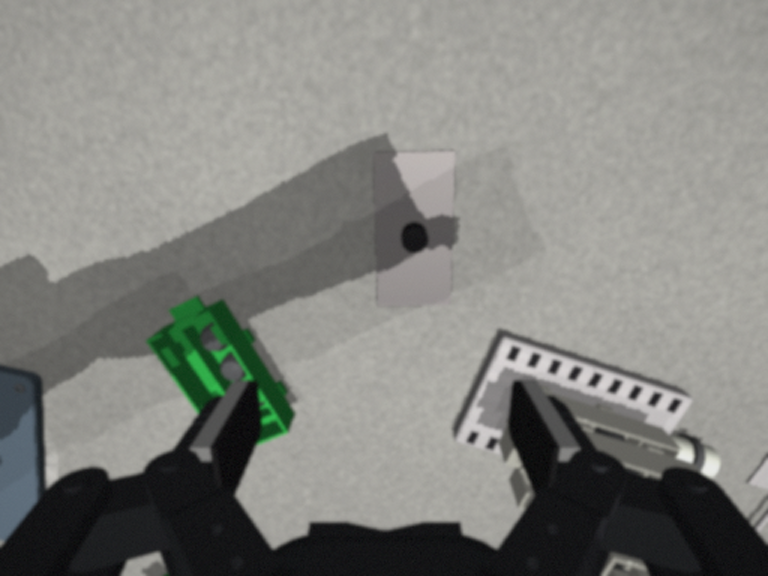

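```bash
python3 - <<'E'
from h import *
d=load("n1")
c,A=rect(d,[(376,151),(455,150),(452,303),(378,306)],.008,(0,0),1.5)
print(ray(d,414/1.5,237/1.5,.034))
plan([(c[0],c[1],.12,A)],claw=.6,st=.04)
E
```

```text
c [0.4423 0.3454] A 104.48 Aw 105.35 L 0.1312 W 0.0645 sides 0.1326 0.0627 0.1298 0.0662
[0.4403 0.3464 0.034 ]
6
[{"claw": 0.6, "offset": [0.0031, 0.0056, 0.0307], "yaw": -0.005}, {"claw": 0.6, "offset": [0.0031, 0.0056, 0.0307], "yaw": -0.005}, {"claw": 0.6, "offset": [0.0031, 0.0056, 0.0307], "yaw": -0.005}, {"claw": 0.6, "offset": [0.0031, 0.0056, 0.0307], "yaw": -0.005}, {"claw": 0.6, "offset": [0, 0, 0], "yaw": 0}, {"claw": 0.6, "offset": [0, 0, 0], "yaw": 0}]
```

{"method": "send_rows", "body": {
  "plan": [
    {"claw": 0.6,"offset": [0.003,0.0055,0.03],"yaw": -0.007},
    {"claw": 0.6,"offset": [0.003,0.0055,0.03],"yaw": -0.007},
    {"claw": 0.6,"offset": [0.003,0.0055,0.03],"yaw": -0.007},
    {"claw": 0.6,"offset": [0.003,0.005,0.03],"yaw": -0.007},
    {"claw": 0.6,"offset": [0,0,0],"yaw": 0},
    {"claw": 0.6,"offset": [0,0,0],"yaw": 0}
  ]
}}

```text
time: 49.48
tcp_pos: [0.4483, 0.3464, 0.1237]
tool_rot: [[-0.247, 0.969, -0.023], [0.969, 0.246, -0.018], [-0.012, -0.027, -1.0]]
contact_force: [-0.3, 0.1, 0.5]
finger_gap: 0.0514
```

```bash
python3 - <<'E'
from h import *
st();d=snap("n2");print(sensors.observe()["tool_rot"][:,2])
E
```

```text
t 49.48 tcp [0.4483 0.3464 0.1237] A 104.28 F [-0.2933  0.1047  0.5443] gap 0.0514 q7 -24.9
[-0.0234 -0.0182 -0.9996]
```

View pics/n2.png

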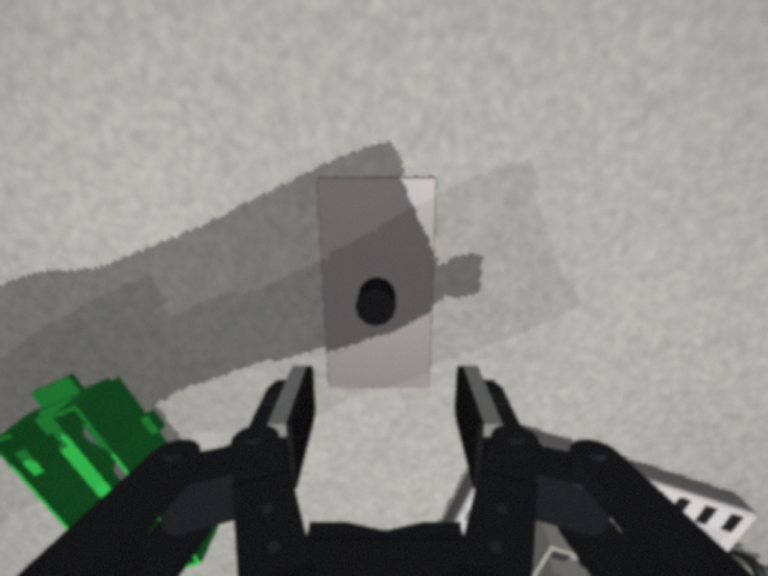

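```bash
python3 - <<'E'
from h import *
d=load("n2")
c,A=rect(d,[(317,177),(437,177),(430,387),(328,386)],.008,(0,0),1.5)
p=ray(d,376/1.5,306/1.5,.036);print(p)
plan([(.4415,.346,.06,104.6),(.4415,.346,.03,104.6)],claw=.6,st=.025)
E
```

```text
c [0.4415 0.3449] A 104.45 Aw 104.4 L 0.1314 W 0.0659 sides 0.1314 0.0657 0.1313 0.0661
[0.4414 0.3458 0.036 ]
7
[{"claw": 0.6, "offset": [0.0007, -0.0016, 0.0213], "yaw": -0.002}, {"claw": 0.6, "offset": [0.0007, -0.0016, 0.0213], "yaw": -0.002}, {"claw": 0.6, "offset": [0.0007, -0.0016, 0.0213], "yaw": -0.002}, {"claw": 0.6, "offset": [0.0002, 0.0004, 0.015], "yaw": -0.0}, {"claw": 0.6, "offset": [0.0002, 0.0004, 0.015], "yaw": -0.0}, {"claw": 0.6, "offset": [0, 0, 0], "yaw": 0}, {"claw": 0.6, "offset": [0, 0, 0], "yaw": 0}]
```

{"method": "send_rows", "body": {
  "plan": [
    {"claw": 0.6,"offset": [0.0005,-0.003,0.022],"yaw": -0.003},
    {"claw": 0.6,"offset": [0.0005,-0.003,0.022],"yaw": 0},
    {"claw": 0.6,"offset": [0.0005,-0.001,0.02],"yaw": 0},
    {"claw": 0.6,"offset": [0,-0.001,0.018],"yaw": 0},
    {"claw": 0.6,"offset": [0,0,0],"yaw": 0},
    {"claw": 0.6,"offset": [0,0,0],"yaw": 0}
  ]
}}

```text
time: 50.28
tcp_pos: [0.4428, 0.3475, 0.0489]
tool_rot: [[-0.246, 0.969, -0.012], [0.969, 0.246, -0.009], [-0.006, -0.014, -1.0]]
contact_force: [-1.0, 0.1, 0.4]
finger_gap: 0.0513
```

```bash
python3 - <<'E'
from h import *
st();print(sensors.observe()["tool_rot"][:,2])
plan([(.4415,.3455,.025,104.5)],claw=.6,st=.025)
d=snap("n3")
E
```

```text
t 50.27 tcp [0.4428 0.3475 0.0489] A 104.27 F [-1.0158  0.0546  0.3939] gap 0.0513 q7 -24.9
[-0.0123 -0.009  -0.9999]
3
[{"claw": 0.6, "offset": [-0.0015, -0.0014, 0.0239], "yaw": -0.004}, {"claw": 0.6, "offset": [0, 0, 0], "yaw": 0}, {"claw": 0.6, "offset": [0, 0, 0], "yaw": 0}]
```

View pics/n3.png

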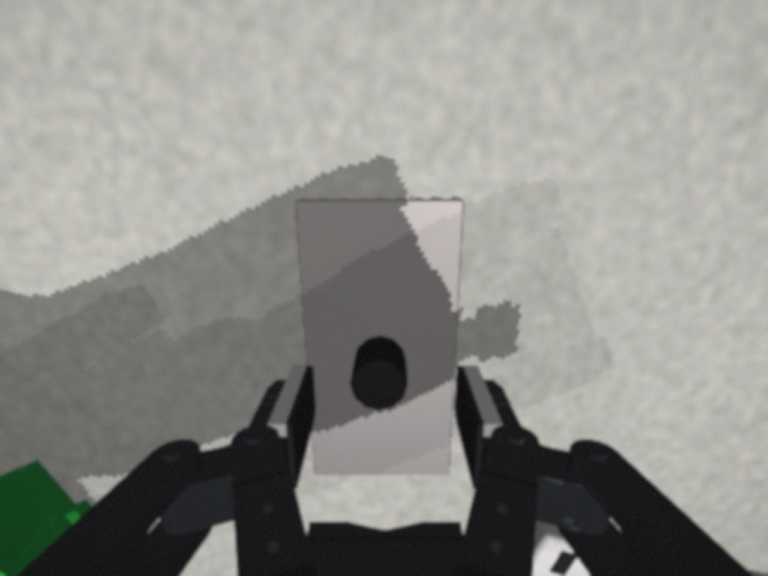

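Good alignment; descend and close.

{"method": "send_rows", "body": {
  "plan": [
    {"claw": 0.6,"offset": [-0.001,-0.001,0.012],"yaw": -0.004},
    {"claw": 0.6,"offset": [-0.0005,-0.001,0.01],"yaw": 0},
    {"claw": 0.6,"offset": [0,0,0.002],"yaw": 0},
    {"claw": 0.6,"offset": [0,0,0],"yaw": 0}
  ]
}}

```text
time: 50.82
tcp_pos: [0.4413, 0.3456, 0.0244]
tool_rot: [[-0.25, 0.968, -0.011], [0.968, 0.25, -0.008], [-0.005, -0.013, -1.0]]
contact_force: [-0.1, 0.1, 0.3]
finger_gap: 0.0512
```

```bash
python3 - <<'E'
from h import *
st();print(sensors.observe()["tool_rot"][:,2])
E
```

```text
t 50.83 tcp [0.4413 0.3456 0.0244] A 104.5 F [-0.0556  0.1014  0.3271] gap 0.0512 q7 -24.6
[-0.011  -0.0078 -0.9999]
```

{"method": "send_rows", "body": {
  "plan": [
    {"claw": 0.3,"offset": [0,0,0],"yaw": 0},
    {"claw": 0.1,"offset": [0,0,0],"yaw": 0},
    {"claw": 0.1,"offset": [0,0,0],"yaw": 0},
    {"claw": 0.1,"offset": [0,0,0],"yaw": 0},
    {"claw": 0.1,"offset": [0,0,0],"yaw": 0}
  ]
}}

```text
time: 51.45
tcp_pos: [0.4414, 0.3457, 0.0248]
tool_rot: [[-0.25, 0.968, -0.011], [0.968, 0.25, -0.008], [-0.005, -0.012, -1.0]]
contact_force: [1.0, -0.2, -1.9]
finger_gap: 0.02
```

```bash
python3 - <<'E'
from h import *
st();print(sensors.observe()["tool_rot"][:,2])
plan([(.44,.35,.36,104.5),(.62,.20,.36,-4.9)],claw=.1)
E
```

```text
t 51.45 tcp [0.4414 0.3457 0.0248] A 104.5 F [ 1.0157 -0.2058 -1.9347] gap 0.02 q7 -24.6
[-0.0108 -0.0075 -0.9999]
20
[{"claw": 0.1, "offset": [0.0004, -0.0006, -0.0479], "yaw": -0.0}, {"claw": 0.1, "offset": [0.0004, -0.0006, -0.0479], "yaw": -0.0}, {"claw": 0.1, "offset": [0.0004, -0.0006, -0.0479], "yaw": -0.0}, {"claw": 0.1, "offset": [0.0004, -0.0006, -0.0479], "yaw": -0.0}, {"claw": 0.1, "offset": [0.0004, -0.0006, -0.0479], "yaw": -0.0}, {"claw": 0.1, "offset": [0.0004, -0.0006, -0.0479], "yaw": -0.0}, {"claw": 0.1, "offset": [0.0004, -0.0006, -0.0479], "yaw": -0.0}, {"claw": 0.1, "offset": [-0.0173, 0.0124, -0.0001], "yaw": 0.174}, {"claw": 0.1, "offset": [-0.0149, 0.0152, -0.0001], "yaw": 0.174}, {"claw": 0.1, "offset": [-0.012, 0.0176, -0.0002], "yaw": 0.174}, {"claw": 0.1, "offset": [-0.0088, 0.0194, -0.0002], "yaw": 0.174}, {"claw": 0.1, "offset": [-0.0053, 0.0206, -0.0002], "yaw": 0.174}, {"claw": 0.1, "offset": [-0.0017, 0.0212, -0.0003], "yaw": 0.174}, {"claw": 0.1, "offset": [0.002, 0.0212, -0.0003], "yaw": 0.174}, {"claw": 0.1, "offset": [0.0056, 0.0205, -0.0003], "yaw": 0.174}, {"claw": 0.1, "offset": [0.0091, 0.0193, -0.0003], "yaw": 0.174}, {"claw": 0.1, "offset": [0.0123, 0.0174, -0.0003], "yaw": 0.174}, {"claw": 0.1, "offset": [0.0151, 0.015, -0.0003], "yaw": 0.174}, {"claw": 0.1, "offset": [0, 0, 0], "yaw": 0}, {"claw": 0.1, "offset": [0, 0, 0], "yaw": 0}]
```

{"method": "send_rows", "body": {
  "plan": [
    {"claw": 0.1,"offset": [0,-0.001,-0.03],"yaw": 0},
    {"claw": 0.1,"offset": [0,-0.001,-0.045],"yaw": 0},
    {"claw": 0.1,"offset": [0,-0.001,-0.05],"yaw": 0},
    {"claw": 0.1,"offset": [0,-0.001,-0.05],"yaw": 0},
    {"claw": 0.1,"offset": [0,-0.001,-0.05],"yaw": 0},
    {"claw": 0.1,"offset": [0,-0.001,-0.05],"yaw": 0},
    {"claw": 0.1,"offset": [0,0,-0.045],"yaw": 0},
    {"claw": 0.1,"offset": [-0.017,0.012,-0.01],"yaw": 0.174},
    {"claw": 0.1,"offset": [-0.015,0.015,0],"yaw": 0.174},
    {"claw": 0.1,"offset": [-0.012,0.018,0],"yaw": 0.174},
    {"claw": 0.1,"offset": [-0.009,0.019,0],"yaw": 0.174},
    {"claw": 0.1,"offset": [-0.005,0.021,0],"yaw": 0.174},
    {"claw": 0.1,"offset": [-0.002,0.021,0],"yaw": 0.174},
    {"claw": 0.1,"offset": [0.002,0.021,0],"yaw": 0.174},
    {"claw": 0.1,"offset": [0.006,0.02,0],"yaw": 0.174},
    {"claw": 0.1,"offset": [0.009,0.019,0],"yaw": 0.174},
    {"claw": 0.1,"offset": [0.012,0.017,0],"yaw": 0.174},
    {"claw": 0.1,"offset": [0.012,0.012,0],"yaw": 0.13},
    {"claw": 0.1,"offset": [0,0,0],"yaw": 0},
    {"claw": 0.1,"offset": [0,0,0],"yaw": 0}
  ]
}}

```text
time: 53.95
tcp_pos: [0.6115, 0.1913, 0.3623]
tool_rot: [[0.995, -0.101, -0.017], [-0.101, -0.995, -0.009], [-0.016, 0.011, -1.0]]
contact_force: [0.5, 0.3, -1.4]
finger_gap: 0.02
```

```bash
python3 - <<'E'
from h import *
st();print(sensors.observe()["tool_rot"][:,2]);d=snap("o1")
plan([(.6298,.2065,.31,-4.85)],claw=.1,st=.03)
d=cam("scene");save("o1s.png",d["image"][90:240,240:380],5)
E
```

```text
t 53.95 tcp [0.6115 0.1913 0.3623] A -5.79 F [ 0.4741  0.2629 -1.3534] gap 0.02 q7 -103.0
[-0.0174 -0.0092 -0.9998]
4
[{"claw": 0.1, "offset": [0.0088, -0.0088, 0.0259], "yaw": -0.008}, {"claw": 0.1, "offset": [0.0089, -0.0087, 0.0259], "yaw": -0.008}, {"claw": 0.1, "offset": [0, 0, 0], "yaw": 0}, {"claw": 0.1, "offset": [0, 0, 0], "yaw": 0}]
```

View pics/o1.png

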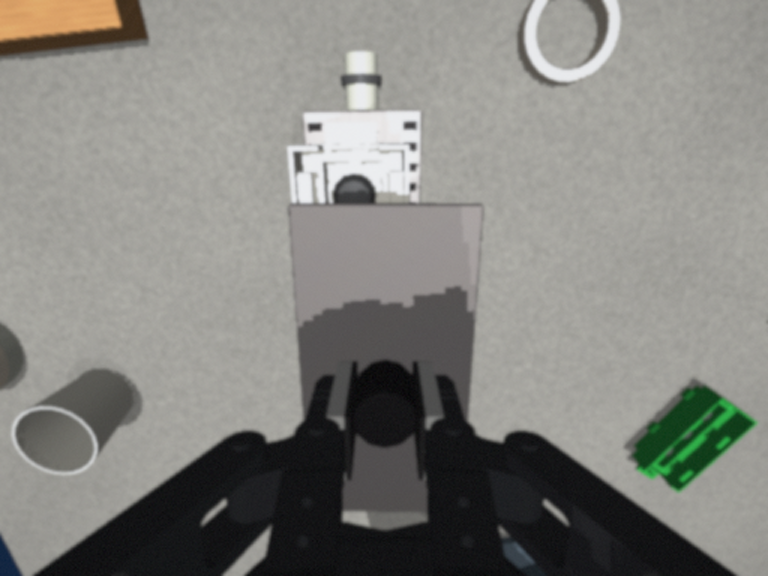

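View pics/o1s.png

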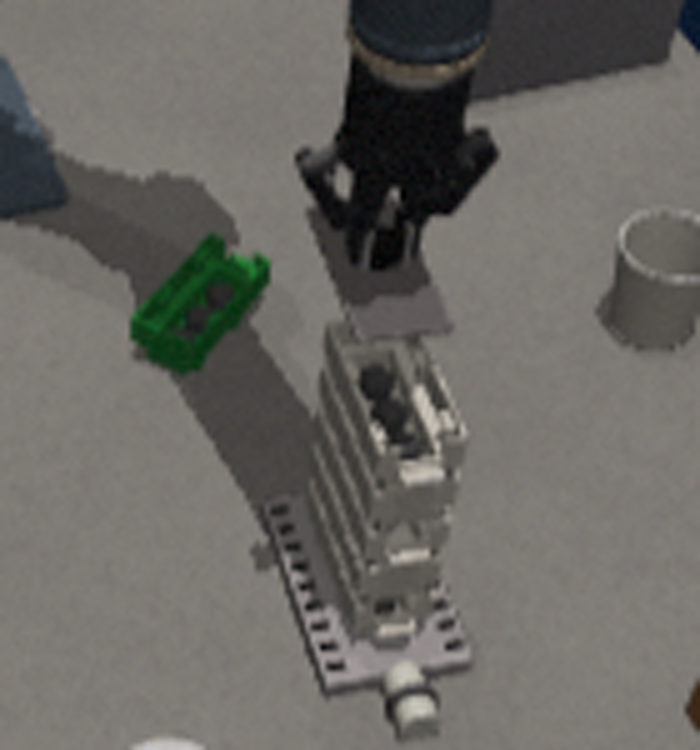

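{"method": "send_rows", "body": {
  "plan": [
    {"claw": 0.1,"offset": [0.009,-0.008,0.025],"yaw": -0.008},
    {"claw": 0.1,"offset": [0.008,-0.008,0.023],"yaw": -0.008},
    {"claw": 0.1,"offset": [0,0,0],"yaw": 0},
    {"claw": 0.1,"offset": [0,0,0],"yaw": 0}
  ]
}}

```text
time: 54.55
tcp_pos: [0.6282, 0.2076, 0.3151]
tool_rot: [[0.997, -0.077, -0.016], [-0.077, -0.997, -0.007], [-0.015, 0.008, -1.0]]
contact_force: [-0.2, 0.3, -0.8]
finger_gap: 0.0202
```

```bash
python3 - <<'E'
from h import *
st();print(sensors.observe()["tool_rot"][:,2])
plan([(.6298,.2065,.285,-4.85)],claw=.1,st=.015)
E
```

```text
t 54.55 tcp [0.6282 0.2076 0.3151] A -4.44 F [-0.1717  0.2794 -0.7864] gap 0.0202 q7 -101.6
[-0.0156 -0.0065 -0.9999]
5
[{"claw": 0.1, "offset": [0.0007, 0.0002, 0.01], "yaw": 0.002}, {"claw": 0.1, "offset": [0.0007, 0.0002, 0.01], "yaw": 0.002}, {"claw": 0.1, "offset": [0.0007, 0.0002, 0.01], "yaw": 0.002}, {"claw": 0.1, "offset": [0, 0, 0], "yaw": 0}, {"claw": 0.1, "offset": [0, 0, 0], "yaw": 0}]
```

{"method": "send_rows", "body": {
  "plan": [
    {"claw": 0.1,"offset": [0.0005,0,0.011],"yaw": 0.002},
    {"claw": 0.1,"offset": [0.0005,0,0.011],"yaw": 0.002},
    {"claw": 0.1,"offset": [0,0,0.01],"yaw": 0.002},
    {"claw": 0.1,"offset": [0,0,0.005],"yaw": 0},
    {"claw": 0.1,"offset": [0,0,0],"yaw": 0},
    {"claw": 0.1,"offset": [0,0,0],"yaw": 0}
  ]
}}

```text
time: 55.3
tcp_pos: [0.6286, 0.2068, 0.2775]
tool_rot: [[0.996, -0.084, -0.014], [-0.084, -0.996, -0.006], [-0.013, 0.007, -1.0]]
contact_force: [0.0, -0.4, 0.3]
finger_gap: 0.0199
```

```bash
python3 - <<'E'
from h import *
st();print(sensors.observe()["tool_rot"][:,2])
E
```

```text
t 55.3 tcp [0.6286 0.2068 0.2775] A -4.81 F [ 0.0167 -0.3797  0.3193] gap 0.0199 q7 -101.0
[-0.0137 -0.0057 -0.9999]
```

{"method": "send_rows", "body": {
  "plan": [
    {"claw": 0.1,"offset": [0.0005,0,0.003],"yaw": 0},
    {"claw": 0.1,"offset": [0,0,0.003],"yaw": 0},
    {"claw": 0.1,"offset": [0,0,0.002],"yaw": 0},
    {"claw": 0.1,"offset": [0,0,0],"yaw": 0}
  ]
}}

```text
time: 55.8
tcp_pos: [0.63, 0.2071, 0.2711]
tool_rot: [[0.996, -0.084, -0.01], [-0.084, -0.996, -0.004], [-0.01, 0.005, -1.0]]
contact_force: [-1.0, -1.1, 0.7]
finger_gap: 0.02
```

```bash
python3 - <<'E'
from h import *
st();print(sensors.observe()["tool_rot"][:,2])
E
```

```text
t 55.8 tcp [0.63   0.2071 0.2711] A -4.8 F [-0.9787 -1.0846  0.7419] gap 0.02 q7 -100.8
[-0.0101 -0.0037 -0.9999]
```

Seated height reached (.271). Release and rise.

{"method": "send_rows", "body": {
  "plan": [
    {"claw": 0.3,"offset": [0,0,0],"yaw": 0},
    {"claw": 0.5,"offset": [0,0,0],"yaw": 0},
    {"claw": 0.6,"offset": [0,0,0],"yaw": 0},
    {"claw": 0.6,"offset": [0,0,-0.025],"yaw": 0},
    {"claw": 0.6,"offset": [0,0,-0.035],"yaw": 0},
    {"claw": 0.6,"offset": [0,0,-0.04],"yaw": 0},
    {"claw": 0.6,"offset": [0,0,0],"yaw": 0},
    {"claw": 0.6,"offset": [0,0,0],"yaw": 0}
  ]
}}

```text
time: 56.8
tcp_pos: [0.6306, 0.2075, 0.3722]
tool_rot: [[0.996, -0.084, -0.013], [-0.084, -0.996, -0.005], [-0.012, 0.006, -1.0]]
contact_force: [-0.3, 0.1, -1.2]
finger_gap: 0.0513
```

```bash
python3 - <<'E'
from h import *
st();snap("p1")
d=cam("scene");save("p1s.png",d["image"][120:240,250:380],5)
d=cam("top");save("p1t.png",d["image"][60:270,150:460],2.5)
E
```

```text
t 56.8 tcp [0.6306 0.2075 0.3722] A -4.8 F [-0.2957  0.1419 -1.2241] gap 0.0513 q7 -103.0
```

View pics/p1.png

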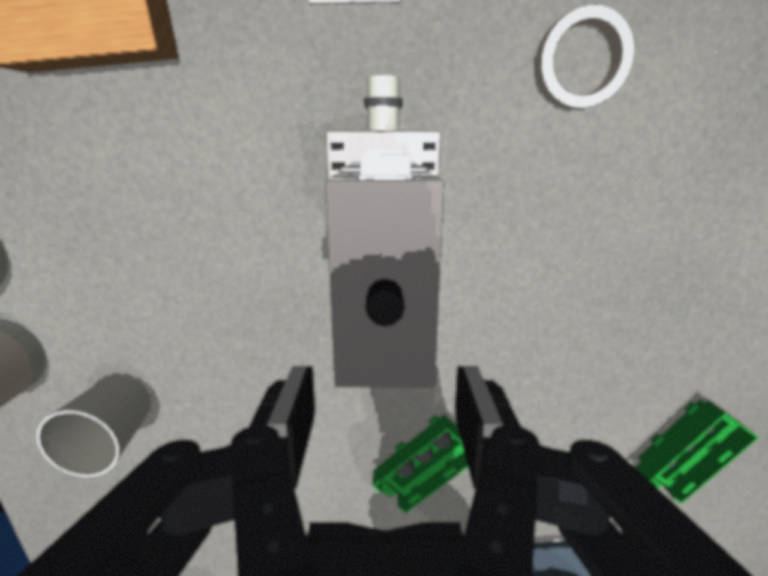

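View pics/p1s.png

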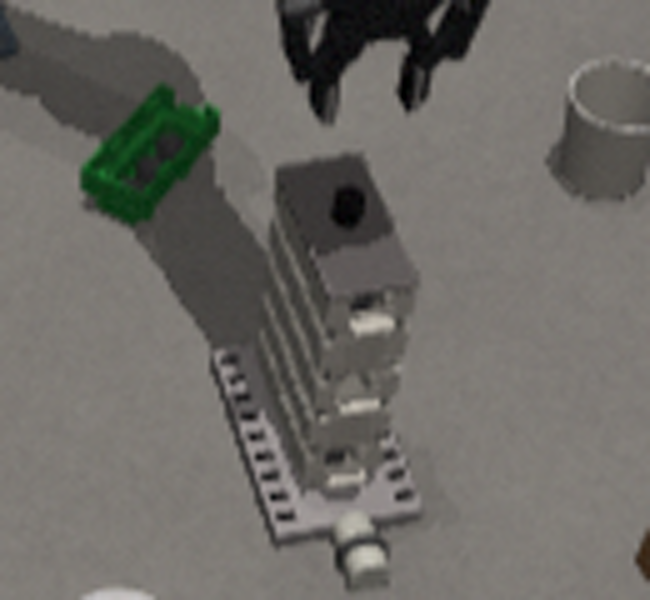

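View pics/p1t.png

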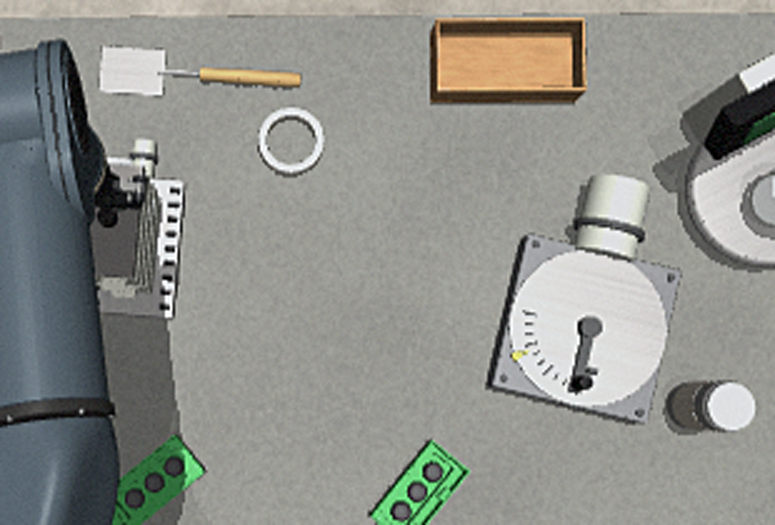

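```bash
python3 - <<'E'
from h import *
rect(load("p1"),[(328,181),(443,181),(436,386),(335,386)],.254,(0,0),1.5)
d=cam("wrist");d["cam_to_world"]=np.load("w5.npy")
r=lambda u,v,z:ray(d,u/1.5,v/1.5,z)[:2]
c=np.mean([r(276,152,.05),r(510,148,.05),r(495,357,.05),r(296,361,.05)],0)
hub=r(394,268,.066);print("c",c,"hub",hub)
for n,p in [("knob",r(395,180,.111)),("mark",r(483,205,.056)),("markbody",r(501,190,.056)),("t0",r(410,170,.055))]:
    q=p-c;print(n,p,np.degrees(np.arctan2(q[1],q[0])),np.linalg.norm(q))
plan([(.62,.0,.36,60),(.52,-.30,.30,120),(.4417,-.3773,.20,163)],claw=.5)
E
```

```text
c [0.6283 0.2068] A -4.81 Aw -4.97 L 0.1302 W 0.0649 sides 0.1301 0.0637 0.1303 0.066
c [ 0.5143 -0.3956] hub [ 0.514  -0.3959]
knob [ 0.4421 -0.3772] 165.69079957204255 0.07446193458627597
mark [ 0.4844 -0.3135] 109.98774781138344 0.0872969476724793
markbody [ 0.4765 -0.2974] 111.04331140960393 0.10517773334010731
t0 [ 0.4426 -0.3639] 156.12176175349927 0.07835935066006597
20
[{"claw": 0.5, "offset": [0.001, 0.0296, 0.0019], "yaw": -0.162}, {"claw": 0.5, "offset": [-0.0038, 0.0294, 0.002], "yaw": -0.162}, {"claw": 0.5, "offset": [-0.0085, 0.0284, 0.002], "yaw": -0.162}, {"claw": 0.5, "offset": [-0.0129, 0.0267, 0.0021], "yaw": -0.162}, {"claw": 0.5, "offset": [-0.0171, 0.0242, 0.0021], "yaw": -0.162}, {"claw": 0.5, "offset": [-0.0207, 0.0212, 0.0021], "yaw": -0.162}, {"claw": 0.5, "offset": [-0.0239, 0.0176, 0.0021], "yaw": -0.162}, {"claw": 0.5, "offset": [-0.0515, 0.0105, 0.0107], "yaw": -0.175}, {"claw": 0.5, "offset": [-0.0526, 0.0014, 0.0107], "yaw": -0.175}, {"claw": 0.5, "offset": [-0.052, -0.0078, 0.0106], "yaw": -0.175}, {"claw": 0.5, "offset": [-0.0499, -0.0167, 0.0105], "yaw": -0.175}, {"claw": 0.5, "offset": [-0.0462, -0.0252, 0.0104], "yaw": -0.175}, {"claw": 0.5, "offset": [-0.0412, -0.0328, 0.0103], "yaw": -0.175}, {"claw": 0.5, "offset": [-0.0053, -0.0214, 0.0199], "yaw": -0.15}, {"claw": 0.5, "offset": [-0.0021, -0.022, 0.0199], "yaw": -0.15}, {"claw": 0.5, "offset": [0.0012, -0.0221, 0.0198], "yaw": -0.15}, {"claw": 0.5, "offset": [0.0045, -0.0217, 0.0198], "yaw": -0.15}, {"claw": 0.5, "offset": [0.0077, -0.0208, 0.0198], "yaw": -0.15}, {"claw": 0.5, "offset": [0, 0, 0], "yaw": 0}, {"claw": 0.5, "offset": [0, 0, 0], "yaw": 0}]
```

{"method": "send_rows", "body": {
  "plan": [
    {"claw": 0.5,"offset": [0.001,0.03,-0.005],"yaw": -0.162},
    {"claw": 0.5,"offset": [-0.004,0.029,0],"yaw": -0.162},
    {"claw": 0.5,"offset": [-0.008,0.028,0],"yaw": -0.162},
    {"claw": 0.5,"offset": [-0.013,0.027,0],"yaw": -0.162},
    {"claw": 0.5,"offset": [-0.017,0.024,0],"yaw": -0.162},
    {"claw": 0.5,"offset": [-0.021,0.021,0.002],"yaw": -0.162},
    {"claw": 0.5,"offset": [-0.024,0.018,0.002],"yaw": -0.162},
    {"claw": 0.5,"offset": [-0.051,0.01,0.011],"yaw": -0.175},
    {"claw": 0.5,"offset": [-0.052,0.001,0.011],"yaw": -0.175},
    {"claw": 0.5,"offset": [-0.052,-0.008,0.011],"yaw": -0.175},
    {"claw": 0.5,"offset": [-0.05,-0.017,0.011],"yaw": -0.175},
    {"claw": 0.5,"offset": [-0.046,-0.025,0.011],"yaw": -0.175},
    {"claw": 0.5,"offset": [-0.041,-0.033,0.011],"yaw": -0.175},
    {"claw": 0.5,"offset": [-0.005,-0.021,0.02],"yaw": -0.15},
    {"claw": 0.5,"offset": [-0.002,-0.022,0.02],"yaw": -0.15},
    {"claw": 0.5,"offset": [0.001,-0.022,0.02],"yaw": -0.15},
    {"claw": 0.5,"offset": [0.004,-0.02,0.018],"yaw": -0.15},
    {"claw": 0.5,"offset": [0.005,-0.014,0.012],"yaw": -0.12},
    {"claw": 0.5,"offset": [0,0,0],"yaw": 0},
    {"claw": 0.5,"offset": [0,0,0],"yaw": 0}
  ]
}}

```text
time: 59.5
tcp_pos: [0.4603, -0.3959, 0.2061]
tool_rot: [[-0.974, 0.223, -0.032], [0.223, 0.975, -0.002], [0.031, -0.01, -0.999]]
contact_force: [-0.5, -0.4, -1.0]
finger_gap: 0.0425
```

```bash
python3 - <<'E'
from h import *
st();print(sensors.observe()["tool_rot"][:,2])
plan([(.4417,-.3773,.15,164)],claw=.5,st=.04)
E
```

```text
t 59.5 tcp [ 0.4603 -0.3959  0.2061] A 167.1 F [-0.479  -0.3988 -1.0337] gap 0.0425 q7 109.6
[-0.0323 -0.0024 -0.9995]
4
[{"claw": 0.5, "offset": [0.0103, 0.0073, 0.0283], "yaw": 0.027}, {"claw": 0.5, "offset": [0.0105, 0.007, 0.0283], "yaw": 0.027}, {"claw": 0.5, "offset": [0, 0, 0], "yaw": 0}, {"claw": 0.5, "offset": [0, 0, 0], "yaw": 0}]
```

{"method": "send_rows", "body": {
  "plan": [
    {"claw": 0.5,"offset": [0.011,0.007,0.02],"yaw": 0.02},
    {"claw": 0.5,"offset": [0.01,0.007,0.02],"yaw": 0.02},
    {"claw": 0.5,"offset": [0,0,0.012],"yaw": 0},
    {"claw": 0.5,"offset": [0,0,0],"yaw": 0}
  ]
}}

```text
time: 60.0
tcp_pos: [0.4456, -0.3754, 0.1557]
tool_rot: [[-0.964, 0.265, -0.028], [0.265, 0.964, -0.005], [0.025, -0.012, -1.0]]
contact_force: [-0.3, 0.2, 0.8]
finger_gap: 0.0427
```

```bash
python3 - <<'E'
from h import *
st();print(sensors.observe()["tool_rot"][:,2])
plan([(.4417,-.3773,.09,164)],claw=.5,st=.02);snap("q1")
E
```

```text
t 60.0 tcp [ 0.4456 -0.3754  0.1557] A 164.62 F [-0.2976  0.2456  0.8359] gap 0.0427 q7 106.2
[-0.0276 -0.0046 -0.9996]
6
[{"claw": 0.5, "offset": [0.0004, -0.0005, 0.0165], "yaw": 0.003}, {"claw": 0.5, "offset": [0.0004, -0.0005, 0.0165], "yaw": 0.003}, {"claw": 0.5, "offset": [0.0004, -0.0005, 0.0165], "yaw": 0.003}, {"claw": 0.5, "offset": [0.0004, -0.0005, 0.0165], "yaw": 0.003}, {"claw": 0.5, "offset": [0, 0, 0], "yaw": 0}, {"claw": 0.5, "offset": [0, 0, 0], "yaw": 0}]
```

View pics/q1.png

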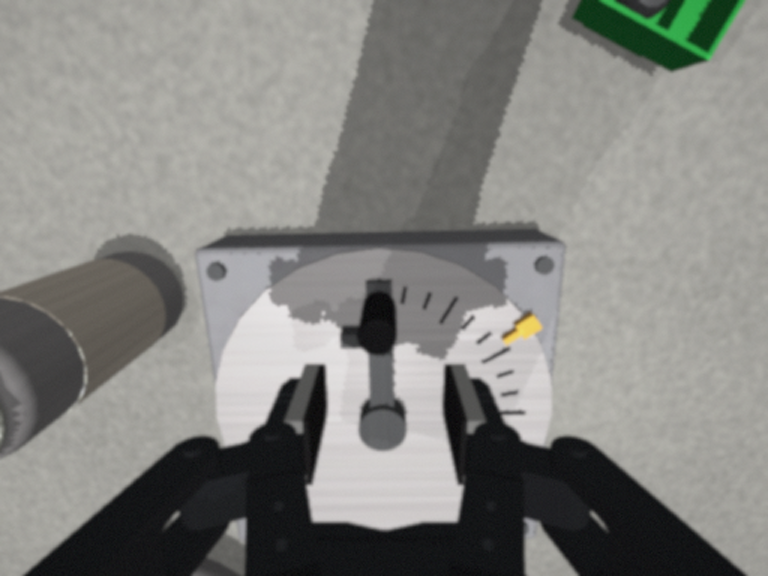

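{"method": "send_rows", "body": {
  "plan": [
    {"claw": 0.42,"offset": [0.0005,-0.0005,0.017],"yaw": 0},
    {"claw": 0.42,"offset": [0.0005,-0.0005,0.017],"yaw": 0},
    {"claw": 0.42,"offset": [0.001,0,0.016],"yaw": 0},
    {"claw": 0.42,"offset": [0.001,0,0.012],"yaw": 0},
    {"claw": 0.42,"offset": [0,0,0],"yaw": 0},
    {"claw": 0.42,"offset": [0,0,0],"yaw": 0}
  ]
}}

```text
time: 60.8
tcp_pos: [0.4451, -0.3785, 0.0958]
tool_rot: [[-0.964, 0.265, -0.021], [0.265, 0.964, -0.009], [0.017, -0.014, -1.0]]
contact_force: [0.8, -0.4, -0.7]
finger_gap: 0.0359
```

```bash
python3 - <<'E'
from h import *
arc();snap("q2")
E
```

```text
t 60.8 tcp [ 0.4451 -0.3785  0.0958] A 164.6 F [ 0.8155 -0.4349 -0.7402] gap 0.0359 q7 105.7
theta 165.65837123019318 r 0.07137520806521926
```

View pics/q2.png

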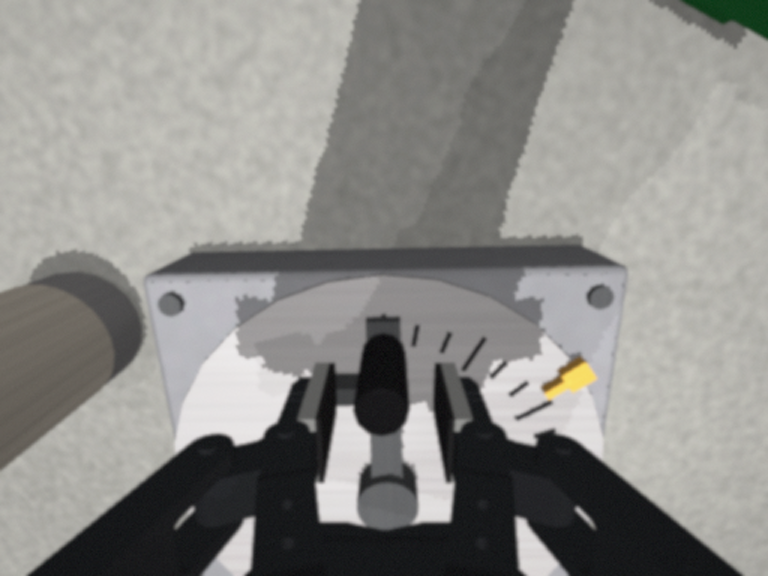

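{"method": "send_rows", "body": {
  "plan": [
    {"claw": 0.35,"offset": [0.002,0,0.005],"yaw": 0},
    {"claw": 0.28,"offset": [0,0,0],"yaw": 0},
    {"claw": 0.28,"offset": [0,0,0],"yaw": 0},
    {"claw": 0.28,"offset": [0.0003,0.008,0],"yaw": 0.1},
    {"claw": 0.28,"offset": [-0.0004,0.008,0],"yaw": 0.1},
    {"claw": 0.28,"offset": [-0.0004,0.008,0],"yaw": 0.1},
    {"claw": 0.28,"offset": [-0.0004,0.008,0],"yaw": 0.1},
    {"claw": 0.28,"offset": [-0.0004,0.008,0],"yaw": 0.1},
    {"claw": 0.28,"offset": [0,0,0],"yaw": 0}
  ]
}}

```text
time: 61.98
tcp_pos: [0.4601, -0.3475, 0.0913]
tool_rot: [[-0.705, 0.709, -0.021], [0.709, 0.705, -0.015], [0.004, -0.026, -1.0]]
contact_force: [-0.8, -0.8, -0.7]
finger_gap: 0.0237
```

```bash
python3 -c "
from h import *
arc()"
```

```text
t 61.98 tcp [ 0.4601 -0.3475  0.0913] A 134.83 F [-0.8349 -0.8075 -0.7307] gap 0.0237 q7 80.1
theta 138.1129746258129 r 0.07286696448077151
```

{"method": "send_rows", "body": {
  "plan": [
    {"claw": 0.28,"offset": [0.0003,0.008,0],"yaw": 0.08},
    {"claw": 0.28,"offset": [0,0.008,0],"yaw": 0.09},
    {"claw": 0.28,"offset": [-0.0003,0.008,0],"yaw": 0.09},
    {"claw": 0.28,"offset": [-0.0003,0.007,0],"yaw": 0.09},
    {"claw": 0.28,"offset": [0,0,0],"yaw": 0}
  ]
}}

```text
time: 62.6
tcp_pos: [0.4812, -0.3319, 0.0911]
tool_rot: [[-0.418, 0.908, -0.025], [0.908, 0.418, -0.017], [-0.005, -0.03, -1.0]]
contact_force: [-0.0, 0.2, -0.6]
finger_gap: 0.024
```

```bash
python3 -c "
from h import *
arc();snap('r1')"
```

```text
t 62.6 tcp [ 0.4812 -0.3319  0.0911] A 114.74 F [-0.0415  0.2021 -0.5869] gap 0.024 q7 62.9
theta 117.2135742560437 r 0.07232452168088688
```

View pics/r1.png

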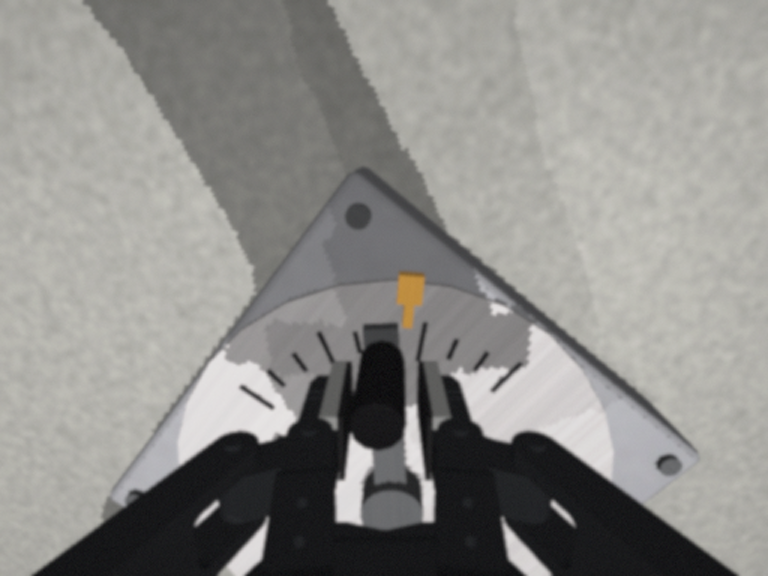

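{"method": "send_rows", "body": {
  "plan": [
    {"claw": 0.28,"offset": [0.0003,0.006,0],"yaw": 0.05},
    {"claw": 0.28,"offset": [0,0.005,0],"yaw": 0.04},
    {"claw": 0.28,"offset": [0,0.001,0],"yaw": 0},
    {"claw": 0.28,"offset": [0,0,0],"yaw": 0}
  ]
}}

```text
time: 63.15
tcp_pos: [0.4898, -0.3282, 0.0908]
tool_rot: [[-0.339, 0.94, -0.027], [0.941, 0.339, -0.017], [-0.007, -0.031, -0.999]]
contact_force: [-2.2, -0.2, 1.6]
finger_gap: 0.0241
```

```bash
python3 -c "
from h import *
arc();snap('r2')"
```

```text
t 63.15 tcp [ 0.4898 -0.3282  0.0908] A 109.84 F [-2.2059 -0.2381  1.6457] gap 0.0241 q7 58.5
theta 109.80376175661232 r 0.07229455758771486
```

View pics/r2.png

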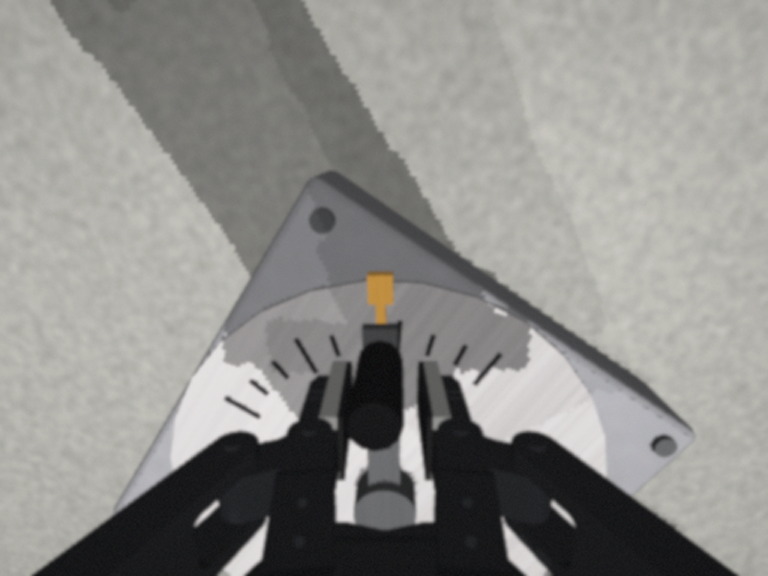

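{"method": "send_rows", "body": {
  "plan": [
    {"claw": 0.4,"offset": [0,0,0],"yaw": 0},
    {"claw": 0.45,"offset": [0,0,0],"yaw": 0},
    {"claw": 0.45,"offset": [0,0,0],"yaw": 0},
    {"claw": 0.45,"offset": [0,0,-0.03],"yaw": 0},
    {"claw": 0.45,"offset": [0,0,-0.04],"yaw": 0},
    {"claw": 0.5,"offset": [-0.02,0,-0.045],"yaw": 0},
    {"claw": 0.5,"offset": [-0.03,0,-0.04],"yaw": 0},
    {"claw": 0.5,"offset": [0,0,0],"yaw": 0},
    {"claw": 0.5,"offset": [0,0,0],"yaw": 0}
  ]
}}

```text
time: 64.32
tcp_pos: [0.5125, -0.3724, 0.25]
tool_rot: [[-0.343, 0.939, -0.026], [0.939, 0.342, -0.016], [-0.006, -0.03, -1.0]]
contact_force: [0.0, 0.9, 0.5]
finger_gap: 0.0425
```

```bash
python3 -c "
from h import *
st();snap('s1')
d=cam('scene');save('s1s.png',d['image'][100:280,50:400],2.2)
d=cam('top');save('s1t.png',d['image'][60:260,60:460],2)"
```

```text
t 64.33 tcp [ 0.5125 -0.3724  0.25  ] A 110.03 F [0.0168 0.8649 0.5021] gap 0.0425 q7 58.9
```

View pics/s1.png

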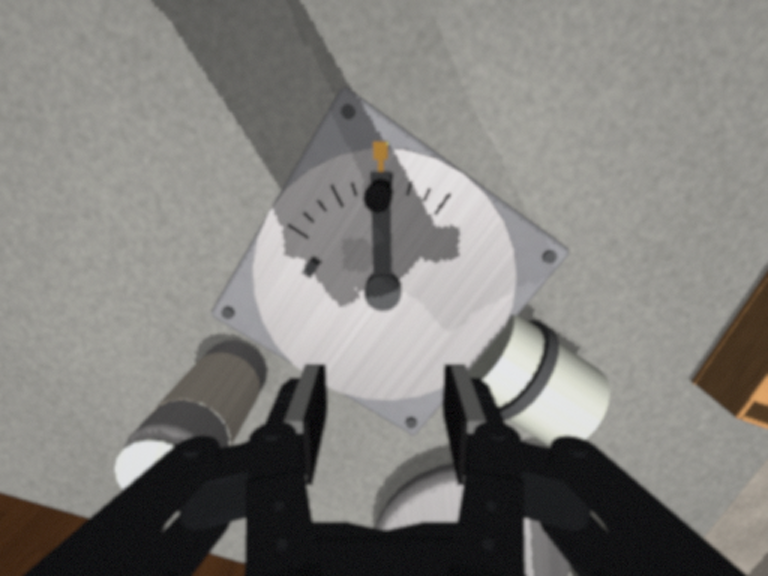

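View pics/s1s.png

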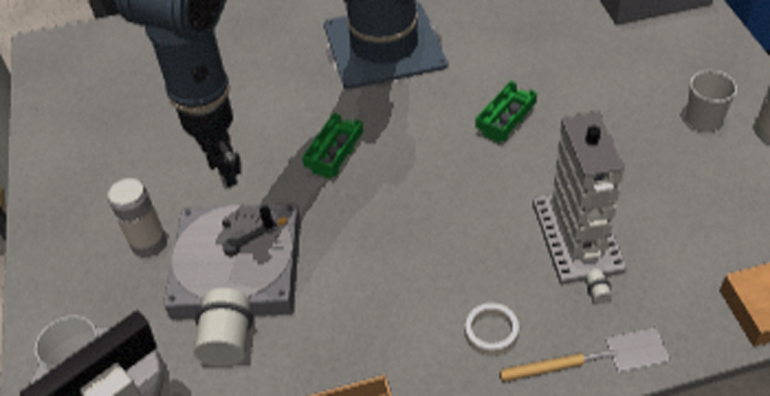

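View pics/s1t.png

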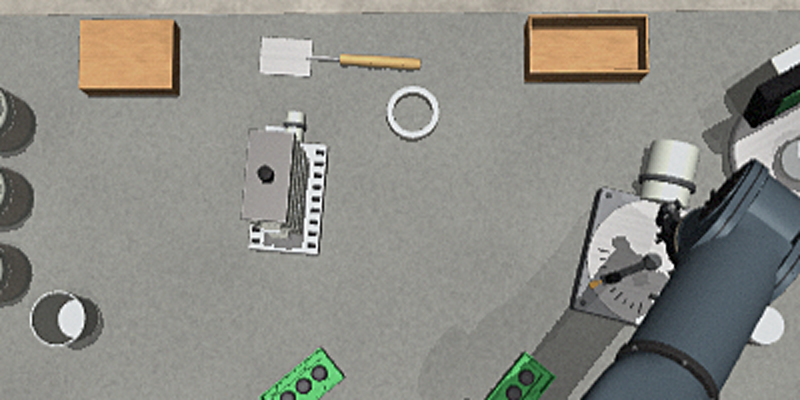

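```bash
python3 - <<'E'
from h import *
d=load("s1")
r=lambda u,v,z:ray(d,u/1.5,v/1.5,z)[:2]
c=np.mean([r(348,111,.05),r(549,257,.05),r(411,422,.05),r(228,312,.05)],0)
print(c,r(382,292,.066))
for n,p in [("knob",r(378,196,.111)),("armend",r(381,176,.062)),("mark",r(380,170,.056)),("body",r(380,150,.056))]:
    q=p-c;print(n,np.degrees(np.arctan2(q[1],q[0])),np.linalg.norm(q))
# lid position with top view
t=cam("top");print(ray(t,60+265/2,60+173/2,.28))
s=cam("scene")
from numpy import array
a=(t,60+265/2,60+171/2);b=(s,50+592/2.2,100+131/2.2)
print(tri(rayod(*a),rayod(*b)))
E
```

```text
[ 0.514  -0.3964] [ 0.5137 -0.3969]
knob 110.84992979883748 0.07675671666405187
armend 110.7155072978991 0.08509440318307991
mark 111.2807548139263 0.0888569208804981
body 111.07952985565328 0.10248694779281987
[0.625  0.2046 0.28  ]
(array([0.6284, 0.2051, 0.277 ]), np.float64(0.00011601827394068096))
```

```bash
python3 -c "
from h import *
st();print(ticket.finish_job())"
```

```text
t 64.58 tcp [ 0.5124 -0.3724  0.2497] A 110.04 F [ 0.8875 -0.0019 -0.2533] gap 0.0428 q7 58.9
the job is handed in; nothing more can be done
None
```

The job is done and handed in at about 65 s of the 210 s allowed. My last checks all look good, but the hand-in gave no verdict.

- **Lever shut:** I swung the lever until it pressed on its stop at about 14 N. A picture showed it on the zero tick, and it was still there when I came back after stacking.
- **Trays:** All four loose white trays are on the plinth tray with their scoop fronts alternating. Each seated within 1 mm of 45 mm above the one below, and their centres are within about 2 mm of the bottom tray. I left the two green look-alikes alone.
- **Lid:** It lies squarely on the top tray. Its centre measured about 1 mm from the base tray's centre, and its angle agreed to within 0.1°.
- **Lever on the mark:** The lever is at about 110.8° and the clip at about 111.2°, so they differ by about 0.4° against the 4.6° allowed. The clip measured 110–111.3° in three pictures, so it has not visibly moved.
- **Bystanders:** The cup, tape and can look undisturbed in the last pictures, and the gripper ended clear of everything.

**Small disagreements:**
- The top camera read about 4 mm off the wrist camera, so I used the wrist camera for placing.
- The lid knob measured 277 mm high from two views, where 282 mm was expected. The gripper's height when the lid seated matched the expected value.
- The tool tilted up to about 2° after long turns. The tool tilt was under 1° each time I let go of a part.

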